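Set the washed coasters and boards out to dry

ROBOT

A 6-joint arm with a two-finger parallel gripper is mounted at the origin on a cart in front of the work surface, level with it; the furniture and walls round the work are solid. World frame = base frame: x ahead of the robot, y to its left, z up, the work surface at z = 0. Lengths are in mm, angles in rad, forces in N, time in s.
With the tool pointing down it reaches from about 400 to 925 mm from the base axis. Payload 12.5 kg.
Tool frame: the origin (TCP) lies at the very end of the fingers, on their centre line; the grasp point (between the pads) lies 19 mm behind it; z points along the fingers, y is the line along which they close (so a half turn about z gives the same grasp; the last joint's range is limited). The gripper opens to 95 mm and grips with 3 to 60 N. Pads are 20 mm wide; open, the fingers measure 119 mm over their backs; the gripper's body (75 mm by 180 mm) begins 59 mm behind the grasp point.
Start: joints at [1.016, 0.491, 1.559, -0, 1.092, -0.106], TCP at [271.165, 563.131, 214.661] pointing down, gripper open.
Joint ranges: [-3.1, 3.1], [-0.84, 2.19], [0.05, 2.79], [-1.13, 4.28], [0.06, 2.93], [-2.69, 2.69]. Speed limits (rad/s): [2.22, 2.22, 2.79, 3.14, 3.14, 3.14].

INTERFACE

Orientations are given as [roll, pitch, yaw] about the fixed x, y, z axes, in that order (R = Rz(yaw) Ry(pitch) Rx(roll)).
In Python, from cell import * gives the robot as it stands.
- The arm moves only by the tool step_arm, never from a script. Its argument "plan" is a list of rows, each an object of numbers: "x", "y", "z": the shift along the tool's x, y, z in units of 25 mm (1.0 is 25 mm); "rx", "ry", "rz": the turn, a rotation vector about the tool's x, y, z in units of 0.1 rad (1.0 is 0.1 rad). In form: [{"x": .., "y": .., "z": .., "rx": .., "ry": .., "rz": ..}, ...]. A call has exactly 10 rows; each row shifts and turns the commanded pose from where the row before left it, along the tool's axes as they then stand; what a row does not reach is not made up. A row lasts 1/12 s, in which the tool goes at most 41.7 mm and 7.16 degrees, less where a joint would pass 70% of its speed; a pose out of reach is approached as far as the arm can. A call with a number of a shift or a turn outside -1 to 1 is refused whole. A call with a gripper value outside its range is refused whole. "jaw" is the closure, from -1 (fully open) to 1 (shut), so that 0 is half open, set as the call begins (left out, the last holds). The fingers move at their own pace and stop on an object; the grip force is fixed at half the most. Time passes only in rows, so rows that do not move let the fingers close, or fill a call up. It gives the time, the measured TCP pose, the force, the opening and the grip force at its end, in the units of the state.
- state(): the state, without advancing time (a new reading comes with each control period).
- read_camera(name): name is "scene" or "top" or "wrist"; returns a dict with "image" (480x640x3 uint8, red, green, blue), "depth" (480x640 float32, mm along the optical axis (not along the pixel's ray), 0 where there is no reading), "vfov" (degrees; the focal length in pixels is half the picture's height over the tangent of half this angle, whatever the lens; pixels are square), "cx", "cy" (the principal point, pixels), "R" (3x3) and "t" (3): a world point X has camera coordinates R X + t. Camera axes: x right, y down, z forward; pixel columns grow to the right and rows downward; lengths in mm; the calibration is good to about 2 mm. A picture is of the moment at which its call begins.
- job_done(): hands the job in; it is judged then, once.
The state is a dict: "t": time; "joints": joint angles; "qvel": joint speeds; "tau": joint torques, N m; "eef_pos": TCP position; "tcp_rot": TCP orientation; "ft_force": force on the tool from outside, world axes, zero at the start; "moment": the same for the moment, N m; "opening": opening from 0.0 (shut) to 1.0 (fully open); "grip_force": force on a finger pad.
Only numpy, scipy, OpenCV 4.12 (cv2) and the standard library are available. Lean on these libraries where they do the work, as an engineer would, in place of code of your own. Each camera call takes 0.05 s, during which the arm holds its last target. There are 200 camera calls.

TASK

Set the washed things out to dry. Turn every coaster over with the tipping tray (lay it on the level plate and swing the tray across so that it tumbles on to its other face; do not turn it in the fingers) and lay it flat, cork side up, on the slatted drying mat, the coasters side by side; and take every breakfast board out of the drain rack and lean it upright against the front of the splash guard, standing on the worktop with its hole at the top and tilted a little back so that it rests on the guard. Leave everything else where it is.

Things in the scene. Friction and masses are not known exactly. Their poses are not given: they have to be found in the camera images.
- coaster_1: oblong slate coaster, flat slab 54 x 66 x 8 mm, 90 g: one face grey slate, the other brown cork. Origin at the centre of the cork face, x along the 54 mm side, y along the 66 mm side, z out through the slate face (z up = slate up; z down = cork up, origin then on top). Starts slate up on the drip sheet. Two or all three are present
- coaster_2: oblong slate coaster, flat slab 54 x 66 x 8 mm, 90 g: one face grey slate, the other brown cork. Origin at the centre of the cork face, x along the 54 mm side, y along the 66 mm side, z out through the slate face (z up = slate up; z down = cork up, origin then on top). Starts slate up on the drip sheet. Two or all three are present
- coaster_3: oblong slate coaster, flat slab 54 x 66 x 8 mm, 90 g: one face grey slate, the other brown cork. Origin at the centre of the cork face, x along the 54 mm side, y along the 66 mm side, z out through the slate face (z up = slate up; z down = cork up, origin then on top). Starts slate up on the drip sheet. Two or all three are present
- board_1: wooden breakfast board 100 mm wide (x), 12 mm thick (y), 110 mm tall (z), 120 g, dark round hole mark in one upper corner; origin at the centre of the lower edge, z up along the height. Starts upright in a slot of the drain rack, lower edge 10 mm above the worktop. One or both are present
- board_2: wooden breakfast board 100 mm wide (x), 12 mm thick (y), 110 mm tall (z), 120 g, dark round hole mark in one upper corner; origin at the centre of the lower edge, z up along the height. Starts upright in a slot of the drain rack, lower edge 10 mm above the worktop. One or both are present
- tipper_stand: fixed dark stand of the tipping tray, foot 154 x 120 mm; origin under its centre at worktop level; x = hinge direction, away from the robot; y to the robot's left. The hinge line is 50 mm above the origin. Two cheeks 61 mm tall stand 71 mm either side of the centre along the hinge
- tipper (a joint): swing angle of the tray, two steel plates joined at the hinge in a V of 80 degrees. 0: left plate level, floor 50 mm above the worktop, right plate standing, leaning 10 degrees over it (free edge 63 mm higher, 11 mm inward). 1.745 rad: right plate level, left one standing, mirror-wise. Both are end stops; no spring, light damping: it falls to the nearer stop. May start at either
- tipper_handle (a point): middle of the tray's handle, a free-ended round black bar 12 mm thick, 57 mm long, parallel to the hinge, on the robot's side, 108 mm from the stand's centre; it circles the hinge line at 100 mm radius: 40 degrees above level on the left at joint 0, 40 degrees above level on the right at 1.745. The bar can turn between the fingers, so the tool may stay upright
- plate_left (a point): middle of the left plate's inner surface. Each plate is 64 mm from hinge to its open free edge (this point at 32 mm) and 126 mm along the hinge, with 6 mm rims at both ends of the hinge direction, 120 mm apart inside. Lay a coaster with its 54 mm side along the hinge and its inner side near the hinge; it may overhang the free edge
- plate_right (a point): middle of the right plate's inner surface, like the left. When the tray is swung slowly across, either way, the coaster slides into the V, stands on edge and just before the stop topples on to the other plate, turned over. Its inner side then lies some 8 mm from the hinge line: lift it outward, clear of the leaning plate
- splash_guard: fixed low upright steel splash guard: panel 230 mm long (local x), 75 mm high, 6 mm thick; origin at worktop level in the middle of its front face, local x along the face, local y pointing into the panel (the front, free side is local -y, toward the drain rack). Feet only behind it
- drain_rack: fixed wooden drain rack, base 110 x 125 x 10 mm with two slots 70 mm apart along local y (at y = -35 and +35 mm), each made of two pairs of 45 mm tall pins that leave 15 mm; a board stands in it with its face square to local y. Origin under the centre of the base
- slat_mat: fixed slatted wooden drying mat, 290 (local x) x 125 (local y) x 6 mm; origin under its centre. It and the plain drip sheet lie side by side at the right and may change places
- drip_sheet: fixed plain steel drip sheet, 310 (local x) x 120 (local y) x 4 mm, on which the coasters start; origin under its centre
- salt_shaker: bystander, to be left alone: glass salt shaker, 90 mm tall; origin at its underside
- sugar_canister: bystander, to be left alone: round canister with a wooden lid, 100 mm tall; origin at its underside
- mug: bystander, to be left alone: mug with a handle, 96 mm tall; origin at its underside
- espresso_cup: bystander, to be left alone: small white cup, 54 mm tall; origin at its underside
- lemon: bystander, to be left alone: lemon, 78 mm long; origin at its underside
- spice_jar: bystander, to be left alone: small spice jar, 106 mm tall; origin at its underside
- teaspoon: bystander, to be left alone: teaspoon, 134 mm long; origin at its underside

How it is judged (in metres and radians):
At the end, for the whole second after the job is handed in: Coasters lie flat (8 degrees), cork up, directly on the slatted mat, centres 10 mm or more inside its edge; boards stand on the worktop, lower edge 10 to 80 mm before the splash guard's face, top up, leaning back 4 to 26 degrees and touching the guard; all at rest (angle between each of coaster_1, coaster_2, coaster_3's own z axis and vertical above 2.99 rad and x of coaster_1 in the frame of slat_mat between -0.135 and 0.135 m and y of coaster_1 in the frame of slat_mat between -0.05 and 0.05 m and z of coaster_1 in the frame of slat_mat between 0.01 and 0.018 m and linear speed of each of coaster_1, coaster_2, coaster_3, board_1, board_2 below 0.02 m/s and x of coaster_2 in the frame of slat_mat between -0.135 and 0.135 m and y of coaster_2 in the frame of slat_mat between -0.05 and 0.05 m and z of coaster_2 in the frame of slat_mat between 0.01 and 0.018 m and x of coaster_3 in the frame of slat_mat between -0.135 and 0.135 m and y of coaster_3 in the frame of slat_mat between -0.05 and 0.05 m and z of coaster_3 in the frame of slat_mat between 0.01 and 0.018 m and angle between board_1's own z axis and vertical between 0.07 and 0.45 rad and x of board_1 in the frame of splash_guard between -0.115 and 0.115 m and y of board_1 in the frame of splash_guard between -0.08 and -0.01 m and height (world z) of each of board_1, board_2 below 0.012 m and contact force between each of board_1, board_2 and splash_guard above 0.02 N and angle between the y axis of each of board_1, board_2 and the y axis of splash_guard, either way round below 0.5 rad and angle between board_2's own z axis and vertical between 0.07 and 0.45 rad and x of board_2 in the frame of splash_guard between -0.115 and 0.115 m and y of board_2 in the frame of splash_guard between -0.08 and -0.01 m).
It fails at once if a bystander is shoved or lifted more than 4 cm from its place (distance of any of salt_shaker, sugar_canister, mug, espresso_cup, lemon, spice_jar, teaspoon from where it was at the start of the episode above 0.04 m).
It fails at once if a coaster is turned over in the gripper's fingers instead of by the tipping tray ((contact force between the fingers and coaster_1 above 1 N and angle between coaster_1's own z axis and vertical between 0.7 and 2.44 rad) or (contact force between the fingers and coaster_2 above 1 N and angle between coaster_2's own z axis and vertical between 0.7 and 2.44 rad) or (contact force between the fingers and coaster_3 above 1 N and angle between coaster_3's own z axis and vertical between 0.7 and 2.44 rad)).
Of coaster_1, coaster_2, coaster_3 only 2 to 3 are there at a start; the rules pass over those that are not, and their reading is None.
Of board_1, board_2 only 1 to 2 are there at a start; the rules pass over those that are not, and their reading is None.
At some moment in a run one of coaster_1, coaster_2, coaster_3 may be knocked a few centimetres aside while the robot is not near it.
It also fails if it takes over 210 s, if anything falls off the work surface, if the arm or the gripper's body presses on something with over 40 N, if the wrist force passes 120 N, or if a joint passes its speed limit or range.

## Working session

There is one attempt and no reset: what is moved stays moved. The work goes in short steps, Python scripts to look and compute and a tool call to move; the robot and the scene stay as the last step left them, time stands still between calls to the robot, and variables do not carry over. Pictures are saved under pics/ and viewed, at most 14 in all, crops included, and the job is handed in when it is done.

Besides the shell and the picture viewer there is one more tool, called after ">>>" by a JSON object that holds its "fn" and its "kwargs". step_arm: Moves the arm, as the interface text tells. Shifts and turns lie within -1 to 1; 1 stands for 25 mm of shift or 0.1 rad of turn. Its arguments: {"type":"object","properties":{"plan":{"type":"array","items":{"type":"object","properties":{"x":{"type":"number"},"y":{"type":"number"},"z":{"type":"number"},"rx":{"type":"number"},"ry":{"type":"number"},"rz":{"type":"number"}}}},"jaw":{"type":"number"}},"required":["plan"]}

```bash
ls; mkdir -p pics; cat > h.py <<'E'
from cell import *
import numpy as np, cv2
def cam(n,save=None):
    c=read_camera(n); c['f']=240/np.tan(np.radians(c['vfov'])/2)
    c['R']=np.array(c['R']);c['t']=np.array(c['t'])
    if save: cv2.imwrite('pics/'+save,c['image'][:,:,::-1])
    return c
def cloud(c):
    v,u=np.mgrid[:480,:640]; d=c['depth']
    P=np.stack([(u-c['cx'])/c['f']*d,(v-c['cy'])/c['f']*d,d],-1)
    return (P-c['t'])@c['R']
def ray(c,u,v,z):
    d=c['R'].T@np.array([(u-c['cx'])/c['f'],(v-c['cy'])/c['f'],1]); o=-c['R'].T@c['t']
    return o+d*(z-o[2])/d[2]
E
python3 - <<'E'
from h import *
import pickle
for n in('top','scene'):
    c=cam(n,n+'0.png'); print(n,c['f'],c['cx'],c['cy'],c['R'].round(3).tolist(),c['t'].round(1)); pickle.dump(c,open(n+'.pkl','wb'))
print(state())
E
```

```text
pics
top 624.6261931722935 322.2071110139943 240.88209290008166 [[0.242, -0.97, -0.004], [-0.881, -0.218, -0.42], [0.407, 0.105, -0.907]] [-163.8  506.7 1356.3]
scene 532.8283626108573 315.01594952333505 233.03325621247657 [[0.75, -0.661, -0.017], [-0.51, -0.563, -0.65], [0.421, 0.496, -0.76]] [-419.8  352.4 1475.4]
{'t': 0.1, 'joints': array([ 1.01640473e+00,  4.91514429e-01,  1.55941889e+00, -1.33953425e-05,
        1.09173405e+00, -1.05637022e-01]), 'qvel': array([-0.00212256, -0.00216326, -0.0016355 ,  0.00193373,  0.00068551,
        0.0017854 ]), 'tau': array([ 1.92619955e-03, -6.13627410e+01, -2.58600533e+01,  6.93244231e-02,
        4.70216037e-02, -4.57118119e-05]), 'eef_pos': array([271.02903813, 562.91149455, 214.10032183]), 'tcp_rot': array([-3.14052268e+00, -1.01503257e-04,  2.69284421e+00]), 'ft_force': array([ 0.70048424,  0.67309874, -0.15856192]), 'moment': array([-0.00064125, -0.00728597, -0.00248035]), 'grip_force': 0.0, 'opening': 0.9993269875151913}
```

View pics/top0.png

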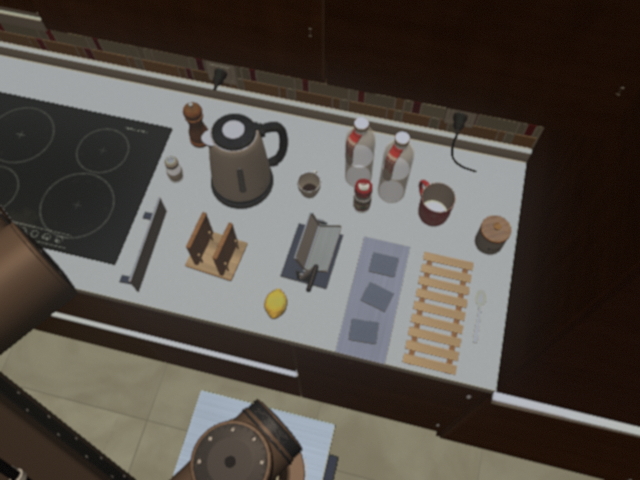

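View pics/scene0.png

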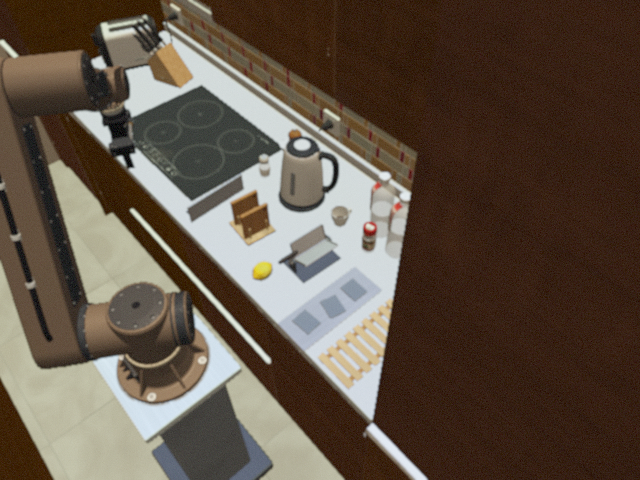

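The top view shows three coasters at (384,264), (377,297), (364,331), the mat at (438,313), and the tipper at (313,250) with its right plate level. Both boards are in the rack at (215,245), and the guard is at (150,245).

```bash
cat > m0.py <<'E'
from h import *
import pickle
c=pickle.load(open('top.pkl','rb')); W=cloud(c); im=c['image'].astype(int); hsv=cv2.cvtColor(c['image'],cv2.COLOR_RGB2HSV)
def rect(mask,n,z=None,amin=60):
    cs,_=cv2.findContours(mask.astype(np.uint8),cv2.RETR_EXTERNAL,cv2.CHAIN_APPROX_NONE)
    for k in cs:
        if cv2.contourArea(k)<amin: continue
        m=np.zeros(mask.shape,np.uint8);cv2.drawContours(m,[k],-1,1,-1)
        p=W[m>0]; zz=np.median(p[:,2]) if z is None else z
        q=np.array([ray(c,u,v,zz)[:2] for u,v in k[:,0]],np.float32)
        r=cv2.minAreaRect(q); print(n,'px',k[:,0].mean(0).round(),'zmed',np.median(p[:,2]).round(1),'c',np.round(r[0],1),'sz',np.round(r[1],1),'ang',round(r[2],1))
roi=np.zeros((480,640),bool);roi[225:375,330:480]=1
for p in [(384,264),(377,297),(364,331),(350,300),(395,300),(440,290),(325,262),(310,232),(303,268),(205,240),(210,262),(150,245)]: print(p,im[p[1],p[0]],hsv[p[1],p[0]],W[p[1],p[0]].round(1))
H,S,V=[hsv[...,i].astype(int) for i in range(3)]
cz=roi&(V<118)&(V>60)&(H>90)&(H<130)&(W[...,2]<40)
rect(cz,'coaster',12)
rect(cv2.morphologyEx((roi&(H<25)&(S>60)&(W[...,2]<30)).astype(np.uint8),cv2.MORPH_CLOSE,np.ones((11,11))),'mat',6,300)
big=cv2.resize(c['image'][180:300,110:350],None,fx=3.3,fy=3.3,interpolation=cv2.INTER_CUBIC)
cv2.imwrite('pics/crop0.png',big[:,:,::-1])
E
python3 m0.py
```

```text
(384, 264) [ 93  99 111] [110  41 111] [ 552.6 -189.3    8.8]
(377, 297) [ 93  99 111] [110  41 111] [ 459.6 -190.3   19.2]
(364, 331) [ 90  96 108] [110  42 108] [ 372.2 -178.    10. ]
(350, 300) [129 132 147] [115  31 147] [ 441.6 -128.2    4.7]
(395, 300) [131 134 148] [115  29 148] [ 468.7 -234.4    2.7]
(440, 290) [158 160 161] [100   5 161] [ 5.216e+02 -3.366e+02  3.000e-01]
(325, 262) [129 133 131] [ 75   8 133] [492.5 -53.   82.1]
(310, 232) [91 83 77] [13 39 91] [560.    1.   82.6]
(303, 268) [73 70 67] [15 21 73] [473.8  -3.4  60. ]
(205, 240) [61 48 41] [11 84 61] [494.7 253.4  42.6]
(210, 262) [166 139 106] [ 17  92 166] [452.9 232.1  10.9]
(150, 245) [56 53 49] [17 32 56] [451.7 383.8  35.4]
coaster px [363. 331.] zmed 11.2 c [ 370.5 -176. ] sz [53.  64.5] ang 5.0
coaster px [376. 297.] zmed 11.3 c [ 462.2 -189.1] sz [63.2 51.9] ang 75.8
coaster px [383. 265.] zmed 11.5 c [ 548.9 -187.5] sz [63.9 51.7] ang 89.6
coaster px [335. 254.] zmed 5.7 c [547.9 -64.4] sz [  9.4 114.6] ang 87.5
mat px [412. 333.] zmed 3.3 c [ 432.6 -258.2] sz [289.5 357. ] ang 89.9
```

View pics/crop0.png

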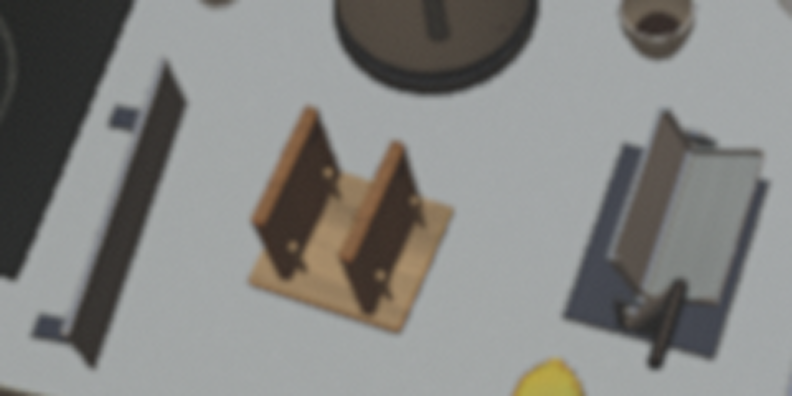

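The crop shows the guard's front bottom edge from (185,103) to (95,365). The board tops run along (310,105)-(255,218) and (397,142)-(345,255), with rack base corners at (250,283), (402,332), (453,208). The tipper foot corners are (625,145), (768,183), (715,357), (565,318), and the handle runs (683,285)-(657,362).

```bash
cat > m1.py <<'E'
from h import *
import pickle
exec(open('m0.py').read().split('roi=')[0])
def g(n,pts,z):
    print(n,[ray(c,110+(u+.5)/3.3-.5,180+(v+.5)/3.3-.5,z)[:2].round(0).tolist() for u,v in pts])
g('guard bot',[(185,103),(95,365)],0); g('guard top',[(165,60),(70,330)],75)
g('rack',[(250,283),(402,332),(453,208)],10)
g('bL',[(310,105),(320,112),(255,218),(265,225)],120); g('bR',[(397,142),(345,255)],120)
g('foot',[(625,145),(768,183),(715,357),(565,318)],3)
g('plateR',[(690,150),(762,152),(718,302)],50); g('stand top',[(665,110),(612,258)],113); g('handle',[(683,285),(657,362)],114)
hsv=cv2.cvtColor(c['image'],cv2.COLOR_RGB2HSV); H,S,V=[hsv[...,i].astype(int) for i in range(3)]
roi=np.zeros((480,640),bool);roi[245:380,398:480]=1
m=cv2.morphologyEx((roi&(H<28)&(S>50)).astype(np.uint8),cv2.MORPH_OPEN,np.ones((2,2)));v,u=np.nonzero(m)
r=cv2.minAreaRect(np.array([ray(c,a,b,6)[:2] for a,b in zip(u,v)],np.float32));print('mat',r)
k=(W[...,2]>105)&(W[...,2]<130); 
roi=np.zeros((480,640),bool);roi[205:270,180:245]=1
n,l=cv2.connectedComponents((roi&k).astype(np.uint8))
for i in range(1,n):
    p=W[l==i]; 
    if len(p)>15: print('board',len(p),p.mean(0).round(1),cv2.minAreaRect(p[:,:2].astype(np.float32)))
E
python3 m1.py
```

```text
guard bot [[567.0, 393.0], [343.0, 382.0]]
guard top [[565.0, 390.0], [342.0, 380.0]]
rack [[430.0, 289.0], [420.0, 166.0], [526.0, 158.0]]
bL [[534.0, 256.0], [531.0, 247.0], [440.0, 265.0], [436.0, 256.0]]
bR [[521.0, 186.0], [428.0, 194.0]]
foot [[613.0, 46.0], [608.0, -70.0], [459.0, -65.0], [462.0, 52.0]]
plateR [[599.0, -11.0], [610.0, -64.0], [484.0, -61.0]]
stand top [[596.0, 7.0], [473.0, 14.0]]
handle [[465.0, -40.0], [405.0, -37.0]]
mat ((444.3326110839844, -341.7569580078125), (128.74285888671875, 331.1159973144531), 89.6592788696289)
board 252 [483.8 257.6 117. ] ((486.0287780761719, 258.5197448730469), (15.125445365905762, 99.5553970336914), 84.4654312133789)
board 252 [472.3 188.6 116.8] ((474.3382263183594, 189.1511688232422), (14.300853729248047, 100.74517059326172), 85.62147521972656)
```

```bash
cat > m2.py <<'E'
from h import *
import pickle
for n,(y0,y1,x0,x1) in (('top',(205,295,270,350)),('scene',(215,285,270,350))):
    c=pickle.load(open(n+'.pkl','rb')); W=cloud(c)[y0:y1,x0:x1].reshape(-1,3)
    for z0 in range(-5,130,12):
        p=W[(W[:,2]>=z0)&(W[:,2]<z0+12)]
        print(n,z0,len(p),*(np.percentile(p,[2,25,50,75,98],axis=0).round(0)[:,:2].tolist() if len(p)>5 else []))
    cv2.imwrite(f'pics/tip_{n}.png',cv2.resize(c['image'][y0-5:y1+5,x0-10:x1+10],None,fx=6,fy=6,interpolation=cv2.INTER_CUBIC)[:,:,::-1])
    np.save(n+'tip.npy',W)
a=np.hstack([cv2.resize(cv2.imread(f'pics/tip_{n}.png'),(400,400)) for n in('top','scene')]);cv2.imwrite('pics/tip2.png',a)
E
python3 m2.py
```

```text
top -5 4312 [432.0, -107.0] [479.0, -63.0] [547.0, 25.0] [624.0, 67.0] [682.0, 115.0]
top 7 405 [457.0, -96.0] [475.0, -57.0] [500.0, 17.0] [558.0, 41.0] [665.0, 78.0]
top 19 14 [420.0, -18.0] [462.0, -15.0] [462.0, -10.0] [464.0, 10.0] [465.0, 45.0]
top 31 29 [405.0, -21.0] [411.0, 4.0] [416.0, 28.0] [462.0, 41.0] [465.0, 58.0]
top 43 299 [398.0, -24.0] [469.0, -16.0] [514.0, -11.0] [554.0, -5.0] [607.0, 54.0]
top 55 552 [460.0, -45.0] [509.0, -32.0] [544.0, -23.0] [575.0, -8.0] [607.0, 2.0]
top 67 557 [471.0, -65.0] [501.0, -55.0] [534.0, -47.0] [568.0, -30.0] [597.0, 3.0]
top 79 215 [451.0, -67.0] [498.0, -60.0] [532.0, -0.0] [570.0, 3.0] [597.0, 8.0]
top 91 135 [449.0, -23.0] [496.0, 5.0] [535.0, 7.0] [571.0, 9.0] [597.0, 11.0]
top 103 158 [451.0, -25.0] [499.0, 9.0] [530.0, 12.0] [567.0, 13.0] [599.0, 16.0]
top 115 11 [448.0, -31.0] [451.0, -29.0] [453.0, -27.0] [464.0, -8.0] [571.0, 11.0]
top 127 6 [404.0, -35.0] [448.0, -34.0] [450.0, -33.0] [451.0, -32.0] [453.0, -30.0]
scene -5 3362 [408.0, -131.0] [492.0, -54.0] [553.0, 11.0] [613.0, 104.0] [704.0, 193.0]
scene 7 215 [456.0, -158.0] [489.0, -50.0] [528.0, -19.0] [588.0, 50.0] [731.0, 181.0]
scene 19 58 [396.0, -21.0] [461.0, 16.0] [685.0, 25.0] [699.0, 42.0] [734.0, 165.0]
scene 31 69 [393.0, -21.0] [416.0, 17.0] [683.0, 23.0] [695.0, 33.0] [721.0, 49.0]
scene 43 225 [450.0, -24.0] [506.0, -14.0] [548.0, -9.0] [587.0, -4.0] [711.0, 42.0]
scene 55 320 [456.0, -48.0] [500.0, -35.0] [534.0, -25.0] [570.0, -7.0] [606.0, 1.0]
scene 67 287 [470.0, -68.0] [505.0, -59.0] [536.0, -50.0] [569.0, -2.0] [595.0, 4.0]
scene 79 126 [451.0, -68.0] [496.0, -0.0] [528.0, 2.0] [566.0, 5.0] [595.0, 8.0]
scene 91 134 [449.0, -29.0] [502.0, 3.0] [537.0, 6.0] [567.0, 8.0] [597.0, 14.0]
scene 103 102 [472.0, -2.0] [501.0, 7.0] [529.0, 9.0] [563.0, 11.0] [597.0, 14.0]
scene 115 5
scene 127 13 [391.0, -49.0] [406.0, -48.0] [411.0, -47.0] [446.0, -46.0] [455.0, -42.0]
```

View pics/tip2.png

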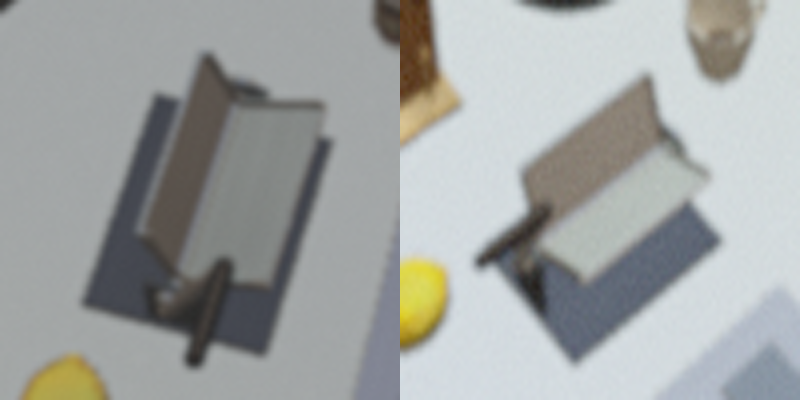

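The tray is still falling toward its right stop: the right plate is about 25° above level, with the hinge near y=-11. I'll start with the boards.

>>> {"fn": "step_arm", "kwargs": {"jaw": 0, "plan": [{"rz": -0.74},{"rz": -0.74},{"rz": -0.74},{"rz": -0.74},{"rz": -0.74},{"x": -0.95,"y": -1},{"x": -0.95,"y": -1},{"x": -0.95,"y": -1},{"x": -0.95,"y": -1},{"x": -0.95,"y": -1}]}}

```text
schema error: expected keys x, y, z, rx, ry, rz
```

>>> {"fn": "step_arm", "kwargs": {"plan": [{"x": -0.95,"y": -1},{"x": -0.95,"y": -1},{"x": -0.95,"y": -1},{"x": -0.95,"y": -1},{"x": -0.95,"y": -1},{"y": -0.75},{"y": -0.75},{},{},{}]}}

```text
schema error: expected keys x, y, z, rx, ry, rz
```

```bash
cat >> h.py <<'E'
from scipy.spatial.transform import Rotation as Ro
def go(x=None,y=None,z=None,yaw=None):
    "print tool-axis units to reach world target"
    s=state(); p=s['eef_pos']; R=Ro.from_euler('xyz',s['tcp_rot']).as_matrix()
    d=np.array([0 if a is None else a-b for a,b in zip((x,y,z),p)])
    print('pos',p.round(1),'rpy',s['tcp_rot'].round(3),'open',round(s['opening'],3),'grip',round(s['grip_force'],1),'F',s['ft_force'].round(1),'t',round(s['t'],1))
    print('tool units',(R.T@d/25).round(2), 'rz',None if yaw is None else round(-((yaw-s['tcp_rot'][2]+np.pi)%(2*np.pi)-np.pi)*10,2))
E
python3 - <<'E'
from h import *
go(486,257,96,3.062)
c=cam('wrist','w1.png'); W=cloud(c)
m=(W[...,2]>100)&(W[...,2]<135)
n,l=cv2.connectedComponents(m.astype(np.uint8))
for i in range(1,n):
    p=W[l==i]
    if len(p)>300: print(len(p),p.mean(0).round(1),cv2.minAreaRect(p[:,:2].astype(np.float32)))
E
```

```text
pos [271.  562.9 214.1] rpy [-3.141 -0.     2.693] open 0.999 grip 0.0 F [ 0.7  0.7 -0.2] t 0.1
tool units [-13.06  -7.29   4.73] rz -3.69
```

View pics/w1.png

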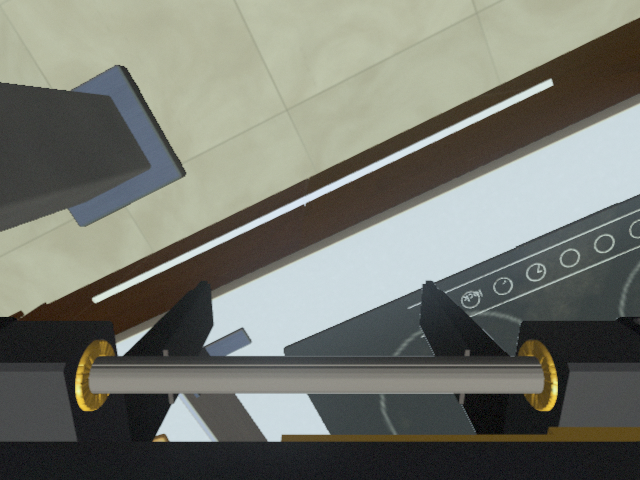

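The calls were refused because every row needs all six keys. The wrist view looks past the fingers and shows only the hob and the floor.

>>> {"fn": "step_arm", "kwargs": {"jaw": 0, "plan": [{"x": 0,"y": 0,"z": 0,"rx": 0,"ry": 0,"rz": -0.74},{"x": 0,"y": 0,"z": 0,"rx": 0,"ry": 0,"rz": -0.74},{"x": 0,"y": 0,"z": 0,"rx": 0,"ry": 0,"rz": -0.74},{"x": 0,"y": 0,"z": 0,"rx": 0,"ry": 0,"rz": -0.74},{"x": 0,"y": 0,"z": 0,"rx": 0,"ry": 0,"rz": -0.74},{"x": -0.95,"y": -1,"z": 0,"rx": 0,"ry": 0,"rz": 0},{"x": -0.95,"y": -1,"z": 0,"rx": 0,"ry": 0,"rz": 0},{"x": -0.95,"y": -1,"z": 0,"rx": 0,"ry": 0,"rz": 0},{"x": -0.95,"y": -1,"z": 0,"rx": 0,"ry": 0,"rz": 0},{"x": -0.95,"y": -1,"z": 0,"rx": 0,"ry": 0,"rz": 0}]}}

```text
t: 0.98
eef_pos: [380.3, 427.8, 214.5]
tcp_rot: [-3.141, -0.0, 3.063]
ft_force: [-0.0, 0.5, 0.3]
opening: 0.498
grip_force: 0.0
```

>>> {"fn": "step_arm", "kwargs": {"plan": [{"x": -0.95,"y": -1,"z": 0,"rx": 0,"ry": 0,"rz": 0},{"x": -0.95,"y": -1,"z": 0,"rx": 0,"ry": 0,"rz": 0},{"x": -0.95,"y": -1,"z": 0,"rx": 0,"ry": 0,"rz": 0},{"x": -0.95,"y": -1,"z": 0,"rx": 0,"ry": 0,"rz": 0},{"x": -0.95,"y": -1,"z": 0,"rx": 0,"ry": 0,"rz": 0},{"x": 0,"y": -0.75,"z": 0,"rx": 0,"ry": 0,"rz": 0},{"x": 0,"y": -0.75,"z": 0,"rx": 0,"ry": 0,"rz": 0},{"x": 0,"y": 0,"z": 0,"rx": 0,"ry": 0,"rz": 0},{"x": 0,"y": 0,"z": 0,"rx": 0,"ry": 0,"rz": 0},{"x": 0,"y": 0,"z": 0,"rx": 0,"ry": 0,"rz": 0}]}}

```text
t: 1.82
eef_pos: [485.4, 258.3, 214.7]
tcp_rot: [3.141, 0.0, 3.063]
ft_force: [-0.5, 0.1, -0.4]
opening: 0.5
grip_force: 0.0
```

```bash
python3 - <<'E'
from h import *
import pickle
go(486,257,96,3.062)
c=cam('wrist','w2.png'); pickle.dump(c,open('w.pkl','wb')); W=cloud(c); print(c['f'],c['R'].round(2).tolist(),(-c['R'].T@c['t']).round())
m=(W[...,2]>105)&(W[...,2]<130)
n,l=cv2.connectedComponents(m.astype(np.uint8))
for i in range(1,n):
    p=W[l==i]
    if len(p)>200: print(len(p),p.mean(0).round(1),cv2.minAreaRect(p[:,:2].astype(np.float32)))
c=cam('top'); W=cloud(c)[205:295,270:350].reshape(-1,3)
for a in (-70,-55,-40,-25,-12,0,10,20,40,60):
    q=W[(abs(W[:,1]-a)<4)&(W[:,2]>30)&(W[:,0]>480)]; print(a,len(q),np.percentile(q[:,2],[10,50,90]).round() if len(q) else '')
q=W[(W[:,0]<455)&(W[:,2]>20)];print(np.median(q,0),q.max(0),q.min(0))
E
```

```text
pos [485.4 258.3 214.7] rpy [3.141 0.    3.063] open 0.5 grip 0.0 F [-0.5  0.1 -0.4] t 1.8
tool units [-0.03 -0.05  4.75] rz 0.01
407.3448265455787 [[0.08, 1.0, 0.0], [0.96, -0.07, 0.28], [0.28, -0.02, -0.96]] [405. 265. 386.]
2964 [470.6 194.7 118.5] ((473.63336181640625, 193.163818359375), (12.98304557800293, 99.40522766113281), 84.7215576171875)
2456 [482.  262.2 119.9] ((484.5653381347656, 261.83795166015625), (13.123719215393066, 98.52156066894531), 85.16386413574219)
2441 [634.2 231.7 116. ] ((640.3721313476562, 232.10076904296875), (107.26235961914062, 25.503108978271484), 85.19745635986328)
-70 126 [46. 50. 55.]
-55 152 [45. 50. 55.]
-40 146 [47. 50. 54.]
-25 179 [46. 50. 61.]
-12 116 [ 47.  53. 112.]
0 22 [37. 52. 61.]
10 1 [51. 51. 51.]
20 0 
40 0 
60 0 
[430.00318677 -62.11481658 103.83715152] [ 454.93404573   59.44508708 1442.91607966] [ -66.01368986 -191.26600373   30.24729906]
```

View pics/w2.png

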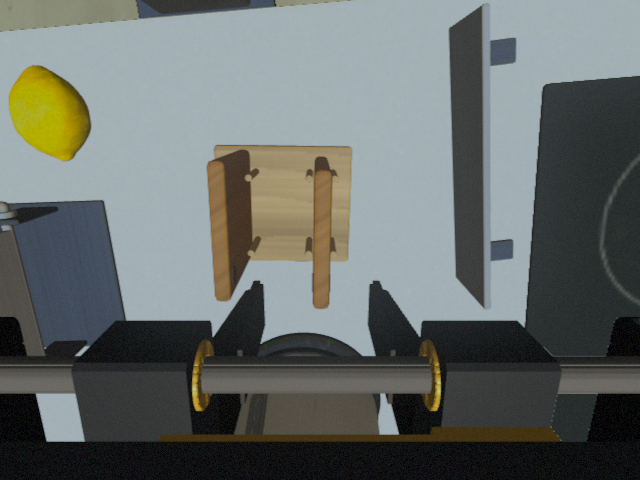

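The wrist view shows the boards at columns 218 and 322, the rack base at (283,205), and the guard's front top edge from (483,8) to (486,306). The tray has settled at its right stop.

>>> {"fn": "step_arm", "kwargs": {"plan": [{"x": 0,"y": 0.07,"z": 0.8,"rx": 0,"ry": 0,"rz": 0},{"x": 0,"y": 0,"z": 0.8,"rx": 0,"ry": 0,"rz": 0},{"x": 0,"y": 0,"z": 0.8,"rx": 0,"ry": 0,"rz": 0},{"x": 0,"y": 0,"z": 0.8,"rx": 0,"ry": 0,"rz": 0},{"x": 0,"y": 0,"z": 0.8,"rx": 0,"ry": 0,"rz": 0},{"x": 0,"y": 0,"z": 0.75,"rx": 0,"ry": 0,"rz": 0},{"x": 0,"y": 0,"z": 0,"rx": 0,"ry": 0,"rz": 0},{"x": 0,"y": 0,"z": 0,"rx": 0,"ry": 0,"rz": 0},{"x": 0,"y": 0,"z": 0,"rx": 0,"ry": 0,"rz": 0},{"x": 0,"y": 0,"z": 0,"rx": 0,"ry": 0,"rz": 0}]}}

```text
t: 2.75
eef_pos: [485.9, 260.1, 97.1]
tcp_rot: [3.141, 0.002, 3.063]
ft_force: [-0.2, 0.2, 0.7]
opening: 0.5
grip_force: 0.0
```

>>> {"fn": "step_arm", "kwargs": {"jaw": 1, "plan": [{"x": 0,"y": 0,"z": 0,"rx": 0,"ry": 0,"rz": 0},{"x": 0,"y": 0,"z": 0,"rx": 0,"ry": 0,"rz": 0},{"x": 0,"y": 0,"z": 0,"rx": 0,"ry": 0,"rz": 0},{"x": 0,"y": 0,"z": 0,"rx": 0,"ry": 0,"rz": 0},{"x": 0,"y": 0,"z": 0,"rx": 0,"ry": 0,"rz": 0},{"x": 0,"y": 0,"z": 0,"rx": 0,"ry": 0,"rz": 0},{"x": 0,"y": 0,"z": 0,"rx": 0,"ry": 0,"rz": 0},{"x": 0,"y": 0,"z": 0,"rx": 0,"ry": 0,"rz": 0},{"x": 0,"y": 0,"z": 0,"rx": 0,"ry": 0,"rz": 0},{"x": 0,"y": 0,"z": 0,"rx": 0,"ry": 0,"rz": 0}]}}

```text
t: 3.58
eef_pos: [485.5, 259.9, 95.9]
tcp_rot: [3.141, 0.0, 3.063]
ft_force: [-0.8, 4.6, -1.7]
opening: 0.124
grip_force: 29.9
```

```bash
python3 - <<'E'
from h import *
import pickle
c=pickle.load(open('w.pkl','rb'))
for u,v,z in [(483,8,75),(486,306,75),(450,28,0),(457,278,0)]: print(ray(c,u,v,z).round(1))
go()
E
```

```text
[340.5 383.9  75. ]
[563.9 394.8  75. ]
[338.1 385.1   0. ]
[568.6 395.7   0. ]
pos [485.5 259.9  95.9] rpy [3.141 0.    3.063] open 0.124 grip 29.9 F [-0.8  4.6 -1.7] t 3.6
tool units [0. 0. 0.] rz None
```

>>> {"fn": "step_arm", "kwargs": {"plan": [{"x": 0,"y": 0,"z": -0.4,"rx": 0,"ry": 0,"rz": 0},{"x": 0,"y": 0,"z": -0.7,"rx": 0,"ry": 0,"rz": 0},{"x": 0,"y": 0,"z": -0.8,"rx": 0,"ry": 0,"rz": 0},{"x": 0,"y": 0,"z": -0.8,"rx": 0,"ry": 0,"rz": 0},{"x": 0,"y": 0,"z": 0,"rx": 0,"ry": 0,"rz": -0.65},{"x": 0,"y": 0,"z": 0,"rx": 0,"ry": 0,"rz": -0.6},{"x": -0.3,"y": 0.8,"z": 0,"rx": 0,"ry": 0,"rz": 0},{"x": -0.3,"y": 0.9,"z": 0,"rx": 0,"ry": 0,"rz": 0},{"x": -0.3,"y": 0.9,"z": 0,"rx": 0,"ry": 0,"rz": 0},{"x": -0.3,"y": 0.8,"z": 0,"rx": 0,"ry": 0,"rz": 0}]}}

```text
t: 4.42
eef_pos: [511.6, 346.5, 163.3]
tcp_rot: [-3.141, -0.0, -3.095]
ft_force: [1.1, -0.2, -1.1]
opening: 0.122
grip_force: 30.0
```

>>> {"fn": "step_arm", "kwargs": {"plan": [{"x": 0,"y": 0,"z": 0,"rx": 0.5,"ry": 0,"rz": 0},{"x": 0,"y": 0,"z": 0,"rx": 0.5,"ry": 0,"rz": 0},{"x": 0,"y": 0,"z": 0,"rx": 0.5,"ry": 0,"rz": 0},{"x": 0,"y": 0,"z": 0,"rx": 0.5,"ry": 0,"rz": 0},{"x": 0,"y": 0,"z": 0.7,"rx": 0,"ry": 0,"rz": 0},{"x": 0,"y": 0,"z": 0.7,"rx": 0,"ry": 0,"rz": 0},{"x": 0,"y": 0,"z": 0.6,"rx": 0,"ry": 0,"rz": 0},{"x": 0,"y": 0,"z": 0.3,"rx": 0,"ry": 0,"rz": 0},{"x": 0,"y": 0,"z": 0,"rx": 0,"ry": 0,"rz": 0},{"x": 0,"y": 0,"z": 0,"rx": 0,"ry": 0,"rz": 0}]}}

```text
t: 5.25
eef_pos: [512.1, 334.3, 107.2]
tcp_rot: [-2.941, -0.0, -3.095]
ft_force: [-0.9, 0.2, -0.5]
opening: 0.123
grip_force: 30.0
```

```bash
python3 - <<'E'
from h import *
go(510.5,383,86.5,3.188)
E
```

```text
pos [512.1 334.3 107.2] rpy [-2.941 -0.    -3.095] open 0.123 grip 30.0 F [-0.9  0.2 -0.5] t 5.2
tool units [-0.03  2.08  0.42] rz -0.0
```

>>> {"fn": "step_arm", "kwargs": {"plan": [{"x": 0,"y": 0.7,"z": 0,"rx": 0,"ry": 0,"rz": 0},{"x": 0,"y": 0.7,"z": 0,"rx": 0,"ry": 0,"rz": 0},{"x": 0,"y": 0.5,"z": 0.1,"rx": 0,"ry": 0,"rz": 0},{"x": 0,"y": 0.18,"z": 0.12,"rx": 0,"ry": 0,"rz": 0},{"x": 0,"y": 0,"z": 0.1,"rx": 0,"ry": 0,"rz": 0},{"x": 0,"y": 0,"z": 0.1,"rx": 0,"ry": 0,"rz": 0},{"x": 0,"y": 0,"z": 0,"rx": 0,"ry": 0,"rz": 0},{"x": 0,"y": 0,"z": 0,"rx": 0,"ry": 0,"rz": 0},{"x": 0,"y": 0,"z": 0,"rx": 0,"ry": 0,"rz": 0},{"x": 0,"y": 0,"z": 0,"rx": 0,"ry": 0,"rz": 0}]}}

```text
t: 6.08
eef_pos: [510.0, 383.0, 86.7]
tcp_rot: [-2.942, 0.0, -3.096]
ft_force: [0.3, 0.6, -2.1]
opening: 0.124
grip_force: 30.0
```

```bash
python3 - <<'E'
from h import *
go(510.5,383,86.5,3.188)
E
```

```text
pos [510.  383.   86.7] rpy [-2.942  0.    -3.096] open 0.124 grip 30.0 F [ 0.3  0.6 -2.1] t 6.1
tool units [-0.02  0.    0.01] rz -0.01
```

>>> {"fn": "step_arm", "kwargs": {"plan": [{"x": 0,"y": 0.05,"z": 0.02,"rx": 0,"ry": 0,"rz": 0},{"x": 0,"y": 0.05,"z": 0.02,"rx": 0,"ry": 0,"rz": 0},{"x": 0,"y": 0,"z": 0,"rx": 0,"ry": 0,"rz": 0},{"x": 0,"y": 0,"z": 0,"rx": 0,"ry": 0,"rz": 0},{"x": 0,"y": 0,"z": 0,"rx": 0,"ry": 0,"rz": 0},{"x": 0,"y": 0,"z": 0,"rx": 0,"ry": 0,"rz": 0},{"x": 0,"y": 0,"z": 0,"rx": 0,"ry": 0,"rz": 0},{"x": 0,"y": 0,"z": 0,"rx": 0,"ry": 0,"rz": 0},{"x": 0,"y": 0,"z": 0,"rx": 0,"ry": 0,"rz": 0},{"x": 0,"y": 0,"z": 0,"rx": 0,"ry": 0,"rz": 0}]}}

```text
t: 6.92
eef_pos: [509.8, 385.5, 85.3]
tcp_rot: [-2.942, 0.0, -3.095]
ft_force: [-0.1, -2.4, 5.1]
opening: 0.12
grip_force: 30.0
```

>>> {"fn": "step_arm", "kwargs": {"jaw": 0.4, "plan": [{"x": 0,"y": 0,"z": 0,"rx": 0,"ry": 0,"rz": 0},{"x": 0,"y": 0,"z": 0,"rx": 0,"ry": 0,"rz": 0},{"x": 0,"y": 0,"z": 0,"rx": 0,"ry": 0,"rz": 0},{"x": 0,"y": 0,"z": 0,"rx": 0,"ry": 0,"rz": 0},{"x": 0,"y": 0,"z": 0,"rx": 0,"ry": 0,"rz": 0},{"x": 0,"y": 0,"z": -0.2,"rx": 0,"ry": 0,"rz": 0},{"x": 0,"y": 0,"z": -0.6,"rx": 0,"ry": 0,"rz": 0},{"x": 0,"y": 0,"z": -1,"rx": 0,"ry": 0,"rz": 0},{"x": 0,"y": 0,"z": -1,"rx": 0,"ry": 0,"rz": 0},{"x": 0,"y": 0,"z": -1,"rx": 0,"ry": 0,"rz": 0}]}}

```text
t: 7.75
eef_pos: [508.6, 404.6, 179.4]
tcp_rot: [-2.942, -0.0, -3.095]
ft_force: [-0.9, 0.2, -0.1]
opening: 0.3
grip_force: 0.0
```

```bash
python3 - <<'E'
from h import *
go(474,191,190,3.062)
c=cam('top'); W=cloud(c)[150:310,100:260].reshape(-1,3)
for a in (485,510,535):
  for z0 in (20,40,60,80,100):
    q=W[(abs(W[:,0]-a)<12)&(abs(W[:,2]-z0)<6)&(W[:,1]>330)&(W[:,1]<420)]; print(a,z0,len(q),np.percentile(q[:,1],[5,50,95]).round() if len(q) else '')
E
```

```text
pos [508.6 404.6 179.4] rpy [-2.942 -0.    -3.095] open 0.3 grip 0.0 F [-0.9  0.2 -0.1] t 7.8
tool units [ 1.78 -8.39  1.27] rz 1.26
485 20 23 [361. 362. 366.]
485 40 26 [364. 368. 371.]
485 60 28 [368. 371. 375.]
485 80 26 [373. 376. 378.]
485 100 43 [377. 381. 392.]
510 20 21 [361. 363. 367.]
510 40 20 [364. 368. 370.]
510 60 21 [369. 372. 374.]
510 80 27 [374. 376. 380.]
510 100 32 [378. 381. 392.]
535 20 27 [362. 365. 369.]
535 40 20 [366. 369. 372.]
535 60 26 [371. 373. 377.]
535 80 29 [374. 377. 380.]
535 100 36 [379. 382. 393.]
```

>>> {"fn": "step_arm", "kwargs": {"jaw": 0, "plan": [{"x": 0,"y": -0.5,"z": 0,"rx": -0.7,"ry": 0,"rz": 0},{"x": 0,"y": -0.5,"z": 0,"rx": -0.7,"ry": 0,"rz": 0},{"x": 0,"y": 0,"z": 0,"rx": -0.6,"ry": 0,"rz": 0},{"x": 0,"y": 0,"z": 0,"rx": 0,"ry": 0,"rz": 0.63},{"x": 0,"y": 0,"z": 0,"rx": 0,"ry": 0,"rz": 0.63},{"x": 0.14,"y": -1,"z": 0,"rx": 0,"ry": 0,"rz": 0},{"x": 0.14,"y": -1,"z": 0,"rx": 0,"ry": 0,"rz": 0},{"x": 0.14,"y": -1,"z": 0,"rx": 0,"ry": 0,"rz": 0},{"x": 0.14,"y": -1,"z": 0,"rx": 0,"ry": 0,"rz": 0},{"x": 0.14,"y": -1,"z": 0,"rx": 0,"ry": 0,"rz": 0}]}}

```text
t: 8.63
eef_pos: [482.1, 255.6, 182.4]
tcp_rot: [3.141, 0.0, 3.062]
ft_force: [1.0, -0.2, -0.2]
opening: 0.502
grip_force: 0.0
```

>>> {"fn": "step_arm", "kwargs": {"plan": [{"x": 0,"y": -1,"z": 0,"rx": 0,"ry": 0,"rz": 0},{"x": 0,"y": -1,"z": 0,"rx": 0,"ry": 0,"rz": 0},{"x": 0,"y": -0.6,"z": 0,"rx": 0,"ry": 0,"rz": 0},{"x": 0,"y": 0,"z": 0,"rx": 0,"ry": 0,"rz": 0},{"x": 0,"y": 0,"z": 0,"rx": 0,"ry": 0,"rz": 0},{"x": 0,"y": 0,"z": 0,"rx": 0,"ry": 0,"rz": 0},{"x": 0,"y": 0,"z": 0,"rx": 0,"ry": 0,"rz": 0},{"x": 0,"y": 0,"z": 0,"rx": 0,"ry": 0,"rz": 0},{"x": 0,"y": 0,"z": 0,"rx": 0,"ry": 0,"rz": 0},{"x": 0,"y": 0,"z": 0,"rx": 0,"ry": 0,"rz": 0}]}}

```text
t: 9.47
eef_pos: [477.2, 192.2, 182.0]
tcp_rot: [3.142, -0.0, 3.063]
ft_force: [-0.3, -0.3, -1.5]
opening: 0.5
grip_force: 0.0
```

```bash
python3 - <<'E'
from h import *
go(474,191,96,3.062)
E
```

```text
pos [477.2 192.2 182. ] rpy [ 3.142 -0.     3.063] open 0.5 grip 0.0 F [-0.3 -0.3 -1.5] t 9.5
tool units [ 0.13 -0.06  3.44] rz 0.01
```

>>> {"fn": "step_arm", "kwargs": {"plan": [{"x": 0.13,"y": -0.05,"z": 0.75,"rx": 0,"ry": 0,"rz": 0},{"x": 0,"y": 0,"z": 0.8,"rx": 0,"ry": 0,"rz": 0},{"x": 0,"y": 0,"z": 0.8,"rx": 0,"ry": 0,"rz": 0},{"x": 0,"y": 0,"z": 0.7,"rx": 0,"ry": 0,"rz": 0},{"x": 0,"y": 0,"z": 0.4,"rx": 0,"ry": 0,"rz": 0},{"x": 0,"y": 0,"z": 0,"rx": 0,"ry": 0,"rz": 0},{"x": 0,"y": 0,"z": 0,"rx": 0,"ry": 0,"rz": 0},{"x": 0,"y": 0,"z": 0,"rx": 0,"ry": 0,"rz": 0},{"x": 0,"y": 0,"z": 0,"rx": 0,"ry": 0,"rz": 0},{"x": 0,"y": 0,"z": 0,"rx": 0,"ry": 0,"rz": 0}]}}

```text
t: 10.3
eef_pos: [474.3, 190.9, 96.7]
tcp_rot: [3.141, 0.001, 3.062]
ft_force: [1.0, 0.4, 0.6]
opening: 0.5
grip_force: 0.0
```

>>> {"fn": "step_arm", "kwargs": {"jaw": 1, "plan": [{"x": 0,"y": 0,"z": 0,"rx": 0,"ry": 0,"rz": 0},{"x": 0,"y": 0,"z": 0,"rx": 0,"ry": 0,"rz": 0},{"x": 0,"y": 0,"z": 0,"rx": 0,"ry": 0,"rz": 0},{"x": 0,"y": 0,"z": 0,"rx": 0,"ry": 0,"rz": 0},{"x": 0,"y": 0,"z": 0,"rx": 0,"ry": 0,"rz": 0},{"x": 0,"y": 0,"z": 0,"rx": 0,"ry": 0,"rz": 0},{"x": 0,"y": 0,"z": 0,"rx": 0,"ry": 0,"rz": 0},{"x": 0,"y": 0,"z": 0,"rx": 0,"ry": 0,"rz": 0},{"x": 0,"y": 0,"z": 0,"rx": 0,"ry": 0,"rz": 0},{"x": 0,"y": 0,"z": 0,"rx": 0,"ry": 0,"rz": 0}]}}

```text
t: 11.13
eef_pos: [474.1, 191.0, 95.9]
tcp_rot: [3.141, 0.0, 3.062]
ft_force: [-0.2, 4.7, -1.3]
opening: 0.126
grip_force: 29.9
```

>>> {"fn": "step_arm", "kwargs": {"plan": [{"x": 0,"y": 0,"z": -0.4,"rx": 0,"ry": 0,"rz": 0},{"x": 0,"y": 0,"z": -0.7,"rx": 0,"ry": 0,"rz": 0},{"x": 0,"y": 0,"z": -0.8,"rx": 0,"ry": 0,"rz": 0},{"x": 0,"y": 0,"z": -0.8,"rx": 0,"ry": 0,"rz": 0},{"x": 0,"y": 0,"z": 0,"rx": 0,"ry": 0,"rz": -0.65},{"x": 0,"y": 0,"z": 0,"rx": 0,"ry": 0,"rz": -0.6},{"x": 0.55,"y": 1,"z": 0,"rx": 0,"ry": 0,"rz": 0},{"x": 0.55,"y": 1,"z": 0,"rx": 0,"ry": 0,"rz": 0},{"x": 0.55,"y": 1,"z": 0,"rx": 0,"ry": 0,"rz": 0},{"x": 0.55,"y": 1,"z": 0,"rx": 0,"ry": 0,"rz": 0}]}}

```text
t: 11.97
eef_pos: [413.8, 288.6, 164.1]
tcp_rot: [-3.141, 0.0, -3.097]
ft_force: [1.4, -0.1, -0.8]
opening: 0.126
grip_force: 30.0
```

>>> {"fn": "step_arm", "kwargs": {"plan": [{"x": 0.55,"y": 1,"z": 0,"rx": 0,"ry": 0,"rz": 0},{"x": 0,"y": 0.5,"z": 0,"rx": 0.5,"ry": 0,"rz": 0},{"x": 0,"y": 0,"z": 0,"rx": 0.5,"ry": 0,"rz": 0},{"x": 0,"y": 0,"z": 0,"rx": 0.5,"ry": 0,"rz": 0},{"x": 0,"y": 0,"z": 0,"rx": 0.5,"ry": 0,"rz": 0},{"x": 0,"y": 0,"z": 0.7,"rx": 0,"ry": 0,"rz": 0},{"x": 0,"y": 0,"z": 0.7,"rx": 0,"ry": 0,"rz": 0},{"x": 0,"y": 0,"z": 0.7,"rx": 0,"ry": 0,"rz": 0},{"x": 0,"y": 0,"z": 0,"rx": 0,"ry": 0,"rz": 0},{"x": 0,"y": 0,"z": 0,"rx": 0,"ry": 0,"rz": 0}]}}

```text
t: 12.8
eef_pos: [399.5, 314.2, 112.3]
tcp_rot: [-2.94, -0.001, -3.097]
ft_force: [0.4, 0.1, -1.7]
opening: 0.127
grip_force: 30.0
```

```bash
python3 - <<'E'
from h import *
go(396.5,380,86,3.188)
E
```

```text
pos [399.5 314.2 112.3] rpy [-2.940e+00 -1.000e-03 -3.097e+00] open 0.127 grip 30.0 F [ 0.4  0.1 -1.7] t 12.8
tool units [0.   2.79 0.5 ] rz -0.01
```

>>> {"fn": "step_arm", "kwargs": {"plan": [{"x": 0,"y": 0.8,"z": 0,"rx": 0,"ry": 0,"rz": 0},{"x": 0,"y": 0.8,"z": 0,"rx": 0,"ry": 0,"rz": 0},{"x": 0,"y": 0.7,"z": 0.1,"rx": 0,"ry": 0,"rz": 0},{"x": 0,"y": 0.3,"z": 0.12,"rx": 0,"ry": 0,"rz": 0},{"x": 0,"y": 0.15,"z": 0.15,"rx": 0,"ry": 0,"rz": 0},{"x": 0,"y": 0.06,"z": 0.13,"rx": 0,"ry": 0,"rz": 0},{"x": 0,"y": 0,"z": 0.03,"rx": 0,"ry": 0,"rz": 0},{"x": 0,"y": 0,"z": 0,"rx": 0,"ry": 0,"rz": 0},{"x": 0,"y": 0,"z": 0,"rx": 0,"ry": 0,"rz": 0},{"x": 0,"y": 0,"z": 0,"rx": 0,"ry": 0,"rz": 0}]}}

```text
t: 13.63
eef_pos: [396.7, 380.5, 85.3]
tcp_rot: [-2.942, 0.0, -3.097]
ft_force: [-0.2, 1.1, 2.4]
opening: 0.124
grip_force: 30.0
```

>>> {"fn": "step_arm", "kwargs": {"jaw": 0.4, "plan": [{"x": 0,"y": 0,"z": 0,"rx": 0,"ry": 0,"rz": 0},{"x": 0,"y": 0,"z": 0,"rx": 0,"ry": 0,"rz": 0},{"x": 0,"y": 0,"z": 0,"rx": 0,"ry": 0,"rz": 0},{"x": 0,"y": 0,"z": 0,"rx": 0,"ry": 0,"rz": 0},{"x": 0,"y": 0,"z": 0,"rx": 0,"ry": 0,"rz": 0},{"x": 0,"y": 0,"z": -0.2,"rx": 0,"ry": 0,"rz": 0},{"x": 0,"y": 0,"z": -0.6,"rx": 0,"ry": 0,"rz": 0},{"x": 0,"y": 0,"z": -1,"rx": 0,"ry": 0,"rz": 0},{"x": 0,"y": 0,"z": -1,"rx": 0,"ry": 0,"rz": 0},{"x": 0,"y": 0,"z": -1,"rx": 0,"ry": 0,"rz": 0}]}}

```text
t: 14.47
eef_pos: [395.5, 399.8, 179.5]
tcp_rot: [-2.942, -0.0, -3.096]
ft_force: [-0.7, 0.1, 0.1]
opening: 0.298
grip_force: 0.0
```

```bash
python3 - <<'E'
from h import *
c=cam('top'); W=cloud(c)[150:310,100:260].reshape(-1,3)
for a in (365,396,425,510):
  for z0 in (20,50,80,100):
    q=W[(abs(W[:,0]-a)<12)&(abs(W[:,2]-z0)<6)&(W[:,1]>330)&(W[:,1]<420)]; print(a,z0,len(q),np.percentile(q[:,1],[5,50,95]).round() if len(q) else '')
go(462,-189,200,np.pi/2-.24)
E
```

```text
365 20 29 [355. 358. 379.]
365 50 31 [361. 364. 367.]
365 80 27 [368. 370. 373.]
365 100 39 [372. 375. 387.]
396 20 26 [356. 359. 362.]
396 50 29 [361. 365. 369.]
396 80 33 [368. 371. 375.]
396 100 46 [374. 377. 389.]
425 20 24 [358. 361. 363.]
425 50 25 [363. 367. 369.]
425 80 28 [371. 373. 376.]
425 100 35 [374. 378. 387.]
510 20 23 [360. 363. 367.]
510 50 22 [368. 370. 372.]
510 80 26 [373. 376. 379.]
510 100 29 [378. 381. 393.]
pos [396.8 401.6 184.1] rpy [-2.946  0.005 -3.096] open 0.3 grip 0.0 F [0.1 0.7 3.8] t 14.5
tool units [ -1.53 -23.39   4.  ] rz 18.56
```

Both boards lean about 0.2 rad at 24 mm before the guard. Next, the coasters.

>>> {"fn": "step_arm", "kwargs": {"jaw": -0.45, "plan": [{"x": 0,"y": -0.5,"z": 0,"rx": -0.7,"ry": 0,"rz": 0},{"x": 0,"y": -0.5,"z": 0,"rx": -0.7,"ry": 0,"rz": 0},{"x": 0,"y": -0.5,"z": 0,"rx": -0.6,"ry": 0,"rz": 0},{"x": 0,"y": -1,"z": 0,"rx": 0,"ry": 0,"rz": 0},{"x": 0,"y": -1,"z": 0,"rx": 0,"ry": 0,"rz": 0},{"x": 0,"y": -1,"z": 0,"rx": 0,"ry": 0,"rz": 0},{"x": 0,"y": -1,"z": 0,"rx": 0,"ry": 0,"rz": 0},{"x": 0,"y": -1,"z": 0,"rx": 0,"ry": 0,"rz": 0},{"x": 0,"y": -1,"z": 0,"rx": 0,"ry": 0,"rz": 0},{"x": 0,"y": -1,"z": 0,"rx": 0,"ry": 0,"rz": 0}]}}

```text
t: 15.35
eef_pos: [405.2, 186.6, 183.2]
tcp_rot: [3.141, 0.001, -3.096]
ft_force: [0.6, -1.0, 0.0]
opening: 0.723
grip_force: 0.0
```

>>> {"fn": "step_arm", "kwargs": {"plan": [{"x": 0,"y": 0,"z": 0,"rx": 0,"ry": 0,"rz": 1},{"x": 0,"y": 0,"z": 0,"rx": 0,"ry": 0,"rz": 1},{"x": 0,"y": 0,"z": 0,"rx": 0,"ry": 0,"rz": 1},{"x": 0,"y": 0,"z": 0,"rx": 0,"ry": 0,"rz": 1},{"x": 0,"y": 0,"z": 0,"rx": 0,"ry": 0,"rz": 1},{"x": 0,"y": 0,"z": 0,"rx": 0,"ry": 0,"rz": 1},{"x": 0,"y": 0,"z": 0,"rx": 0,"ry": 0,"rz": 1},{"x": 0,"y": 0,"z": 0,"rx": 0,"ry": 0,"rz": 1},{"x": 0,"y": 0,"z": 0,"rx": 0,"ry": 0,"rz": 1},{"x": 0,"y": 0,"z": 0,"rx": 0,"ry": 0,"rz": 1}]}}

```text
t: 16.18
eef_pos: [405.3, 187.7, 183.2]
tcp_rot: [3.141, 0.0, 2.182]
ft_force: [-0.1, 0.9, -0.1]
opening: 0.723
grip_force: 0.0
```

>>> {"fn": "step_arm", "kwargs": {"plan": [{"x": 0,"y": 0,"z": 0,"rx": 0,"ry": 0,"rz": 0.88},{"x": 0,"y": 0,"z": 0,"rx": 0,"ry": 0,"rz": 0.88},{"x": 0,"y": 0,"z": 0,"rx": 0,"ry": 0,"rz": 0.88},{"x": 0,"y": 0,"z": 0,"rx": 0,"ry": 0,"rz": 0.88},{"x": 0,"y": 0,"z": 0,"rx": 0,"ry": 0,"rz": 0.88},{"x": 0,"y": 0,"z": 0,"rx": 0,"ry": 0,"rz": 0.88},{"x": 0,"y": 0,"z": 0,"rx": 0,"ry": 0,"rz": 0.88},{"x": -1,"y": 0.18,"z": 0,"rx": 0,"ry": 0,"rz": 0},{"x": -1,"y": 0.18,"z": 0,"rx": 0,"ry": 0,"rz": 0},{"x": -1,"y": 0.18,"z": 0,"rx": 0,"ry": 0,"rz": 0}]}}

```text
t: 17.02
eef_pos: [418.8, 112.1, 183.2]
tcp_rot: [3.141, -0.0, 1.572]
ft_force: [0.3, -0.2, 0.3]
opening: 0.724
grip_force: 0.0
```

>>> {"fn": "step_arm", "kwargs": {"plan": [{"x": -1,"y": 0.18,"z": 0,"rx": 0,"ry": 0,"rz": 0},{"x": -1,"y": 0.18,"z": 0,"rx": 0,"ry": 0,"rz": 0},{"x": -1,"y": 0.18,"z": 0,"rx": 0,"ry": 0,"rz": 0},{"x": -1,"y": 0.18,"z": 0,"rx": 0,"ry": 0,"rz": 0},{"x": -1,"y": 0.18,"z": 0,"rx": 0,"ry": 0,"rz": 0},{"x": -1,"y": 0.18,"z": 0,"rx": 0,"ry": 0,"rz": 0},{"x": -1,"y": 0.18,"z": 0,"rx": 0,"ry": 0,"rz": 0},{"x": -1,"y": 0.18,"z": 0,"rx": 0,"ry": 0,"rz": 0},{"x": -1,"y": 0.18,"z": 0,"rx": 0,"ry": 0,"rz": 0},{"x": -1,"y": 0.18,"z": 0,"rx": 0,"ry": 0,"rz": 0}]}}

```text
t: 17.85
eef_pos: [463.9, -138.6, 183.2]
tcp_rot: [3.141, 0.0, 1.571]
ft_force: [0.5, 0.8, 0.2]
opening: 0.728
grip_force: 0.0
```

```bash
cat >> h.py <<'E'
def coasters(c,z=12,amin=300,box=(300,620,-290,-110)):
    hsv=cv2.cvtColor(c['image'],cv2.COLOR_RGB2HSV); H,S,V=[hsv[...,i].astype(int) for i in range(3)]
    W=cloud(c); m=(H>90)&(H<130)&(V>50)&(V<120)&(W[...,0]>box[0])&(W[...,0]<box[1])&(W[...,1]>box[2])&(W[...,1]<box[3])&(abs(W[...,2]-z)<15)
    m=cv2.morphologyEx(m.astype(np.uint8),cv2.MORPH_OPEN,np.ones((3,3)))
    for k in cv2.findContours(m,cv2.RETR_EXTERNAL,cv2.CHAIN_APPROX_NONE)[0]:
        if cv2.contourArea(k)<amin: continue
        r=cv2.minAreaRect(np.array([ray(c,u,v,z)[:2] for u,v in k[:,0]],np.float32))
        (a,b),g=r[1],r[2]; g=g if a<b else g-90   # direction of short side
        g=(g+90)%180-90
        print('coaster',np.round(r[0],1),'sz',np.round(r[1],1),'short side dir deg',round(g,1),'yaw',round(np.pi/2+np.radians(g),3))
E
python3 - <<'E'
from h import *
import pickle
go(549,-187,60,np.pi/2)
c=cam('wrist','w3.png'); pickle.dump(c,open('w.pkl','wb')); coasters(c,12,800)
print('top');coasters(cam('top'),12,60)
E
```

```text
pos [ 463.9 -138.6  183.2] rpy [3.141 0.    1.571] open 0.728 grip 0.0 F [0.5 0.8 0.2] t 17.9
tool units [-1.94  3.4   4.93] rz -0.0
top
```

View pics/w3.png

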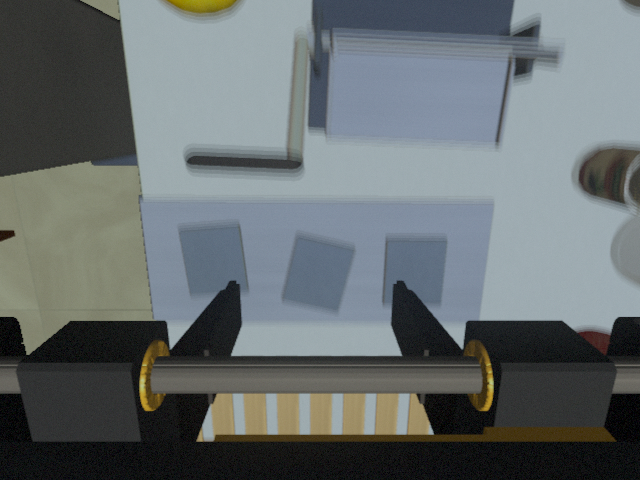

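The wrist view is motion-blurred: coasters at (213,260), (318,272), (415,270), and the handle bar at (187-300,160). I'll hold still and measure again.

>>> {"fn": "step_arm", "kwargs": {"plan": [{"x": 0,"y": 0,"z": 0,"rx": 0,"ry": 0,"rz": 0},{"x": 0,"y": 0,"z": 0,"rx": 0,"ry": 0,"rz": 0},{"x": 0,"y": 0,"z": 0,"rx": 0,"ry": 0,"rz": 0},{"x": 0,"y": 0,"z": 0,"rx": 0,"ry": 0,"rz": 0},{"x": 0,"y": 0,"z": 0,"rx": 0,"ry": 0,"rz": 0},{"x": 0,"y": 0,"z": 0,"rx": 0,"ry": 0,"rz": 0},{"x": 0,"y": 0,"z": 0,"rx": 0,"ry": 0,"rz": 0},{"x": 0,"y": 0,"z": 0,"rx": 0,"ry": 0,"rz": 0},{"x": 0,"y": 0,"z": 0,"rx": 0,"ry": 0,"rz": 0},{"x": 0,"y": 0,"z": 0,"rx": 0,"ry": 0,"rz": 0}]}}

```text
t: 18.78
eef_pos: [463.8, -137.3, 182.9]
tcp_rot: [3.142, -0.0, 1.571]
ft_force: [0.5, -0.4, -1.4]
opening: 0.726
grip_force: 0.0
```

```bash
python3 - <<'E'
import re
s=open('h.py').read()
i=s.index('def coasters')
s=s[:i]+'''def coasters(c,z=12,amin=300,box=(300,620,-290,-110),k=0.86):
    W=cloud(c); b=(W[...,0]>box[0])&(W[...,0]<box[1])&(W[...,1]>box[2])&(W[...,1]<box[3])&(abs(W[...,2]-z)<15)
    V=c['image'].max(-1); S=V.astype(float)-c['image'].min(-1); ref=np.median(V[b])
    m=cv2.morphologyEx((b&(V<k*ref)&(S>8)).astype(np.uint8),cv2.MORPH_OPEN,np.ones((3,3)))
    for q in cv2.findContours(m,cv2.RETR_EXTERNAL,cv2.CHAIN_APPROX_NONE)[0]:
        if cv2.contourArea(q)<amin: continue
        r=cv2.minAreaRect(np.array([ray(c,u,v,z)[:2] for u,v in q[:,0]],np.float32))
        (a,d),g=r[1],r[2]; g=g if a<d else g-90
        g=(g+90)%180-90
        print('coaster px',q[:,0].mean(0).round(),np.round(r[0],1),'sz',np.round(r[1],1),'short dir',round(g,1),'yaw',round(np.pi/2+np.radians(g),3))
'''
open('h.py','w').write(s)
E
python3 - <<'E'
from h import *
import pickle
go(549,-187,60,np.pi/2)
c=cam('wrist','w4.png'); pickle.dump(c,open('w.pkl','wb')); im=c['image']; W=cloud(c)
for p in [(213,260),(318,272),(415,262),(165,300),(268,300),(300,240)]: print(p,im[p[1],p[0]],W[p[1],p[0]].round(1))
coasters(c,12,800)
q=W[(W[...,2]>43)&(W[...,2]<57)&(W[...,0]>450)]; print('plate',np.percentile(q,[1,50,99],axis=0).round(1).tolist())
q=W[(W[...,2]>95)&(W[...,2]<125)&(W[...,0]>480)]; print('stand',cv2.minAreaRect(q[:,:2].astype(np.float32)),q.max(0))
q=W[(W[...,2]>100)&(W[...,2]<130)&(W[...,0]<459)&(W[...,1]>-120)]; print('handle',cv2.minAreaRect(q[:,:2].astype(np.float32)),q.max(0))
E
```

```text
pos [ 463.8 -137.3  182.9] rpy [ 3.142 -0.     1.571] open 0.726 grip 0.0 F [ 0.5 -0.4 -1.4] t 18.8
tool units [-1.99  3.41  4.92] rz -0.0
(213, 260) [ 96 110 128] [ 372.6 -175.    13.4]
(318, 272) [ 97 114 131] [ 465.4 -186.1   13.5]
(415, 262) [ 97 113 129] [ 551.3 -176.6   13.2]
(165, 300) [129 140 156] [ 323.  -217.2    5.5]
(268, 300) [129 141 157] [ 418.8 -217.4    4.6]
(300, 240) [ 98 113 132] [ 449.7 -156.4   13.7]
coaster px [412. 270.] [ 551.4 -185.4] sz [52.6 64.8] short dir 0.1 yaw 1.572
coaster px [317. 271.] [ 464.3 -186.7] sz [66.5 54.3] short dir -13.6 yaw 1.334
coaster px [215. 258.] [ 372.6 -173.9] sz [54.8 66.6] short dir 4.5 yaw 1.649
plate [[469.2, -108.9, 45.2], [538.0, -36.9, 51.0], [690.2, -0.3, 56.6]]
stand ((538.623046875, -17.421680450439453), (9.645349502563477, 117.57884216308594), 87.21481323242188) [597.36717873 -10.78068014 116.70419933]
handle ((424.2748107910156, -76.7628173828125), (71.11431121826172, 30.945472717285156), 17.470104217529297) [455.56309299 -52.48170525 122.9055693 ]
```

>>> {"fn": "step_arm", "kwargs": {"plan": [{"x": -0.49,"y": 0.87,"z": 0,"rx": 0,"ry": 0,"rz": 0},{"x": -0.49,"y": 0.87,"z": 0,"rx": 0,"ry": 0,"rz": 0},{"x": -0.49,"y": 0.87,"z": 0,"rx": 0,"ry": 0,"rz": 0},{"x": -0.49,"y": 0.87,"z": 0,"rx": 0,"ry": 0,"rz": 0},{"x": 0,"y": 0,"z": 1,"rx": 0,"ry": 0,"rz": 0},{"x": 0,"y": 0,"z": 1,"rx": 0,"ry": 0,"rz": 0},{"x": 0,"y": 0,"z": 1,"rx": 0,"ry": 0,"rz": 0},{"x": 0,"y": 0,"z": 1,"rx": 0,"ry": 0,"rz": 0},{"x": 0,"y": 0,"z": 1,"rx": 0,"ry": 0,"rz": 0},{"x": 0,"y": 0,"z": 0.8,"rx": 0,"ry": 0,"rz": 0}]}}

```text
t: 19.67
eef_pos: [550.4, -186.1, 36.1]
tcp_rot: [-3.141, -0.001, 1.571]
ft_force: [0.4, -0.1, -0.4]
opening: 0.727
grip_force: 0.0
```

>>> {"fn": "step_arm", "kwargs": {"plan": [{"x": 0,"y": 0,"z": 0.5,"rx": 0,"ry": 0,"rz": 0},{"x": 0,"y": 0,"z": 0.4,"rx": 0,"ry": 0,"rz": 0},{"x": 0,"y": 0,"z": 0.2,"rx": 0,"ry": 0,"rz": 0},{"x": 0,"y": 0,"z": 0.14,"rx": 0,"ry": 0,"rz": 0},{"x": 0,"y": 0,"z": 0,"rx": 0,"ry": 0,"rz": 0},{"x": 0,"y": 0,"z": 0,"rx": 0,"ry": 0,"rz": 0},{"x": 0,"y": 0,"z": 0,"rx": 0,"ry": 0,"rz": 0},{"x": 0,"y": 0,"z": 0,"rx": 0,"ry": 0,"rz": 0},{"x": 0,"y": 0,"z": 0,"rx": 0,"ry": 0,"rz": 0},{"x": 0,"y": 0,"z": 0,"rx": 0,"ry": 0,"rz": 0}]}}

```text
t: 20.5
eef_pos: [550.9, -186.3, 7.3]
tcp_rot: [3.141, 0.0, 1.571]
ft_force: [0.2, -0.5, 0.4]
opening: 0.727
grip_force: 0.0
```

>>> {"fn": "step_arm", "kwargs": {"jaw": 1, "plan": [{"x": 0,"y": 0,"z": 0,"rx": 0,"ry": 0,"rz": 0},{"x": 0,"y": 0,"z": 0,"rx": 0,"ry": 0,"rz": 0},{"x": 0,"y": 0,"z": 0,"rx": 0,"ry": 0,"rz": 0},{"x": 0,"y": 0,"z": 0,"rx": 0,"ry": 0,"rz": 0},{"x": 0,"y": 0,"z": 0,"rx": 0,"ry": 0,"rz": 0},{"x": 0,"y": 0,"z": 0,"rx": 0,"ry": 0,"rz": 0},{"x": 0,"y": 0,"z": 0,"rx": 0,"ry": 0,"rz": 0},{"x": 0,"y": 0,"z": 0,"rx": 0,"ry": 0,"rz": 0},{"x": 0,"y": 0,"z": 0,"rx": 0,"ry": 0,"rz": 0},{"x": 0,"y": 0,"z": 0,"rx": 0,"ry": 0,"rz": 0}]}}

```text
t: 21.33
eef_pos: [550.8, -186.3, 7.0]
tcp_rot: [3.141, -0.0, 1.571]
ft_force: [0.6, 0.0, 1.1]
opening: 0.562
grip_force: 30.0
```

>>> {"fn": "step_arm", "kwargs": {"plan": [{"x": 0,"y": 0,"z": -0.6,"rx": 0,"ry": 0,"rz": 0},{"x": 0,"y": 0,"z": -1,"rx": 0,"ry": 0,"rz": 0},{"x": 0,"y": 0,"z": -1,"rx": 0,"ry": 0,"rz": 0},{"x": 0,"y": 0,"z": -1,"rx": 0,"ry": 0,"rz": 0},{"x": 0,"y": 0,"z": -1,"rx": 0,"ry": 0,"rz": 0},{"x": 0,"y": 0,"z": -0.6,"rx": 0,"ry": 0,"rz": 0.4},{"x": 0.9,"y": -0.13,"z": 0,"rx": 0,"ry": 0,"rz": 0},{"x": 1,"y": -0.13,"z": 0,"rx": 0,"ry": 0,"rz": 0},{"x": 1,"y": -0.13,"z": 0,"rx": 0,"ry": 0,"rz": 0},{"x": 1,"y": -0.13,"z": 0,"rx": 0,"ry": 0,"rz": 0}]}}

```text
t: 22.17
eef_pos: [541.2, -87.4, 136.8]
tcp_rot: [-3.141, -0.0, 1.53]
ft_force: [0.5, -0.4, -0.6]
opening: 0.561
grip_force: 30.0
```

>>> {"fn": "step_arm", "kwargs": {"plan": [{"x": 1,"y": 0,"z": 0,"rx": 0,"ry": 0,"rz": 0},{"x": 0.2,"y": 0,"z": 0,"rx": 0,"ry": 0,"rz": 0},{"x": 0,"y": 0,"z": 0,"rx": 0,"ry": 0,"rz": 0},{"x": 0,"y": 0,"z": 0,"rx": 0,"ry": 0,"rz": 0},{"x": 0,"y": 0,"z": 0,"rx": 0,"ry": 0,"rz": 0},{"x": 0,"y": 0,"z": 0,"rx": 0,"ry": 0,"rz": 0},{"x": 0,"y": 0,"z": 0,"rx": 0,"ry": 0,"rz": 0},{"x": 0,"y": 0,"z": 0,"rx": 0,"ry": 0,"rz": 0},{"x": 0,"y": 0,"z": 0,"rx": 0,"ry": 0,"rz": 0},{"x": 0,"y": 0,"z": 0,"rx": 0,"ry": 0,"rz": 0}]}}

```text
t: 23.0
eef_pos: [542.9, -58.6, 136.9]
tcp_rot: [3.142, -0.0, 1.53]
ft_force: [-0.6, 0.0, -1.2]
opening: 0.563
grip_force: 30.0
```

```bash
python3 - <<'E'
from h import *
go(537,-58.5,61,1.531)
c=cam('wrist','w5.png'); W=cloud(c)
q=W[(W[...,2]>90)&(W[...,2]<125)&(W[...,0]>450)&(W[...,1]>-60)&(W[...,1]<10)]; print('stand',cv2.minAreaRect(q[:,:2].astype(np.float32)),np.percentile(q,[2,50,98],axis=0).round(1).tolist())
q=W[(W[...,2]>100)&(W[...,2]<130)&(W[...,0]<459)&(W[...,1]>-120)&(W[...,1]<-50)]; print('handle',len(q), q.mean(0) if len(q) else '')
E
```

```text
pos [542.9 -58.6 136.9] rpy [ 3.142 -0.     1.53 ] open 0.563 grip 30.0 F [-0.6  0.  -1.2] t 23.0
tool units [-0.   -0.24  3.04] rz -0.01
stand ((519.5772705078125, -19.43667221069336), (154.32627868652344, 48.02788543701172), 13.849428176879883) [[451.7, -56.3, 90.8], [528.2, -12.7, 107.6], [595.2, -7.5, 115.3]]
handle 2750 [424.86794426 -71.46892554 115.48094612]
```

View pics/w5.png

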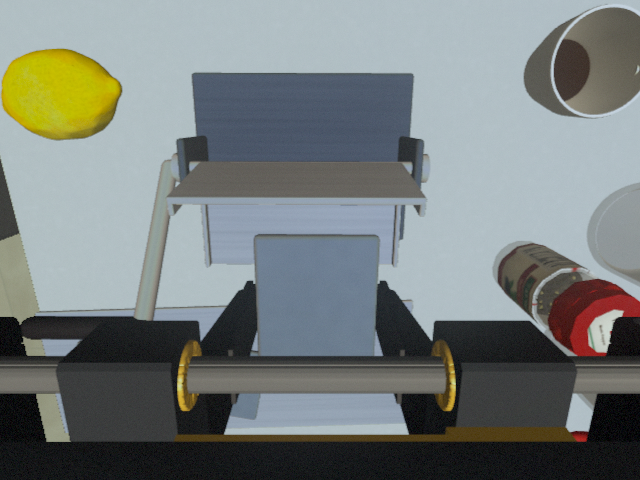

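The view shows the coaster held over the level plate, with plate corners (208,265) and (395,265), the leaning plate's free edge (172,203)-(423,203), and the handle arm at the left.

```bash
python3 - <<'E'
from h import *
c=cam('wrist')
for u,v,z in [(206,262,50),(397,262,50),(172,203,113),(423,203,113),(193,74,3),(412,73,3),(600,310,106)]: print(ray(c,u,v,z).round(1))
E
```

```text
[468.7 -66.1  50. ]
[596.6 -71.   50. ]
[474.6 -13.8 113. ]
[596.4 -18.5 113. ]
[461.5  56.3   3. ]
[613.8  51.    3. ]
[696.4 -82.8 106. ]
```

>>> {"fn": "step_arm", "kwargs": {"plan": [{"x": 0,"y": -0.24,"z": 0,"rx": 0,"ry": 0,"rz": 0},{"x": 0,"y": 0,"z": 0.8,"rx": 0,"ry": 0,"rz": 0},{"x": 0,"y": 0,"z": 0.8,"rx": 0,"ry": 0,"rz": 0},{"x": 0,"y": 0,"z": 0.8,"rx": 0,"ry": 0,"rz": 0},{"x": 0,"y": 0,"z": 0.64,"rx": 0,"ry": 0,"rz": 0},{"x": 0.22,"y": 0,"z": 0,"rx": 0,"ry": 0,"rz": 0},{"x": 0.22,"y": 0,"z": 0,"rx": 0,"ry": 0,"rz": 0},{"x": 0,"y": 0,"z": 0.15,"rx": 0,"ry": 0,"rz": 0},{"x": 0,"y": 0,"z": 0.15,"rx": 0,"ry": 0,"rz": 0},{"x": 0,"y": 0,"z": 0,"rx": 0,"ry": 0,"rz": 0}]}}

```text
t: 23.93
eef_pos: [537.4, -47.0, 53.6]
tcp_rot: [3.141, 0.0, 1.531]
ft_force: [0.1, 0.1, -2.0]
opening: 0.564
grip_force: 30.0
```

>>> {"fn": "step_arm", "kwargs": {"plan": [{"x": 0,"y": 0,"z": 0.04,"rx": 0,"ry": 0,"rz": 0},{"x": 0,"y": 0,"z": 0,"rx": 0,"ry": 0,"rz": 0},{"x": 0,"y": 0,"z": 0,"rx": 0,"ry": 0,"rz": 0},{"x": 0,"y": 0,"z": 0,"rx": 0,"ry": 0,"rz": 0},{"x": 0,"y": 0,"z": 0,"rx": 0,"ry": 0,"rz": 0},{"x": 0,"y": 0,"z": 0,"rx": 0,"ry": 0,"rz": 0},{"x": 0,"y": 0,"z": 0,"rx": 0,"ry": 0,"rz": 0},{"x": 0,"y": 0,"z": 0,"rx": 0,"ry": 0,"rz": 0},{"x": 0,"y": 0,"z": 0,"rx": 0,"ry": 0,"rz": 0},{"x": 0,"y": 0,"z": 0,"rx": 0,"ry": 0,"rz": 0}]}}

```text
t: 24.77
eef_pos: [537.6, -47.2, 52.9]
tcp_rot: [3.141, 0.0, 1.531]
ft_force: [-0.8, 1.6, 5.6]
opening: 0.564
grip_force: 30.0
```

>>> {"fn": "step_arm", "kwargs": {"jaw": -0.3, "plan": [{"x": 0,"y": 0,"z": 0,"rx": 0,"ry": 0,"rz": 0},{"x": 0,"y": 0,"z": 0,"rx": 0,"ry": 0,"rz": 0},{"x": 0,"y": 0,"z": 0,"rx": 0,"ry": 0,"rz": 0},{"x": 0,"y": 0,"z": -0.3,"rx": 0,"ry": 0,"rz": 0},{"x": 0,"y": 0,"z": -0.8,"rx": 0,"ry": 0,"rz": 0},{"x": 0,"y": 0,"z": -1,"rx": 0,"ry": 0,"rz": 0},{"x": 0,"y": 0,"z": -1,"rx": 0,"ry": 0,"rz": 0},{"x": 0,"y": 0,"z": -1,"rx": 0,"ry": 0,"rz": 0},{"x": -0.25,"y": -0.75,"z": 0,"rx": 0,"ry": 0,"rz": 0},{"x": -0.25,"y": -0.75,"z": 0,"rx": 0,"ry": 0,"rz": 0}]}}

```text
t: 25.6
eef_pos: [499.7, -58.2, 156.6]
tcp_rot: [3.138, 0.001, 1.532]
ft_force: [-0.1, -0.2, -0.5]
opening: 0.652
grip_force: 0.0
```

>>> {"fn": "step_arm", "kwargs": {"jaw": 0.3, "plan": [{"x": -0.25,"y": -0.75,"z": 0,"rx": 0,"ry": 0,"rz": 0},{"x": -0.25,"y": -0.75,"z": 0,"rx": 0,"ry": 0,"rz": 0},{"x": -0.25,"y": -0.75,"z": 0,"rx": 0,"ry": 0,"rz": 0},{"x": -0.2,"y": -0.75,"z": 0,"rx": 0,"ry": 0,"rz": 0},{"x": 0,"y": 0,"z": 0,"rx": 0,"ry": 0,"rz": -1},{"x": 0,"y": 0,"z": 0,"rx": 0,"ry": 0,"rz": -1},{"x": 0,"y": 0,"z": 0,"rx": 0,"ry": 0,"rz": -1},{"x": 0,"y": 0,"z": 0,"rx": 0,"ry": 0,"rz": -1},{"x": 0,"y": 0,"z": 0,"rx": 0,"ry": 0,"rz": -1},{"x": 0,"y": 0,"z": 0,"rx": 0,"ry": 0,"rz": -1}]}}

```text
t: 26.43
eef_pos: [423.5, -78.9, 155.4]
tcp_rot: [3.141, 0.0, 2.136]
ft_force: [-0.3, -0.6, -0.0]
opening: 0.347
grip_force: 0.0
```

>>> {"fn": "step_arm", "kwargs": {"plan": [{"x": 0,"y": 0,"z": 0,"rx": 0,"ry": 0,"rz": -0.97},{"x": 0,"y": 0,"z": 0,"rx": 0,"ry": 0,"rz": -0.97},{"x": 0,"y": 0,"z": 0,"rx": 0,"ry": 0,"rz": -0.97},{"x": 0,"y": 0,"z": 0,"rx": 0,"ry": 0,"rz": -0.97},{"x": 0,"y": 0,"z": 0,"rx": 0,"ry": 0,"rz": -0.97},{"x": 0,"y": 0,"z": 0,"rx": 0,"ry": 0,"rz": -0.97},{"x": 0,"y": 0,"z": 0,"rx": 0,"ry": 0,"rz": -0.97},{"x": 0,"y": 0,"z": 0,"rx": 0,"ry": 0,"rz": -0.97},{"x": 0,"y": 0,"z": 0,"rx": 0,"ry": 0,"rz": -0.97},{"x": 0,"y": 0,"z": 0,"rx": 0,"ry": 0,"rz": -0.97}]}}

```text
t: 27.27
eef_pos: [423.5, -78.9, 155.4]
tcp_rot: [-3.142, 0.0, 3.106]
ft_force: [-0.5, 0.2, -0.5]
opening: 0.349
grip_force: 0.0
```

>>> {"fn": "step_arm", "kwargs": {"plan": [{"x": 0,"y": 0,"z": 0,"rx": 0,"ry": 0,"rz": 0},{"x": 0,"y": 0,"z": 0,"rx": 0,"ry": 0,"rz": 0},{"x": 0,"y": 0,"z": 0,"rx": 0,"ry": 0,"rz": 0},{"x": 0,"y": 0,"z": 0,"rx": 0,"ry": 0,"rz": 0},{"x": 0,"y": 0,"z": 0,"rx": 0,"ry": 0,"rz": 0},{"x": 0,"y": 0,"z": 0,"rx": 0,"ry": 0,"rz": 0},{"x": 0,"y": 0,"z": 0,"rx": 0,"ry": 0,"rz": 0},{"x": 0,"y": 0,"z": 0,"rx": 0,"ry": 0,"rz": 0},{"x": 0,"y": 0,"z": 0,"rx": 0,"ry": 0,"rz": 0},{"x": 0,"y": 0,"z": 0,"rx": 0,"ry": 0,"rz": 0}]}}

```text
t: 28.1
eef_pos: [423.5, -78.9, 154.9]
tcp_rot: [3.142, 0.0, 3.101]
ft_force: [-0.2, -0.4, -0.3]
opening: 0.348
grip_force: 0.0
```

```bash
python3 - <<'E'
from h import *
go(424,-78,95,3.1)
c=cam('wrist','w6.png'); W=cloud(c)
for n,c in (('wrist',c),('top',cam('top')),('scene',cam('scene'))):
    W=cloud(c); V=c['image'].max(-1); q=W[(W[...,2]>98)&(W[...,2]<128)&(W[...,0]<445)&(W[...,0]>385)&(W[...,1]>-110)&(W[...,1]<-50)&(V<90)]; print(n,len(q), np.percentile(q,[3,50,97],axis=0).round(1).tolist() if len(q) else '')
    q=W[(W[...,2]>52)&(W[...,2]<66)&(W[...,0]<570)&(W[...,0]>500)&(W[...,1]>-90)&(W[...,1]<0)]; print('coaster',len(q), np.percentile(q,[3,50,97],axis=0).round(1).tolist() if len(q) else '')
E
```

```text
pos [423.5 -78.9 154.9] rpy [3.142 0.    3.101] open 0.348 grip 0.0 F [-0.2 -0.4 -0.3] t 28.1
tool units [-0.02  0.04  2.4 ] rz 0.01
wrist 2011 [[388.8, -82.9, 116.7], [415.4, -77.5, 120.1], [443.1, -71.9, 121.8]]
coaster 1108 [[509.4, -78.9, 55.8], [552.5, -62.8, 58.7], [562.7, -44.5, 59.9]]
top 89 [[391.0, -85.3, 114.0], [419.5, -79.7, 119.1], [440.9, -75.0, 123.6]]
coaster 0 
scene 39 [[397.0, -85.8, 111.7], [421.0, -81.1, 117.7], [438.2, -74.8, 124.0]]
coaster 106 [[509.9, -82.8, 52.4], [540.6, -70.1, 55.8], [563.8, -54.3, 61.5]]
```

View pics/w6.png

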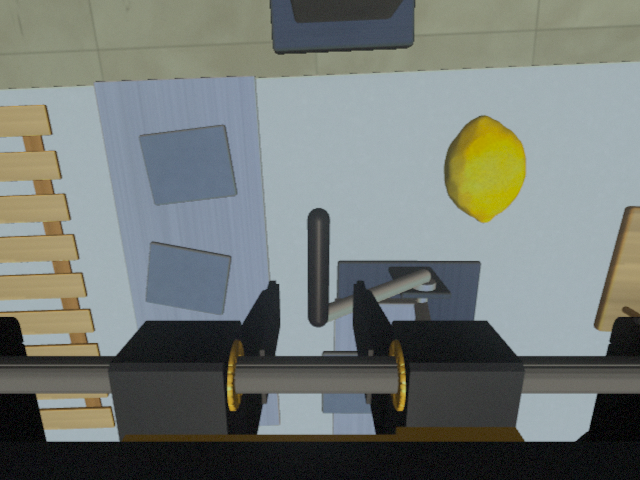

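The bar sits centred between the fingers at column 318 and the lemon is low and clear, so I'll grip the bar and swing.

>>> {"fn": "step_arm", "kwargs": {"plan": [{"x": 0,"y": 0,"z": 0.8,"rx": 0,"ry": 0,"rz": 0},{"x": 0,"y": 0,"z": 0.8,"rx": 0,"ry": 0,"rz": 0},{"x": 0,"y": 0,"z": 0.5,"rx": 0,"ry": 0,"rz": 0},{"x": 0,"y": 0,"z": 0.3,"rx": 0,"ry": 0,"rz": 0},{"x": 0,"y": 0,"z": 0,"rx": 0,"ry": 0,"rz": 0},{"x": 0,"y": 0,"z": 0,"rx": 0,"ry": 0,"rz": 0},{"x": 0,"y": 0,"z": 0,"rx": 0,"ry": 0,"rz": 0},{"x": 0,"y": 0,"z": 0,"rx": 0,"ry": 0,"rz": 0},{"x": 0,"y": 0,"z": 0,"rx": 0,"ry": 0,"rz": 0},{"x": 0,"y": 0,"z": 0,"rx": 0,"ry": 0,"rz": 0}]}}

```text
t: 29.08
eef_pos: [423.7, -78.9, 95.4]
tcp_rot: [-3.141, 0.001, 3.101]
ft_force: [0.4, 1.1, 0.4]
opening: 0.35
grip_force: 0.0
```

>>> {"fn": "step_arm", "kwargs": {"jaw": 1, "plan": [{"x": 0,"y": 0,"z": 0,"rx": 0,"ry": 0,"rz": 0},{"x": 0,"y": 0,"z": 0,"rx": 0,"ry": 0,"rz": 0},{"x": 0,"y": 0,"z": 0,"rx": 0,"ry": 0,"rz": 0},{"x": 0,"y": 0,"z": 0,"rx": 0,"ry": 0,"rz": 0},{"x": 0,"y": 0,"z": 0,"rx": 0,"ry": 0,"rz": 0},{"x": 0,"y": 0,"z": 0,"rx": 0,"ry": 0,"rz": 0},{"x": 0,"y": 0,"z": 0,"rx": 0,"ry": 0,"rz": 0},{"x": 0,"y": 0,"z": 0,"rx": 0,"ry": 0,"rz": 0},{"x": 0,"y": 0,"z": 0,"rx": 0,"ry": 0,"rz": 0},{"x": 0,"y": 0,"z": 0,"rx": 0,"ry": 0,"rz": 0}]}}

```text
t: 29.92
eef_pos: [423.5, -77.9, 94.9]
tcp_rot: [3.14, -0.0, 3.1]
ft_force: [4.0, 12.1, 1.1]
opening: 0.122
grip_force: 30.0
```

>>> {"fn": "step_arm", "kwargs": {"plan": [{"x": 0,"y": 0.118,"z": -0.129,"rx": 0,"ry": 0,"rz": 0},{"x": 0,"y": 0.118,"z": -0.129,"rx": 0,"ry": 0,"rz": 0},{"x": 0,"y": 0.129,"z": -0.118,"rx": 0,"ry": 0,"rz": 0},{"x": 0,"y": 0.129,"z": -0.118,"rx": 0,"ry": 0,"rz": 0},{"x": 0,"y": 0.138,"z": -0.106,"rx": 0,"ry": 0,"rz": 0},{"x": 0,"y": 0.138,"z": -0.106,"rx": 0,"ry": 0,"rz": 0},{"x": 0,"y": 0.147,"z": -0.094,"rx": 0,"ry": 0,"rz": 0},{"x": 0,"y": 0.147,"z": -0.094,"rx": 0,"ry": 0,"rz": 0},{"x": 0,"y": 0.155,"z": -0.081,"rx": 0,"ry": 0,"rz": 0},{"x": 0,"y": 0.155,"z": -0.081,"rx": 0,"ry": 0,"rz": 0}]}}

```text
t: 30.75
eef_pos: [425.3, -44.9, 122.3]
tcp_rot: [-3.14, 0.002, 3.101]
ft_force: [-0.5, -7.5, 6.7]
opening: 0.12
grip_force: 30.0
```

>>> {"fn": "step_arm", "kwargs": {"plan": [{"x": 0,"y": 0.161,"z": -0.067,"rx": 0,"ry": 0,"rz": 0},{"x": 0,"y": 0.161,"z": -0.067,"rx": 0,"ry": 0,"rz": 0},{"x": 0,"y": 0.166,"z": -0.052,"rx": 0,"ry": 0,"rz": 0},{"x": 0,"y": 0.166,"z": -0.052,"rx": 0,"ry": 0,"rz": 0},{"x": 0,"y": 0.17,"z": -0.038,"rx": 0,"ry": 0,"rz": 0},{"x": 0,"y": 0.17,"z": -0.038,"rx": 0,"ry": 0,"rz": 0},{"x": 0,"y": 0.173,"z": -0.023,"rx": 0,"ry": 0,"rz": 0},{"x": 0,"y": 0.173,"z": -0.023,"rx": 0,"ry": 0,"rz": 0},{"x": 0,"y": 0.174,"z": -0.008,"rx": 0,"ry": 0,"rz": 0},{"x": 0,"y": 0.174,"z": -0.008,"rx": 0,"ry": 0,"rz": 0}]}}

```text
t: 31.58
eef_pos: [427.5, -2.1, 131.1]
tcp_rot: [-3.141, 0.002, 3.101]
ft_force: [4.3, -2.4, 4.3]
opening: 0.117
grip_force: 30.0
```

>>> {"fn": "step_arm", "kwargs": {"plan": [{"x": 0,"y": 0.174,"z": 0.008,"rx": 0,"ry": 0,"rz": 0},{"x": 0,"y": 0.174,"z": 0.008,"rx": 0,"ry": 0,"rz": 0},{"x": 0,"y": 0.173,"z": 0.023,"rx": 0,"ry": 0,"rz": 0},{"x": 0,"y": 0.173,"z": 0.023,"rx": 0,"ry": 0,"rz": 0},{"x": 0,"y": 0.17,"z": 0.038,"rx": 0,"ry": 0,"rz": 0},{"x": 0,"y": 0.17,"z": 0.038,"rx": 0,"ry": 0,"rz": 0},{"x": 0,"y": 0.166,"z": 0.052,"rx": 0,"ry": 0,"rz": 0},{"x": 0,"y": 0.166,"z": 0.052,"rx": 0,"ry": 0,"rz": 0},{"x": 0,"y": 0.161,"z": 0.067,"rx": 0,"ry": 0,"rz": 0},{"x": 0,"y": 0.161,"z": 0.067,"rx": 0,"ry": 0,"rz": 0}]}}

```text
t: 32.42
eef_pos: [428.8, 40.3, 121.4]
tcp_rot: [3.141, 0.001, 3.101]
ft_force: [6.3, -2.9, -3.0]
opening: 0.118
grip_force: 30.0
```

>>> {"fn": "step_arm", "kwargs": {"plan": [{"x": 0,"y": 0.155,"z": 0.081,"rx": 0,"ry": 0,"rz": 0},{"x": 0,"y": 0.155,"z": 0.081,"rx": 0,"ry": 0,"rz": 0},{"x": 0,"y": 0.147,"z": 0.094,"rx": 0,"ry": 0,"rz": 0},{"x": 0,"y": 0.147,"z": 0.094,"rx": 0,"ry": 0,"rz": 0},{"x": 0,"y": 0.138,"z": 0.106,"rx": 0,"ry": 0,"rz": 0},{"x": 0,"y": 0.138,"z": 0.106,"rx": 0,"ry": 0,"rz": 0},{"x": 0,"y": 0.129,"z": 0.118,"rx": 0,"ry": 0,"rz": 0},{"x": 0,"y": 0.129,"z": 0.118,"rx": 0,"ry": 0,"rz": 0},{"x": 0,"y": 0.118,"z": 0.129,"rx": 0,"ry": 0,"rz": 0},{"x": 0,"y": 0.08,"z": 0.08,"rx": 0,"ry": 0,"rz": 0}]}}

```text
t: 33.25
eef_pos: [429.9, 73.5, 95.8]
tcp_rot: [3.142, 0.0, 3.101]
ft_force: [5.4, -2.6, -0.1]
opening: 0.12
grip_force: 30.0
```

>>> {"fn": "step_arm", "kwargs": {"plan": [{"x": 0,"y": 0,"z": 0,"rx": 0,"ry": 0,"rz": 0},{"x": 0,"y": 0,"z": 0,"rx": 0,"ry": 0,"rz": 0},{"x": 0,"y": 0,"z": 0,"rx": 0,"ry": 0,"rz": 0},{"x": 0,"y": 0,"z": 0,"rx": 0,"ry": 0,"rz": 0},{"x": 0,"y": 0,"z": 0,"rx": 0,"ry": 0,"rz": 0},{"x": 0,"y": 0,"z": 0,"rx": 0,"ry": 0,"rz": 0},{"x": 0,"y": 0,"z": 0,"rx": 0,"ry": 0,"rz": 0},{"x": 0,"y": 0,"z": 0,"rx": 0,"ry": 0,"rz": 0},{"x": 0,"y": 0,"z": 0,"rx": 0,"ry": 0,"rz": 0},{"x": 0,"y": 0,"z": 0,"rx": 0,"ry": 0,"rz": 0}]}}

```text
t: 34.08
eef_pos: [429.6, 74.6, 96.4]
tcp_rot: [3.14, 0.0, 3.1]
ft_force: [2.5, 14.1, 7.8]
opening: 0.118
grip_force: 30.0
```

```bash
python3 - <<'E'
from h import *
go()
cam('scene','s1.png'); i=cv2.imread('pics/s1.png')[190:310,220:380]; cv2.imwrite('pics/s1c.png',cv2.resize(i,None,fx=4,fy=4))
E
```

```text
pos [429.6  74.6  96.4] rpy [3.14 0.   3.1 ] open 0.118 grip 30.0 F [ 2.5 14.1  7.8] t 34.1
tool units [0. 0. 0.] rz None
```

View pics/s1c.png

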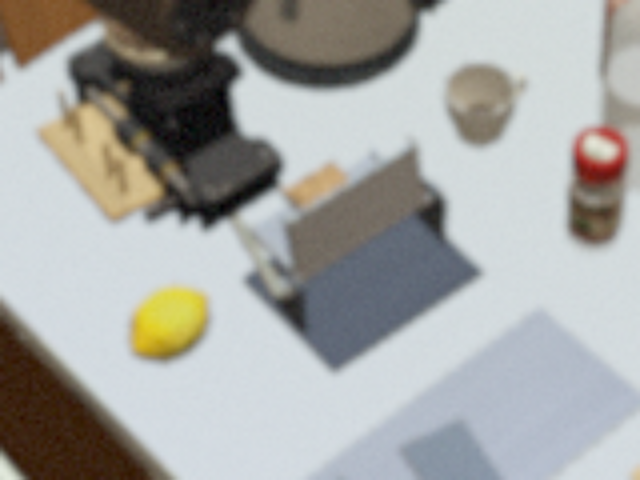

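Orange cork shows on the left plate at (318,185), so the coaster has turned over. I'll release and go above it.

>>> {"fn": "step_arm", "kwargs": {"jaw": 0.3, "plan": [{"x": 0,"y": 0,"z": 0,"rx": 0,"ry": 0,"rz": 0},{"x": 0,"y": 0,"z": 0,"rx": 0,"ry": 0,"rz": 0},{"x": 0,"y": 0,"z": 0,"rx": 0,"ry": 0,"rz": 0},{"x": 0,"y": 0,"z": -0.6,"rx": 0,"ry": 0,"rz": 0},{"x": 0,"y": 0,"z": -0.9,"rx": 0,"ry": 0,"rz": 0},{"x": 0,"y": 0,"z": -0.9,"rx": 0,"ry": 0,"rz": 0},{"x": 0,"y": 0,"z": 0,"rx": 0,"ry": 0,"rz": 1},{"x": 0,"y": 0,"z": 0,"rx": 0,"ry": 0,"rz": 1},{"x": 0,"y": 0,"z": 0,"rx": 0,"ry": 0,"rz": 1},{"x": 0,"y": 0,"z": 0,"rx": 0,"ry": 0,"rz": 1}]}}

```text
t: 34.97
eef_pos: [428.9, 73.2, 155.9]
tcp_rot: [-3.141, -0.001, 2.696]
ft_force: [0.2, -0.2, -0.7]
opening: 0.347
grip_force: 0.0
```

>>> {"fn": "step_arm", "kwargs": {"jaw": -0.4, "plan": [{"x": 0,"y": 0,"z": 0,"rx": 0,"ry": 0,"rz": 1},{"x": 0,"y": 0,"z": 0,"rx": 0,"ry": 0,"rz": 1},{"x": 0,"y": 0,"z": 0,"rx": 0,"ry": 0,"rz": 1},{"x": 0,"y": 0,"z": 0,"rx": 0,"ry": 0,"rz": 1},{"x": 0,"y": 0,"z": 0,"rx": 0,"ry": 0,"rz": 1},{"x": 0,"y": 0,"z": 0,"rx": 0,"ry": 0,"rz": 1},{"x": 0,"y": 0,"z": 0,"rx": 0,"ry": 0,"rz": 1},{"x": 0,"y": 0,"z": 0,"rx": 0,"ry": 0,"rz": 1},{"x": 0,"y": 0,"z": 0,"rx": 0,"ry": 0,"rz": 1},{"x": 0,"y": 0,"z": 0,"rx": 0,"ry": 0,"rz": 1}]}}

```text
t: 35.8
eef_pos: [428.9, 73.2, 155.7]
tcp_rot: [-3.14, -0.0, 1.696]
ft_force: [0.3, 0.5, 0.5]
opening: 0.698
grip_force: 0.0
```

>>> {"fn": "step_arm", "kwargs": {"plan": [{"x": 0,"y": 0,"z": 0,"rx": 0,"ry": 0,"rz": 0.85},{"x": 0,"y": 0,"z": 0,"rx": 0,"ry": 0,"rz": 0.85},{"x": -0.1,"y": 0.85,"z": 0,"rx": 0,"ry": 0,"rz": 0},{"x": -0.1,"y": 0.85,"z": 0,"rx": 0,"ry": 0,"rz": 0},{"x": -0.1,"y": 0.85,"z": 0,"rx": 0,"ry": 0,"rz": 0},{"x": -0.1,"y": 0.85,"z": 0,"rx": 0,"ry": 0,"rz": 0},{"x": -0.1,"y": 0.85,"z": 0,"rx": 0,"ry": 0,"rz": 0},{"x": 0,"y": 0,"z": 0,"rx": 0,"ry": 0,"rz": 0},{"x": 0,"y": 0,"z": 0,"rx": 0,"ry": 0,"rz": 0},{"x": 0,"y": 0,"z": 0,"rx": 0,"ry": 0,"rz": 0}]}}

```text
t: 36.63
eef_pos: [534.1, 56.5, 155.6]
tcp_rot: [-3.139, -0.0, 1.531]
ft_force: [-1.4, 0.3, 0.5]
opening: 0.697
grip_force: 0.0
```

>>> {"fn": "step_arm", "kwargs": {"plan": [{"x": 0,"y": 0,"z": 0,"rx": 0,"ry": 0,"rz": 0},{"x": 0,"y": 0,"z": 0,"rx": 0,"ry": 0,"rz": 0},{"x": 0,"y": 0,"z": 0,"rx": 0,"ry": 0,"rz": 0},{"x": 0,"y": 0,"z": 0,"rx": 0,"ry": 0,"rz": 0},{"x": 0,"y": 0,"z": 0,"rx": 0,"ry": 0,"rz": 0},{"x": 0,"y": 0,"z": 0,"rx": 0,"ry": 0,"rz": 0},{"x": 0,"y": 0,"z": 0,"rx": 0,"ry": 0,"rz": 0},{"x": 0,"y": 0,"z": 0,"rx": 0,"ry": 0,"rz": 0},{"x": 0,"y": 0,"z": 0,"rx": 0,"ry": 0,"rz": 0},{"x": 0,"y": 0,"z": 0,"rx": 0,"ry": 0,"rz": 0}]}}

```text
t: 37.47
eef_pos: [535.4, 56.4, 156.2]
tcp_rot: [3.142, -0.0, 1.531]
ft_force: [-0.5, -0.7, -0.5]
opening: 0.7
grip_force: 0.0
```

```bash
cat >> h.py <<'E'
def cork(c,z,box):
    W=cloud(c); hsv=cv2.cvtColor(c['image'],cv2.COLOR_RGB2HSV)
    b=(W[...,0]>box[0])&(W[...,0]<box[1])&(W[...,1]>box[2])&(W[...,1]<box[3])&(abs(W[...,2]-z)<12)
    m=cv2.morphologyEx((b&(hsv[...,0]<25)&(hsv[...,1]>70)).astype(np.uint8),cv2.MORPH_OPEN,np.ones((3,3)))
    for q in cv2.findContours(m,cv2.RETR_EXTERNAL,cv2.CHAIN_APPROX_NONE)[0]:
        if cv2.contourArea(q)<100: continue
        P=np.array([ray(c,u,v,z)[:2] for u,v in q[:,0]],np.float32); r=cv2.minAreaRect(P)
        print('cork px',q[:,0].mean(0).round(),np.round(r[0],1),'sz',np.round(r[1],1),'ang',round(r[2],1),'ext',P.min(0).round(1),P.max(0).round(1))
E
python3 - <<'E'
from h import *
go(536,35.5,61,1.531)
c=cam('wrist','w7.png'); cork(c,58,(480,600,-20,110))
E
```

```text
pos [535.4  56.4 156.2] rpy [ 3.142 -0.     1.531] open 0.7 grip 0.0 F [-0.5 -0.7 -0.5] t 37.5
tool units [-0.84  0.06  3.81] rz -0.0
cork px [325. 267.] [540.9  36.4] sz [61.3 49.8] ang 87.8 ext [515.2   4.9] [566.3  68. ]
```

View pics/w7.png

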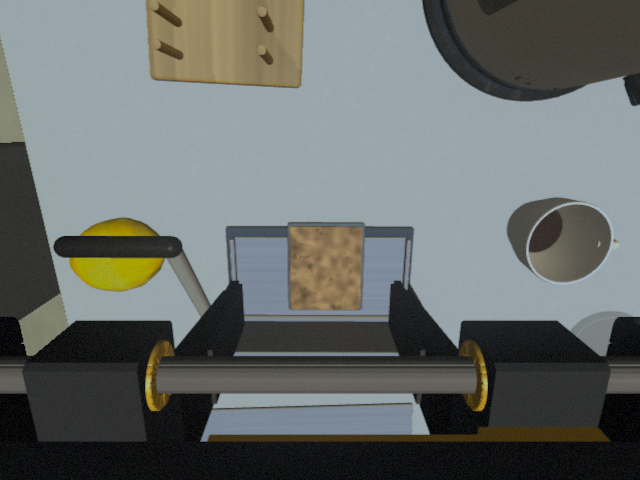

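The cork-up coaster lies at pixel (326,267), world (541,36), clear on the left plate.

>>> {"fn": "step_arm", "kwargs": {"plan": [{"x": -0.33,"y": 0.1,"z": 0.5,"rx": 0,"ry": 0,"rz": 0},{"x": -0.32,"y": 0.1,"z": 0.5,"rx": 0,"ry": 0,"rz": 0},{"x": 0,"y": 0,"z": 0.8,"rx": 0,"ry": 0,"rz": 0},{"x": 0,"y": 0,"z": 0.8,"rx": 0,"ry": 0,"rz": 0},{"x": 0,"y": 0,"z": 0.8,"rx": 0,"ry": 0,"rz": 0},{"x": 0,"y": 0,"z": 0.5,"rx": 0,"ry": 0,"rz": 0},{"x": 0,"y": 0,"z": 0.24,"rx": 0,"ry": 0,"rz": 0},{"x": 0,"y": 0,"z": 0,"rx": 0,"ry": 0,"rz": 0},{"x": 0,"y": 0,"z": 0,"rx": 0,"ry": 0,"rz": 0},{"x": 0,"y": 0,"z": 0,"rx": 0,"ry": 0,"rz": 0}]}}

```text
t: 38.35
eef_pos: [540.2, 40.0, 53.5]
tcp_rot: [3.14, -0.0, 1.531]
ft_force: [-0.3, -0.0, -0.1]
opening: 0.7
grip_force: 0.0
```

>>> {"fn": "step_arm", "kwargs": {"jaw": 1, "plan": [{"x": 0,"y": 0,"z": 0,"rx": 0,"ry": 0,"rz": 0},{"x": 0,"y": 0,"z": 0,"rx": 0,"ry": 0,"rz": 0},{"x": 0,"y": 0,"z": 0,"rx": 0,"ry": 0,"rz": 0},{"x": 0,"y": 0,"z": 0,"rx": 0,"ry": 0,"rz": 0},{"x": 0,"y": 0,"z": 0,"rx": 0,"ry": 0,"rz": 0},{"x": 0,"y": 0,"z": 0,"rx": 0,"ry": 0,"rz": 0},{"x": 0,"y": 0,"z": 0,"rx": 0,"ry": 0,"rz": 0},{"x": 0,"y": 0,"z": 0,"rx": 0,"ry": 0,"rz": 0},{"x": 0,"y": 0,"z": 0,"rx": 0,"ry": 0,"rz": 0},{"x": 0,"y": 0,"z": 0,"rx": 0,"ry": 0,"rz": 0}]}}

```text
t: 39.18
eef_pos: [540.1, 40.0, 53.3]
tcp_rot: [3.14, -0.0, 1.531]
ft_force: [-0.1, 0.9, 6.2]
opening: 0.565
grip_force: 30.0
```

>>> {"fn": "step_arm", "kwargs": {"plan": [{"x": 0,"y": 0,"z": -0.15,"rx": 0,"ry": 0,"rz": 0},{"x": 0.3,"y": 0,"z": -0.1,"rx": 0,"ry": 0,"rz": 0},{"x": 0.3,"y": 0,"z": -0.1,"rx": 0,"ry": 0,"rz": 0},{"x": 0.2,"y": 0,"z": -0.2,"rx": 0,"ry": 0,"rz": 0},{"x": 0,"y": 0,"z": -0.8,"rx": 0,"ry": 0,"rz": 0},{"x": 0,"y": 0,"z": -1,"rx": 0,"ry": 0,"rz": 0},{"x": 0,"y": 0,"z": -1,"rx": 0,"ry": 0,"rz": 0},{"x": 0,"y": 0,"z": -1,"rx": 0,"ry": 0,"rz": 0},{"x": 0,"y": 0,"z": -0.5,"rx": 0,"ry": 0,"rz": 0},{"x": 0,"y": 0,"z": 0,"rx": 0,"ry": 0,"rz": 0}]}}

```text
t: 40.02
eef_pos: [541.4, 60.7, 176.9]
tcp_rot: [3.137, -0.0, 1.531]
ft_force: [-0.6, 0.1, -1.6]
opening: 0.565
grip_force: 30.0
```

```bash
cat > mat.py <<'E'
from h import *
def mat(c):
    W=cloud(c); h=cv2.cvtColor(c['image'],cv2.COLOR_RGB2HSV)
    m=((h[...,0]<25)&(h[...,1]>60)&(W[...,1]<-255)&(W[...,1]>-440)&(W[...,0]>270)&(W[...,0]<640)&(abs(W[...,2]-6)<14)).astype(np.uint8)
    m=cv2.morphologyEx(m,cv2.MORPH_OPEN,np.ones((2,2))); v,u=np.nonzero(m)
    P=np.array([ray(c,a,b,6)[:2] for a,b in zip(u,v)],np.float32)
    print('mat',len(P),cv2.minAreaRect(P),np.percentile(P,[.5,99.5],axis=0).round())
if __name__=='__main__':
    go(370,-340,150,1.571)
    import pickle; c=pickle.load(open('top.pkl','rb')); mat(c)
    c=cam('top'); mat(c); coasters(c,12,60)
E
python3 mat.py
```

```text
pos [541.4  60.7 176.9] rpy [ 3.137 -0.     1.531] open 0.565 grip 30.0 F [-0.6  0.1 -1.6] t 40.0
tool units [-16.28  -6.23   1.04] rz -0.4
mat 4089 ((465.025390625, -344.43817138671875), (122.5499267578125, 287.8374938964844), 89.88263702392578) [[ 323. -405.]
 [ 608. -284.]]
mat 4077 ((465.018310546875, -344.4574279785156), (122.44302368164062, 287.87481689453125), 89.85183715820312) [[ 322. -405.]
 [ 608. -284.]]
coaster px [364. 331.] [ 370.6 -176.7] sz [55.4 67.4] short dir 5.4 yaw 1.666
coaster px [377. 297.] [ 463.3 -189.2] sz [66.8 55.5] short dir -12.6 yaw 1.352
```

>>> {"fn": "step_arm", "kwargs": {"plan": [{"x": -1,"y": 0.06,"z": 0,"rx": 0,"ry": 0,"rz": 0},{"x": -1,"y": 0.06,"z": 0,"rx": 0,"ry": 0,"rz": 0},{"x": -1,"y": 0.06,"z": 0,"rx": 0,"ry": 0,"rz": 0},{"x": -1,"y": 0.06,"z": 0,"rx": 0,"ry": 0,"rz": 0},{"x": -1,"y": 0.06,"z": 0,"rx": 0,"ry": 0,"rz": 0},{"x": -1,"y": 0.06,"z": 0,"rx": 0,"ry": 0,"rz": 0},{"x": -1,"y": 0.06,"z": 0,"rx": 0,"ry": 0,"rz": 0},{"x": -1,"y": 0.06,"z": 0,"rx": 0,"ry": 0,"rz": 0},{"x": -1,"y": 0.06,"z": 0,"rx": 0,"ry": 0,"rz": 0},{"x": -1,"y": 0.06,"z": 0,"rx": 0,"ry": 0,"rz": 0}]}}

```text
t: 40.9
eef_pos: [545.0, -191.1, 172.3]
tcp_rot: [-3.139, -0.001, 1.531]
ft_force: [0.5, 0.1, -0.6]
opening: 0.561
grip_force: 30.0
```

>>> {"fn": "step_arm", "kwargs": {"plan": [{"x": -1,"y": 0.05,"z": 0,"rx": 0,"ry": 0,"rz": 0},{"x": -1,"y": 0.05,"z": 0,"rx": 0,"ry": 0,"rz": 0},{"x": -1,"y": 0.05,"z": 0,"rx": 0,"ry": 0,"rz": 0},{"x": -1,"y": 0.05,"z": 0,"rx": 0,"ry": 0,"rz": 0},{"x": -1,"y": 0.05,"z": 0,"rx": 0,"ry": 0,"rz": 0},{"x": -1,"y": 0.05,"z": 0,"rx": 0,"ry": 0,"rz": 0},{"x": 0,"y": 0,"z": 1,"rx": 0,"ry": 0,"rz": 0},{"x": 0,"y": 0,"z": 1,"rx": 0,"ry": 0,"rz": 0},{"x": 0,"y": 0,"z": 1,"rx": 0,"ry": 0,"rz": 0},{"x": 0,"y": 0,"z": 1,"rx": 0,"ry": 0,"rz": 0}]}}

```text
t: 41.73
eef_pos: [546.4, -339.9, 71.1]
tcp_rot: [-3.14, -0.001, 1.531]
ft_force: [0.6, -0.8, -0.3]
opening: 0.56
grip_force: 30.0
```

```bash
python3 - <<'E'
from h import *
go(548,-340,9.5,1.531)
E
```

```text
pos [ 546.4 -339.9   71.1] rpy [-3.140e+00 -1.000e-03  1.531e+00] open 0.56 grip 30.0 F [ 0.6 -0.8 -0.3] t 41.7
tool units [-0.    0.07  2.46] rz -0.0
```

>>> {"fn": "step_arm", "kwargs": {"plan": [{"x": 0,"y": 0.05,"z": 0.8,"rx": 0,"ry": 0,"rz": 0},{"x": 0,"y": 0,"z": 0.7,"rx": 0,"ry": 0,"rz": 0},{"x": 0,"y": 0,"z": 0.5,"rx": 0,"ry": 0,"rz": 0},{"x": 0,"y": 0,"z": 0.25,"rx": 0,"ry": 0,"rz": 0},{"x": 0,"y": 0,"z": 0.1,"rx": 0,"ry": 0,"rz": 0},{"x": 0,"y": 0,"z": 0.1,"rx": 0,"ry": 0,"rz": 0},{"x": 0,"y": 0,"z": 0,"rx": 0,"ry": 0,"rz": 0},{"x": 0,"y": 0,"z": 0,"rx": 0,"ry": 0,"rz": 0},{"x": 0,"y": 0,"z": 0,"rx": 0,"ry": 0,"rz": 0},{"x": 0,"y": 0,"z": 0,"rx": 0,"ry": 0,"rz": 0}]}}

```text
t: 42.57
eef_pos: [548.5, -340.8, 13.3]
tcp_rot: [3.141, 0.001, 1.531]
ft_force: [-0.3, 0.6, -0.7]
opening: 0.56
grip_force: 30.0
```

>>> {"fn": "step_arm", "kwargs": {"jaw": -0.3, "plan": [{"x": 0,"y": 0,"z": 0,"rx": 0,"ry": 0,"rz": 0},{"x": 0,"y": 0,"z": 0,"rx": 0,"ry": 0,"rz": 0},{"x": 0,"y": 0,"z": 0,"rx": 0,"ry": 0,"rz": 0},{"x": 0,"y": 0,"z": -0.3,"rx": 0,"ry": 0,"rz": 0},{"x": 0,"y": 0,"z": -0.8,"rx": 0,"ry": 0,"rz": 0},{"x": 0,"y": 0,"z": -1,"rx": 0,"ry": 0,"rz": 0},{"x": 0,"y": 0,"z": -1,"rx": 0,"ry": 0,"rz": 0},{"x": 0,"y": 0,"z": -1,"rx": 0,"ry": 0,"rz": 0},{"x": 0,"y": 0,"z": -1,"rx": 0,"ry": 0,"rz": 0},{"x": 0,"y": 0,"z": -0.9,"rx": 0,"ry": 0,"rz": 0}]}}

```text
t: 43.4
eef_pos: [548.3, -340.7, 165.0]
tcp_rot: [3.141, 0.001, 1.531]
ft_force: [-0.4, 0.0, 0.4]
opening: 0.646
grip_force: 0.0
```

>>> {"fn": "step_arm", "kwargs": {"jaw": -0.45, "plan": [{"x": 0.9,"y": -0.55,"z": 0,"rx": 0,"ry": 0,"rz": 0.4},{"x": 0.9,"y": -0.55,"z": 0,"rx": 0,"ry": 0,"rz": 0.4},{"x": 0.9,"y": -0.55,"z": 0,"rx": 0,"ry": 0,"rz": 0.4},{"x": 0.9,"y": -0.55,"z": 0,"rx": 0,"ry": 0,"rz": 0.4},{"x": 0.9,"y": -0.55,"z": 0,"rx": 0,"ry": 0,"rz": 0.3},{"x": 0.9,"y": -0.55,"z": 0,"rx": 0,"ry": 0,"rz": 0},{"x": 0.9,"y": -0.55,"z": 0,"rx": 0,"ry": 0,"rz": 0},{"x": 0,"y": 0,"z": 0,"rx": 0,"ry": 0,"rz": 0},{"x": 0,"y": 0,"z": 0,"rx": 0,"ry": 0,"rz": 0},{"x": 0,"y": 0,"z": 0,"rx": 0,"ry": 0,"rz": 0}]}}

```text
t: 44.23
eef_pos: [477.6, -171.4, 163.3]
tcp_rot: [3.14, 0.0, 1.341]
ft_force: [-0.2, 0.1, -0.0]
opening: 0.728
grip_force: 0.0
```

>>> {"fn": "step_arm", "kwargs": {"plan": [{"x": 0,"y": 0,"z": 0,"rx": 0,"ry": 0,"rz": 0},{"x": 0,"y": 0,"z": 0,"rx": 0,"ry": 0,"rz": 0},{"x": 0,"y": 0,"z": 0,"rx": 0,"ry": 0,"rz": 0},{"x": 0,"y": 0,"z": 0,"rx": 0,"ry": 0,"rz": 0},{"x": 0,"y": 0,"z": 0,"rx": 0,"ry": 0,"rz": 0},{"x": 0,"y": 0,"z": 0,"rx": 0,"ry": 0,"rz": 0},{"x": 0,"y": 0,"z": 0,"rx": 0,"ry": 0,"rz": 0},{"x": 0,"y": 0,"z": 0,"rx": 0,"ry": 0,"rz": 0},{"x": 0,"y": 0,"z": 0,"rx": 0,"ry": 0,"rz": 0},{"x": 0,"y": 0,"z": 0,"rx": 0,"ry": 0,"rz": 0}]}}

```text
t: 45.07
eef_pos: [477.0, -170.8, 162.7]
tcp_rot: [3.142, -0.0, 1.341]
ft_force: [0.2, -0.4, 0.4]
opening: 0.728
grip_force: 0.0
```

```bash
python3 - <<'E'
from h import *
go(463.5,-188,7,1.345)
c=cam('wrist','w8.png'); coasters(c,12,800); cc=cam('top','t8.png'); cork(cc,14,(500,600,-400,-290))
E
```

```text
pos [ 477.  -170.8  162.7] rpy [ 3.142 -0.     1.341] open 0.728 grip 0.0 F [ 0.2 -0.4  0.4] t 45.1
tool units [-0.79 -0.37  6.23] rz -0.04
coaster px [196. 255.] [ 372.2 -174.7] sz [55.3 66. ] short dir 6.0 yaw 1.676
coaster px [306. 245.] [ 464.1 -187.7] sz [64.8 54.5] short dir -13.1 yaw 1.342
cork px [445. 278.] [ 548.6 -343.3] sz [108.2  51.8] ang 87.6 ext [ 521.4 -397.7] [ 576.6 -290. ]
```

>>> {"fn": "step_arm", "kwargs": {"plan": [{"x": -0.4,"y": -0.18,"z": 0.7,"rx": 0,"ry": 0,"rz": 0},{"x": -0.4,"y": -0.18,"z": 0.9,"rx": 0,"ry": 0,"rz": 0},{"x": 0,"y": 0,"z": 1,"rx": 0,"ry": 0,"rz": 0},{"x": 0,"y": 0,"z": 1,"rx": 0,"ry": 0,"rz": 0},{"x": 0,"y": 0,"z": 1,"rx": 0,"ry": 0,"rz": 0},{"x": 0,"y": 0,"z": 0.8,"rx": 0,"ry": 0,"rz": 0},{"x": 0,"y": 0,"z": 0.5,"rx": 0,"ry": 0,"rz": 0},{"x": 0,"y": 0,"z": 0.23,"rx": 0,"ry": 0,"rz": 0},{"x": 0,"y": 0,"z": 0.1,"rx": 0,"ry": 0,"rz": 0},{"x": 0,"y": 0,"z": 0,"rx": 0,"ry": 0,"rz": 0}]}}

```text
t: 46.0
eef_pos: [463.8, -188.3, 6.9]
tcp_rot: [-3.141, -0.0, 1.341]
ft_force: [-0.7, -0.6, -0.3]
opening: 0.723
grip_force: 0.0
```

>>> {"fn": "step_arm", "kwargs": {"jaw": 1, "plan": [{"x": 0,"y": 0,"z": 0,"rx": 0,"ry": 0,"rz": 0},{"x": 0,"y": 0,"z": 0,"rx": 0,"ry": 0,"rz": 0},{"x": 0,"y": 0,"z": 0,"rx": 0,"ry": 0,"rz": 0},{"x": 0,"y": 0,"z": 0,"rx": 0,"ry": 0,"rz": 0},{"x": 0,"y": 0,"z": 0,"rx": 0,"ry": 0,"rz": 0},{"x": 0,"y": 0,"z": 0,"rx": 0,"ry": 0,"rz": 0},{"x": 0,"y": 0,"z": 0,"rx": 0,"ry": 0,"rz": 0},{"x": 0,"y": 0,"z": 0,"rx": 0,"ry": 0,"rz": 0},{"x": 0,"y": 0,"z": 0,"rx": 0,"ry": 0,"rz": 0},{"x": 0,"y": 0,"z": 0,"rx": 0,"ry": 0,"rz": 0}]}}

```text
t: 46.83
eef_pos: [464.1, -188.4, 7.6]
tcp_rot: [3.14, 0.0, 1.341]
ft_force: [-0.7, 0.7, 7.7]
opening: 0.562
grip_force: 30.0
```

>>> {"fn": "step_arm", "kwargs": {"plan": [{"x": 0,"y": 0,"z": -0.5,"rx": 0,"ry": 0,"rz": 0},{"x": 0,"y": 0,"z": -1,"rx": 0,"ry": 0,"rz": 0},{"x": 0,"y": 0,"z": -1,"rx": 0,"ry": 0,"rz": 0},{"x": 0,"y": 0,"z": -1,"rx": 0,"ry": 0,"rz": 0},{"x": 0,"y": 0,"z": -1,"rx": 0,"ry": 0,"rz": 0},{"x": 0,"y": 0,"z": -1,"rx": 0,"ry": 0,"rz": 0},{"x": 0,"y": 0,"z": -0.6,"rx": 0,"ry": 0,"rz": -0.93},{"x": 0,"y": 0,"z": 0,"rx": 0,"ry": 0,"rz": -0.93},{"x": 0.95,"y": 0.26,"z": 0,"rx": 0,"ry": 0,"rz": 0},{"x": 0.95,"y": 0.26,"z": 0,"rx": 0,"ry": 0,"rz": 0}]}}

```text
t: 47.67
eef_pos: [478.7, -141.5, 160.0]
tcp_rot: [3.141, 0.0, 1.525]
ft_force: [0.2, 0.2, -0.6]
opening: 0.564
grip_force: 30.0
```

>>> {"fn": "step_arm", "kwargs": {"plan": [{"x": 0.95,"y": 0.26,"z": 0,"rx": 0,"ry": 0,"rz": 0},{"x": 0.95,"y": 0.26,"z": 0,"rx": 0,"ry": 0,"rz": 0},{"x": 0.95,"y": 0.26,"z": 0,"rx": 0,"ry": 0,"rz": 0},{"x": 0.95,"y": 0.26,"z": 0,"rx": 0,"ry": 0,"rz": 0},{"x": 0.95,"y": 0.26,"z": 0,"rx": 0,"ry": 0,"rz": 0},{"x": 0.95,"y": 0.26,"z": 0,"rx": 0,"ry": 0,"rz": 0},{"x": 0.95,"y": 0.26,"z": 0,"rx": 0,"ry": 0,"rz": 0},{"x": 0.95,"y": 0.26,"z": 0,"rx": 0,"ry": 0,"rz": 0},{"x": 0,"y": 0,"z": 0,"rx": 0,"ry": 0,"rz": 0},{"x": 0,"y": 0,"z": 0,"rx": 0,"ry": 0,"rz": 0}]}}

```text
t: 48.5
eef_pos: [539.0, 47.0, 159.4]
tcp_rot: [-3.141, 0.0, 1.529]
ft_force: [-0.5, -0.0, -0.7]
opening: 0.565
grip_force: 30.0
```

```bash
python3 - <<'E'
from h import *
go(538,48,61,1.531)
E
```

```text
pos [539.   47.  159.4] rpy [-3.141  0.     1.529] open 0.565 grip 30.0 F [-0.5 -0.  -0.7] t 48.5
tool units [ 0.04 -0.04  3.94] rz -0.02
```

>>> {"fn": "step_arm", "kwargs": {"plan": [{"x": 0.04,"y": 0,"z": 0.8,"rx": 0,"ry": 0,"rz": 0},{"x": 0,"y": 0,"z": 0.9,"rx": 0,"ry": 0,"rz": 0},{"x": 0,"y": 0,"z": 0.9,"rx": 0,"ry": 0,"rz": 0},{"x": 0,"y": 0,"z": 0.8,"rx": 0,"ry": 0,"rz": 0},{"x": 0,"y": 0,"z": 0.54,"rx": 0,"ry": 0,"rz": 0},{"x": -0.24,"y": 0,"z": 0,"rx": 0,"ry": 0,"rz": 0},{"x": -0.24,"y": 0,"z": 0,"rx": 0,"ry": 0,"rz": 0},{"x": 0,"y": 0,"z": 0.15,"rx": 0,"ry": 0,"rz": 0},{"x": 0,"y": 0,"z": 0.15,"rx": 0,"ry": 0,"rz": 0},{"x": 0,"y": 0,"z": 0,"rx": 0,"ry": 0,"rz": 0}]}}

```text
t: 49.33
eef_pos: [538.9, 34.7, 53.7]
tcp_rot: [3.14, 0.0, 1.526]
ft_force: [1.1, -0.2, -1.7]
opening: 0.561
grip_force: 30.0
```

>>> {"fn": "step_arm", "kwargs": {"jaw": -0.3, "plan": [{"x": 0,"y": 0,"z": 0,"rx": 0,"ry": 0,"rz": 0},{"x": 0,"y": 0,"z": 0,"rx": 0,"ry": 0,"rz": 0},{"x": 0,"y": 0,"z": 0,"rx": 0,"ry": 0,"rz": 0},{"x": 0,"y": 0,"z": -0.3,"rx": 0,"ry": 0,"rz": 0},{"x": 0,"y": 0,"z": -0.8,"rx": 0,"ry": 0,"rz": 0},{"x": 0,"y": 0,"z": -1,"rx": 0,"ry": 0,"rz": 0},{"x": 0,"y": 0,"z": -1,"rx": 0,"ry": 0,"rz": 0},{"x": 0,"y": 0,"z": -1,"rx": 0,"ry": 0,"rz": 0},{"x": 0.22,"y": -0.73,"z": 0,"rx": 0,"ry": 0,"rz": 0},{"x": 0.22,"y": -0.73,"z": 0,"rx": 0,"ry": 0,"rz": 0}]}}

```text
t: 50.17
eef_pos: [503.0, 47.8, 157.8]
tcp_rot: [3.138, -0.0, 1.526]
ft_force: [0.1, 0.4, -0.4]
opening: 0.65
grip_force: 0.0
```

>>> {"fn": "step_arm", "kwargs": {"jaw": 0.3, "plan": [{"x": 0.22,"y": -0.73,"z": 0,"rx": 0,"ry": 0,"rz": 0},{"x": 0.22,"y": -0.73,"z": 0,"rx": 0,"ry": 0,"rz": 0},{"x": 0.22,"y": -0.73,"z": 0,"rx": 0,"ry": 0,"rz": 0},{"x": 0.22,"y": -0.73,"z": 0,"rx": 0,"ry": 0,"rz": 0},{"x": 0,"y": 0,"z": 0,"rx": 0,"ry": 0,"rz": -1},{"x": 0,"y": 0,"z": 0,"rx": 0,"ry": 0,"rz": -1},{"x": 0,"y": 0,"z": 0,"rx": 0,"ry": 0,"rz": -1},{"x": 0,"y": 0,"z": 0,"rx": 0,"ry": 0,"rz": -1},{"x": 0,"y": 0,"z": 0,"rx": 0,"ry": 0,"rz": -1},{"x": 0,"y": 0,"z": 0,"rx": 0,"ry": 0,"rz": -1}]}}

```text
t: 51.0
eef_pos: [430.6, 73.1, 156.6]
tcp_rot: [3.141, 0.0, 2.132]
ft_force: [0.0, 0.1, -0.3]
opening: 0.347
grip_force: 0.0
```

>>> {"fn": "step_arm", "kwargs": {"plan": [{"x": 0,"y": 0,"z": 0,"rx": 0,"ry": 0,"rz": -0.97},{"x": 0,"y": 0,"z": 0,"rx": 0,"ry": 0,"rz": -0.97},{"x": 0,"y": 0,"z": 0,"rx": 0,"ry": 0,"rz": -0.97},{"x": 0,"y": 0,"z": 0,"rx": 0,"ry": 0,"rz": -0.97},{"x": 0,"y": 0,"z": 0,"rx": 0,"ry": 0,"rz": -0.97},{"x": 0,"y": 0,"z": 0,"rx": 0,"ry": 0,"rz": -0.97},{"x": 0,"y": 0,"z": 0,"rx": 0,"ry": 0,"rz": -0.97},{"x": 0,"y": 0,"z": 0,"rx": 0,"ry": 0,"rz": -0.97},{"x": 0,"y": 0,"z": 0,"rx": 0,"ry": 0,"rz": -0.97},{"x": 0,"y": 0,"z": 0,"rx": 0,"ry": 0,"rz": -0.97}]}}

```text
t: 51.83
eef_pos: [430.6, 73.1, 156.5]
tcp_rot: [3.141, 0.001, 3.102]
ft_force: [-1.0, -0.0, -0.3]
opening: 0.353
grip_force: 0.0
```

```bash
python3 - <<'E'
from h import *
go(429.5,74,95.5,3.101)
c=cam('wrist','w9.png'); W=cloud(c); V=c['image'].max(-1); q=W[(W[...,2]>98)&(W[...,2]<128)&(W[...,0]<445)&(W[...,0]>385)&(abs(W[...,1]-73)<20)&(V<90)]; print(len(q), np.percentile(q,[3,50,97],axis=0).round(1).tolist())
E
```

```text
pos [430.6  73.1 156.5] rpy [3.141e+00 1.000e-03 3.102e+00] open 0.353 grip 0.0 F [-1.  -0.  -0.3] t 51.8
tool units [0.05 0.04 2.44] rz 0.01
1833 [[395.5, 70.4, 116.8], [419.0, 75.7, 120.2], [443.2, 81.1, 122.0]]
```

>>> {"fn": "step_arm", "kwargs": {"plan": [{"x": 0,"y": 0.05,"z": 0.8,"rx": 0,"ry": 0,"rz": 0},{"x": 0,"y": 0,"z": 0.8,"rx": 0,"ry": 0,"rz": 0},{"x": 0,"y": 0,"z": 0.5,"rx": 0,"ry": 0,"rz": 0},{"x": 0,"y": 0,"z": 0.34,"rx": 0,"ry": 0,"rz": 0},{"x": 0,"y": 0,"z": 0,"rx": 0,"ry": 0,"rz": 0},{"x": 0,"y": 0,"z": 0,"rx": 0,"ry": 0,"rz": 0},{"x": 0,"y": 0,"z": 0,"rx": 0,"ry": 0,"rz": 0},{"x": 0,"y": 0,"z": 0,"rx": 0,"ry": 0,"rz": 0},{"x": 0,"y": 0,"z": 0,"rx": 0,"ry": 0,"rz": 0},{"x": 0,"y": 0,"z": 0,"rx": 0,"ry": 0,"rz": 0}]}}

```text
t: 52.72
eef_pos: [430.9, 74.2, 95.4]
tcp_rot: [3.141, 0.001, 3.097]
ft_force: [0.5, -0.2, 0.3]
opening: 0.348
grip_force: 0.0
```

>>> {"fn": "step_arm", "kwargs": {"jaw": 1, "plan": [{"x": 0,"y": 0,"z": 0,"rx": 0,"ry": 0,"rz": 0},{"x": 0,"y": 0,"z": 0,"rx": 0,"ry": 0,"rz": 0},{"x": 0,"y": 0,"z": 0,"rx": 0,"ry": 0,"rz": 0},{"x": 0,"y": 0,"z": 0,"rx": 0,"ry": 0,"rz": 0},{"x": 0,"y": 0,"z": 0,"rx": 0,"ry": 0,"rz": 0},{"x": 0,"y": 0,"z": 0,"rx": 0,"ry": 0,"rz": 0},{"x": 0,"y": 0,"z": 0,"rx": 0,"ry": 0,"rz": 0},{"x": 0,"y": 0,"z": 0,"rx": 0,"ry": 0,"rz": 0},{"x": 0,"y": 0,"z": 0,"rx": 0,"ry": 0,"rz": 0},{"x": 0,"y": 0,"z": 0,"rx": 0,"ry": 0,"rz": 0}]}}

```text
t: 53.55
eef_pos: [430.8, 74.9, 95.2]
tcp_rot: [3.141, 0.0, 3.096]
ft_force: [-0.4, 8.4, 5.3]
opening: 0.119
grip_force: 30.0
```

>>> {"fn": "step_arm", "kwargs": {"plan": [{"x": 0,"y": -0.118,"z": -0.129,"rx": 0,"ry": 0,"rz": 0},{"x": 0,"y": -0.118,"z": -0.129,"rx": 0,"ry": 0,"rz": 0},{"x": 0,"y": -0.129,"z": -0.118,"rx": 0,"ry": 0,"rz": 0},{"x": 0,"y": -0.129,"z": -0.118,"rx": 0,"ry": 0,"rz": 0},{"x": 0,"y": -0.138,"z": -0.106,"rx": 0,"ry": 0,"rz": 0},{"x": 0,"y": -0.138,"z": -0.106,"rx": 0,"ry": 0,"rz": 0},{"x": 0,"y": -0.147,"z": -0.094,"rx": 0,"ry": 0,"rz": 0},{"x": 0,"y": -0.147,"z": -0.094,"rx": 0,"ry": 0,"rz": 0},{"x": 0,"y": -0.155,"z": -0.081,"rx": 0,"ry": 0,"rz": 0},{"x": 0,"y": -0.155,"z": -0.081,"rx": 0,"ry": 0,"rz": 0}]}}

```text
t: 54.38
eef_pos: [429.1, 40.4, 121.8]
tcp_rot: [3.14, 0.0, 3.096]
ft_force: [-0.1, 3.2, 1.5]
opening: 0.118
grip_force: 30.0
```

>>> {"fn": "step_arm", "kwargs": {"plan": [{"x": 0,"y": -0.161,"z": -0.067,"rx": 0,"ry": 0,"rz": 0},{"x": 0,"y": -0.161,"z": -0.067,"rx": 0,"ry": 0,"rz": 0},{"x": 0,"y": -0.166,"z": -0.052,"rx": 0,"ry": 0,"rz": 0},{"x": 0,"y": -0.166,"z": -0.052,"rx": 0,"ry": 0,"rz": 0},{"x": 0,"y": -0.17,"z": -0.038,"rx": 0,"ry": 0,"rz": 0},{"x": 0,"y": -0.17,"z": -0.038,"rx": 0,"ry": 0,"rz": 0},{"x": 0,"y": -0.173,"z": -0.023,"rx": 0,"ry": 0,"rz": 0},{"x": 0,"y": -0.173,"z": -0.023,"rx": 0,"ry": 0,"rz": 0},{"x": 0,"y": -0.174,"z": -0.008,"rx": 0,"ry": 0,"rz": 0},{"x": 0,"y": -0.174,"z": -0.008,"rx": 0,"ry": 0,"rz": 0}]}}

```text
t: 55.22
eef_pos: [426.9, -2.7, 130.6]
tcp_rot: [3.141, -0.001, 3.097]
ft_force: [-4.6, 3.8, 3.1]
opening: 0.117
grip_force: 30.0
```

>>> {"fn": "step_arm", "kwargs": {"plan": [{"x": 0,"y": -0.174,"z": 0.008,"rx": 0,"ry": 0,"rz": 0},{"x": 0,"y": -0.174,"z": 0.008,"rx": 0,"ry": 0,"rz": 0},{"x": 0,"y": -0.173,"z": 0.023,"rx": 0,"ry": 0,"rz": 0},{"x": 0,"y": -0.173,"z": 0.023,"rx": 0,"ry": 0,"rz": 0},{"x": 0,"y": -0.17,"z": 0.038,"rx": 0,"ry": 0,"rz": 0},{"x": 0,"y": -0.17,"z": 0.038,"rx": 0,"ry": 0,"rz": 0},{"x": 0,"y": -0.166,"z": 0.052,"rx": 0,"ry": 0,"rz": 0},{"x": 0,"y": -0.166,"z": 0.052,"rx": 0,"ry": 0,"rz": 0},{"x": 0,"y": -0.161,"z": 0.067,"rx": 0,"ry": 0,"rz": 0},{"x": 0,"y": -0.161,"z": 0.067,"rx": 0,"ry": 0,"rz": 0}]}}

```text
t: 56.05
eef_pos: [425.3, -44.9, 121.2]
tcp_rot: [-3.142, -0.0, 3.097]
ft_force: [-5.4, 1.7, 3.3]
opening: 0.121
grip_force: 30.0
```

>>> {"fn": "step_arm", "kwargs": {"plan": [{"x": 0,"y": -0.155,"z": 0.081,"rx": 0,"ry": 0,"rz": 0},{"x": 0,"y": -0.155,"z": 0.081,"rx": 0,"ry": 0,"rz": 0},{"x": 0,"y": -0.147,"z": 0.094,"rx": 0,"ry": 0,"rz": 0},{"x": 0,"y": -0.147,"z": 0.094,"rx": 0,"ry": 0,"rz": 0},{"x": 0,"y": -0.138,"z": 0.106,"rx": 0,"ry": 0,"rz": 0},{"x": 0,"y": -0.138,"z": 0.106,"rx": 0,"ry": 0,"rz": 0},{"x": 0,"y": -0.129,"z": 0.118,"rx": 0,"ry": 0,"rz": 0},{"x": 0,"y": -0.129,"z": 0.118,"rx": 0,"ry": 0,"rz": 0},{"x": 0,"y": -0.118,"z": 0.129,"rx": 0,"ry": 0,"rz": 0},{"x": 0,"y": -0.08,"z": 0.08,"rx": 0,"ry": 0,"rz": 0}]}}

```text
t: 56.88
eef_pos: [424.0, -78.1, 95.8]
tcp_rot: [3.141, 0.0, 3.097]
ft_force: [-4.8, 15.8, 25.2]
opening: 0.118
grip_force: 30.0
```

>>> {"fn": "step_arm", "kwargs": {"plan": [{"x": 0,"y": 0,"z": 0,"rx": 0,"ry": 0,"rz": 0},{"x": 0,"y": 0,"z": 0,"rx": 0,"ry": 0,"rz": 0},{"x": 0,"y": 0,"z": 0,"rx": 0,"ry": 0,"rz": 0},{"x": 0,"y": 0,"z": 0,"rx": 0,"ry": 0,"rz": 0},{"x": 0,"y": 0,"z": 0,"rx": 0,"ry": 0,"rz": 0},{"x": 0,"y": 0,"z": 0,"rx": 0,"ry": 0,"rz": 0},{"x": 0,"y": 0,"z": 0,"rx": 0,"ry": 0,"rz": 0},{"x": 0,"y": 0,"z": 0,"rx": 0,"ry": 0,"rz": 0},{"x": 0,"y": 0,"z": 0,"rx": 0,"ry": 0,"rz": 0},{"x": 0,"y": 0,"z": 0,"rx": 0,"ry": 0,"rz": 0}]}}

```text
t: 57.72
eef_pos: [424.4, -77.9, 96.7]
tcp_rot: [-3.141, 0.002, 3.097]
ft_force: [-4.5, 3.1, 13.1]
opening: 0.115
grip_force: 30.0
```

```bash
python3 - <<'E'
from h import *
go()
for n in('top','scene','wrist'): print(n);cork(cam(n),58,(480,600,-120,10))
E
```

```text
pos [424.4 -77.9  96.7] rpy [-3.141e+00  2.000e-03  3.097e+00] open 0.115 grip 30.0 F [-4.5  3.1 13.1] t 57.7
tool units [0. 0. 0.] rz None
top
scene
wrist
cork px [329. 419.] [519.9 -73.5] sz [10.6 23.6] ang 87.7 ext [507.9 -79.2] [531.9 -68.5]
```

>>> {"fn": "step_arm", "kwargs": {"jaw": 0.3, "plan": [{"x": 0,"y": 0,"z": 0,"rx": 0,"ry": 0,"rz": 0},{"x": 0,"y": 0,"z": 0,"rx": 0,"ry": 0,"rz": 0},{"x": 0,"y": 0,"z": 0,"rx": 0,"ry": 0,"rz": 0},{"x": 0,"y": 0,"z": -0.6,"rx": 0,"ry": 0,"rz": 0},{"x": 0,"y": 0,"z": -0.9,"rx": 0,"ry": 0,"rz": 0},{"x": 0,"y": 0,"z": -0.9,"rx": 0,"ry": 0,"rz": 0},{"x": 0,"y": 0,"z": 0,"rx": 0,"ry": 0,"rz": 1},{"x": 0,"y": 0,"z": 0,"rx": 0,"ry": 0,"rz": 1},{"x": 0,"y": 0,"z": 0,"rx": 0,"ry": 0,"rz": 1},{"x": 0,"y": 0,"z": 0,"rx": 0,"ry": 0,"rz": 1}]}}

```text
t: 58.7
eef_pos: [424.3, -78.1, 156.3]
tcp_rot: [3.141, 0.001, 2.692]
ft_force: [-0.1, -0.4, -0.3]
opening: 0.354
grip_force: 0.0
```

>>> {"fn": "step_arm", "kwargs": {"jaw": -0.4, "plan": [{"x": 0,"y": 0,"z": 0,"rx": 0,"ry": 0,"rz": 1},{"x": 0,"y": 0,"z": 0,"rx": 0,"ry": 0,"rz": 1},{"x": 0,"y": 0,"z": 0,"rx": 0,"ry": 0,"rz": 1},{"x": 0,"y": 0,"z": 0,"rx": 0,"ry": 0,"rz": 1},{"x": 0,"y": 0,"z": 0,"rx": 0,"ry": 0,"rz": 1},{"x": 0,"y": 0,"z": 0,"rx": 0,"ry": 0,"rz": 1},{"x": 0,"y": 0,"z": 0,"rx": 0,"ry": 0,"rz": 1},{"x": 0,"y": 0,"z": 0,"rx": 0,"ry": 0,"rz": 1},{"x": 0,"y": 0,"z": 0,"rx": 0,"ry": 0,"rz": 1},{"x": 0,"y": 0,"z": 0,"rx": 0,"ry": 0,"rz": 1}]}}

```text
t: 59.53
eef_pos: [424.3, -78.1, 156.1]
tcp_rot: [3.141, 0.0, 1.692]
ft_force: [-0.6, 0.6, -0.2]
opening: 0.7
grip_force: 0.0
```

>>> {"fn": "step_arm", "kwargs": {"plan": [{"x": 0,"y": 0,"z": 0,"rx": 0,"ry": 0,"rz": 0.83},{"x": 0,"y": 0,"z": 0,"rx": 0,"ry": 0,"rz": 0.83},{"x": 0.14,"y": 0.9,"z": 0,"rx": 0,"ry": 0,"rz": 0},{"x": 0.14,"y": 0.9,"z": 0,"rx": 0,"ry": 0,"rz": 0},{"x": 0.14,"y": 0.9,"z": 0,"rx": 0,"ry": 0,"rz": 0},{"x": 0.14,"y": 0.9,"z": 0,"rx": 0,"ry": 0,"rz": 0},{"x": 0.14,"y": 0.9,"z": 0,"rx": 0,"ry": 0,"rz": 0},{"x": 0,"y": 0,"z": 0,"rx": 0,"ry": 0,"rz": 0},{"x": 0,"y": 0,"z": 0,"rx": 0,"ry": 0,"rz": 0},{"x": 0,"y": 0,"z": 0,"rx": 0,"ry": 0,"rz": 0}]}}

```text
t: 60.37
eef_pos: [536.4, -64.8, 155.8]
tcp_rot: [-3.141, -0.0, 1.531]
ft_force: [0.4, 0.1, 0.4]
opening: 0.696
grip_force: 0.0
```

>>> {"fn": "step_arm", "kwargs": {"plan": [{"x": 0,"y": 0,"z": 0,"rx": 0,"ry": 0,"rz": 0},{"x": 0,"y": 0,"z": 0,"rx": 0,"ry": 0,"rz": 0},{"x": 0,"y": 0,"z": 0,"rx": 0,"ry": 0,"rz": 0},{"x": 0,"y": 0,"z": 0,"rx": 0,"ry": 0,"rz": 0},{"x": 0,"y": 0,"z": 0,"rx": 0,"ry": 0,"rz": 0},{"x": 0,"y": 0,"z": 0,"rx": 0,"ry": 0,"rz": 0},{"x": 0,"y": 0,"z": 0,"rx": 0,"ry": 0,"rz": 0},{"x": 0,"y": 0,"z": 0,"rx": 0,"ry": 0,"rz": 0},{"x": 0,"y": 0,"z": 0,"rx": 0,"ry": 0,"rz": 0},{"x": 0,"y": 0,"z": 0,"rx": 0,"ry": 0,"rz": 0}]}}

```text
t: 61.2
eef_pos: [537.0, -64.8, 156.1]
tcp_rot: [3.142, -0.0, 1.531]
ft_force: [-0.4, -0.0, 0.0]
opening: 0.698
grip_force: 0.0
```

```bash
python3 - <<'E'
from h import *
go(538,-51,53,1.531)
c=cam('wrist','w10.png'); cork(c,58,(480,600,-120,10)); coasters(c,12,800); print('top');cork(cam('top'),58,(480,600,-120,10))
E
```

```text
pos [537.  -64.8 156.1] rpy [ 3.142 -0.     1.531] open 0.698 grip 0.0 F [-0.4 -0.   0. ] t 61.2
tool units [0.55 0.02 4.13] rz -0.0
cork px [312. 224.] [534.5 -52.7] sz [54.1 49.9] ang 87.6 ext [508.7 -79.9] [560.2 -24.8]
top
cork px [327. 255.] [520.8 -50.4] sz [59.4 22.6] ang 87.6 ext [509.  -80.2] [532.7 -20.7]
```

>>> {"fn": "step_arm", "kwargs": {"plan": [{"x": 0.28,"y": -0.05,"z": 0.5,"rx": 0,"ry": 0,"rz": 0},{"x": 0.27,"y": -0.04,"z": 0.5,"rx": 0,"ry": 0,"rz": 0},{"x": 0,"y": 0,"z": 0.8,"rx": 0,"ry": 0,"rz": 0},{"x": 0,"y": 0,"z": 0.8,"rx": 0,"ry": 0,"rz": 0},{"x": 0,"y": 0,"z": 0.8,"rx": 0,"ry": 0,"rz": 0},{"x": 0,"y": 0,"z": 0.5,"rx": 0,"ry": 0,"rz": 0},{"x": 0,"y": 0,"z": 0.22,"rx": 0,"ry": 0,"rz": 0},{"x": 0,"y": 0,"z": 0,"rx": 0,"ry": 0,"rz": 0},{"x": 0,"y": 0,"z": 0,"rx": 0,"ry": 0,"rz": 0},{"x": 0,"y": 0,"z": 0,"rx": 0,"ry": 0,"rz": 0}]}}

```text
t: 62.13
eef_pos: [535.8, -51.1, 54.0]
tcp_rot: [3.14, 0.0, 1.531]
ft_force: [0.6, -0.3, -0.4]
opening: 0.706
grip_force: 0.0
```

>>> {"fn": "step_arm", "kwargs": {"jaw": 1, "plan": [{"x": 0,"y": 0,"z": 0,"rx": 0,"ry": 0,"rz": 0},{"x": 0,"y": 0,"z": 0,"rx": 0,"ry": 0,"rz": 0},{"x": 0,"y": 0,"z": 0,"rx": 0,"ry": 0,"rz": 0},{"x": 0,"y": 0,"z": 0,"rx": 0,"ry": 0,"rz": 0},{"x": 0,"y": 0,"z": 0,"rx": 0,"ry": 0,"rz": 0},{"x": 0,"y": 0,"z": 0,"rx": 0,"ry": 0,"rz": 0},{"x": 0,"y": 0,"z": 0,"rx": 0,"ry": 0,"rz": 0},{"x": 0,"y": 0,"z": 0,"rx": 0,"ry": 0,"rz": 0},{"x": 0,"y": 0,"z": 0,"rx": 0,"ry": 0,"rz": 0},{"x": 0,"y": 0,"z": 0,"rx": 0,"ry": 0,"rz": 0}]}}

```text
t: 62.97
eef_pos: [535.6, -51.0, 53.7]
tcp_rot: [3.141, 0.0, 1.531]
ft_force: [-1.5, 1.1, 6.7]
opening: 0.566
grip_force: 30.0
```

>>> {"fn": "step_arm", "kwargs": {"plan": [{"x": 0,"y": 0,"z": -0.15,"rx": 0,"ry": 0,"rz": 0},{"x": -0.3,"y": 0,"z": -0.1,"rx": 0,"ry": 0,"rz": 0},{"x": -0.3,"y": 0,"z": -0.1,"rx": 0,"ry": 0,"rz": 0},{"x": -0.2,"y": 0,"z": -0.2,"rx": 0,"ry": 0,"rz": 0},{"x": 0,"y": 0,"z": -0.8,"rx": 0,"ry": 0,"rz": 0},{"x": 0,"y": 0,"z": -1,"rx": 0,"ry": 0,"rz": 0},{"x": 0,"y": 0,"z": -1,"rx": 0,"ry": 0,"rz": 0},{"x": 0,"y": 0,"z": -0.8,"rx": 0,"ry": 0,"rz": 0},{"x": 0,"y": 0,"z": 0,"rx": 0,"ry": 0,"rz": 0},{"x": 0,"y": 0,"z": 0,"rx": 0,"ry": 0,"rz": 0}]}}

```text
t: 63.8
eef_pos: [534.7, -71.5, 157.7]
tcp_rot: [3.14, 0.0, 1.53]
ft_force: [-0.0, -0.2, -0.9]
opening: 0.562
grip_force: 30.0
```

```bash
python3 - <<'E'
from h import *
go(466,-346,9.5,1.531); c=cam('top'); cork(c,14,(500,600,-400,-290)); coasters(c,12,60)
E
```

```text
pos [534.7 -71.5 157.7] rpy [3.14 0.   1.53] open 0.562 grip 30.0 F [-0.  -0.2 -0.9] t 63.8
tool units [-11.08  -2.31   5.93] rz -0.01
cork px [448. 270.] [ 575.  -345.5] sz [ 50.2 105.4] ang 2.2 ext [ 550.2 -398.6] [ 600.7 -293.5]
coaster px [364. 331.] [ 370.8 -176.7] sz [55.6 67.2] short dir 4.2 yaw 1.644
```

```bash
python3 - <<'E'
from h import *
c=cam('top'); i=c['image'][230:385,330:490]; cv2.imwrite('pics/t11.png',cv2.resize(i,None,fx=3.8,fy=3.8,interpolation=cv2.INTER_CUBIC)[:,:,::-1])
E
```

```text
(no output)
```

View pics/t11.png

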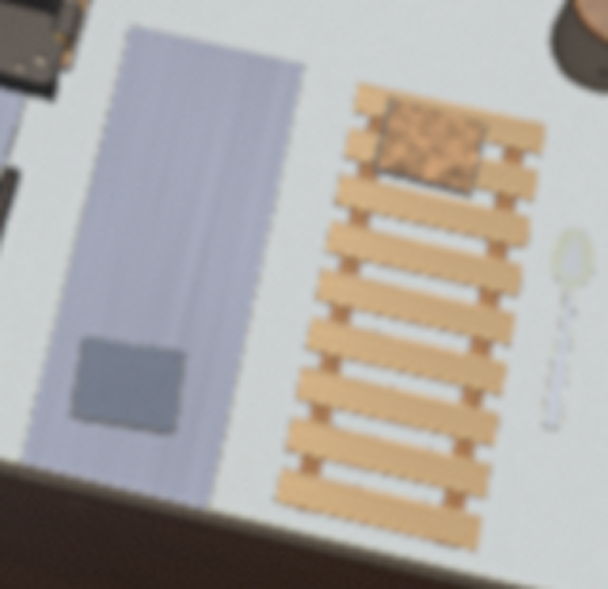

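The first coaster has been nudged toward the far end of the mat; its corners in the crop are at about (385,97), (487,122), (472,192), (377,172).

```bash
python3 - <<'E'
from h import *
c=cam('top')
P=[ray(c,330+u/3.8-.4,230+v/3.8-.4,14)[:2] for u,v in [(385,97),(487,122),(472,192),(377,172)]]; print(np.round(P,1),np.mean(P,0).round(1))
M=[ray(c,330+u/3.8-.4,230+v/3.8-.4,6)[:2] for u,v in [(358,84),(545,124),(478,550),(277,503)]]; print(np.round(M,1),np.mean(M,0).round(1))
go(466,-346,9.5,1.531)
E
```

```text
[[ 602.  -297.9]
 [ 600.4 -365.6]
 [ 549.6 -363.7]
 [ 548.5 -302. ]] [ 575.1 -332.3]
[[ 610.7 -279.6]
 [ 611.9 -403.6]
 [ 323.3 -404.5]
 [ 322.3 -280.8]] [ 467.  -342.2]
pos [534.  -71.1 155.8] rpy [-3.14 -0.    1.53] open 0.559 grip 30.0 F [-0.  -0.7 -0.9] t 64.0
tool units [-11.1   -2.26   5.85] rz -0.01
```

>>> {"fn": "step_arm", "kwargs": {"plan": [{"x": -1,"y": -0.2,"z": 0,"rx": 0,"ry": 0,"rz": 0},{"x": -1,"y": -0.2,"z": 0,"rx": 0,"ry": 0,"rz": 0},{"x": -1,"y": -0.2,"z": 0,"rx": 0,"ry": 0,"rz": 0},{"x": -1,"y": -0.2,"z": 0,"rx": 0,"ry": 0,"rz": 0},{"x": -1,"y": -0.2,"z": 0,"rx": 0,"ry": 0,"rz": 0},{"x": -1,"y": -0.2,"z": 0,"rx": 0,"ry": 0,"rz": 0},{"x": -1,"y": -0.2,"z": 0,"rx": 0,"ry": 0,"rz": 0},{"x": -1,"y": -0.2,"z": 0,"rx": 0,"ry": 0,"rz": 0},{"x": -1,"y": -0.2,"z": 0,"rx": 0,"ry": 0,"rz": 0},{"x": -1,"y": -0.2,"z": 0,"rx": 0,"ry": 0,"rz": 0}]}}

```text
t: 64.78
eef_pos: [473.7, -319.8, 155.5]
tcp_rot: [-3.14, -0.001, 1.531]
ft_force: [0.5, 0.2, -0.5]
opening: 0.564
grip_force: 30.0
```

>>> {"fn": "step_arm", "kwargs": {"plan": [{"x": -1,"y": -0.2,"z": 0,"rx": 0,"ry": 0,"rz": 0},{"x": -0.1,"y": 0,"z": 0.8,"rx": 0,"ry": 0,"rz": 0},{"x": 0,"y": 0,"z": 1,"rx": 0,"ry": 0,"rz": 0},{"x": 0,"y": 0,"z": 1,"rx": 0,"ry": 0,"rz": 0},{"x": 0,"y": 0,"z": 1,"rx": 0,"ry": 0,"rz": 0},{"x": 0,"y": 0,"z": 0.9,"rx": 0,"ry": 0,"rz": 0},{"x": 0,"y": 0,"z": 0.5,"rx": 0,"ry": 0,"rz": 0},{"x": 0,"y": 0,"z": 0.3,"rx": 0,"ry": 0,"rz": 0},{"x": 0,"y": 0,"z": 0.15,"rx": 0,"ry": 0,"rz": 0},{"x": 0,"y": 0,"z": 0.1,"rx": 0,"ry": 0,"rz": 0}]}}

```text
t: 65.62
eef_pos: [468.3, -346.0, 12.5]
tcp_rot: [-3.141, -0.001, 1.531]
ft_force: [-0.4, 0.0, -0.0]
opening: 0.561
grip_force: 30.0
```

>>> {"fn": "step_arm", "kwargs": {"plan": [{"x": 0,"y": 0,"z": 0.1,"rx": 0,"ry": 0,"rz": 0},{"x": 0,"y": 0,"z": 0,"rx": 0,"ry": 0,"rz": 0},{"x": 0,"y": 0,"z": 0,"rx": 0,"ry": 0,"rz": 0},{"x": 0,"y": 0,"z": 0,"rx": 0,"ry": 0,"rz": 0},{"x": 0,"y": 0,"z": 0,"rx": 0,"ry": 0,"rz": 0},{"x": 0,"y": 0,"z": 0,"rx": 0,"ry": 0,"rz": 0},{"x": 0,"y": 0,"z": 0,"rx": 0,"ry": 0,"rz": 0},{"x": 0,"y": 0,"z": 0,"rx": 0,"ry": 0,"rz": 0},{"x": 0,"y": 0,"z": 0,"rx": 0,"ry": 0,"rz": 0},{"x": 0,"y": 0,"z": 0,"rx": 0,"ry": 0,"rz": 0}]}}

```text
t: 66.45
eef_pos: [468.5, -346.0, 10.6]
tcp_rot: [3.142, -0.0, 1.531]
ft_force: [-0.3, 0.0, -1.2]
opening: 0.565
grip_force: 30.0
```

>>> {"fn": "step_arm", "kwargs": {"jaw": -0.3, "plan": [{"x": 0,"y": 0,"z": 0,"rx": 0,"ry": 0,"rz": 0},{"x": 0,"y": 0,"z": 0,"rx": 0,"ry": 0,"rz": 0},{"x": 0,"y": 0,"z": 0,"rx": 0,"ry": 0,"rz": 0},{"x": 0,"y": 0,"z": -0.3,"rx": 0,"ry": 0,"rz": 0},{"x": 0,"y": 0,"z": -0.8,"rx": 0,"ry": 0,"rz": 0},{"x": 0,"y": 0,"z": -1,"rx": 0,"ry": 0,"rz": 0},{"x": 0,"y": 0,"z": -1,"rx": 0,"ry": 0,"rz": 0},{"x": 0,"y": 0,"z": -1,"rx": 0,"ry": 0,"rz": 0},{"x": 0,"y": 0,"z": -1,"rx": 0,"ry": 0,"rz": 0},{"x": 0,"y": 0,"z": -0.9,"rx": 0,"ry": 0,"rz": 0}]}}

```text
t: 67.28
eef_pos: [468.4, -346.0, 162.9]
tcp_rot: [3.141, 0.001, 1.531]
ft_force: [0.7, -0.5, 0.0]
opening: 0.651
grip_force: 0.0
```

>>> {"fn": "step_arm", "kwargs": {"jaw": -0.45, "plan": [{"x": 0.94,"y": -0.59,"z": 0,"rx": 0,"ry": 0,"rz": 0},{"x": 0.94,"y": -0.59,"z": 0,"rx": 0,"ry": 0,"rz": 0},{"x": 0.94,"y": -0.59,"z": 0,"rx": 0,"ry": 0,"rz": 0},{"x": 0.94,"y": -0.59,"z": 0,"rx": 0,"ry": 0,"rz": 0},{"x": 0.94,"y": -0.59,"z": 0,"rx": 0,"ry": 0,"rz": 0},{"x": 0.94,"y": -0.59,"z": 0,"rx": 0,"ry": 0,"rz": 0},{"x": 0.94,"y": -0.59,"z": 0,"rx": 0,"ry": 0,"rz": 0},{"x": 0,"y": 0,"z": 0,"rx": 0,"ry": 0,"rz": -0.62},{"x": 0,"y": 0,"z": 0,"rx": 0,"ry": 0,"rz": -0.62},{"x": 0,"y": 0,"z": 0,"rx": 0,"ry": 0,"rz": 0}]}}

```text
t: 68.12
eef_pos: [371.9, -177.3, 161.3]
tcp_rot: [3.141, 0.001, 1.658]
ft_force: [0.4, 0.4, -0.8]
opening: 0.725
grip_force: 0.0
```

>>> {"fn": "step_arm", "kwargs": {"plan": [{"x": 0,"y": 0,"z": 0,"rx": 0,"ry": 0,"rz": 0},{"x": 0,"y": 0,"z": 0,"rx": 0,"ry": 0,"rz": 0},{"x": 0,"y": 0,"z": 0,"rx": 0,"ry": 0,"rz": 0},{"x": 0,"y": 0,"z": 0,"rx": 0,"ry": 0,"rz": 0},{"x": 0,"y": 0,"z": 0,"rx": 0,"ry": 0,"rz": 0},{"x": 0,"y": 0,"z": 0,"rx": 0,"ry": 0,"rz": 0},{"x": 0,"y": 0,"z": 0,"rx": 0,"ry": 0,"rz": 0},{"x": 0,"y": 0,"z": 0,"rx": 0,"ry": 0,"rz": 0},{"x": 0,"y": 0,"z": 0,"rx": 0,"ry": 0,"rz": 0},{"x": 0,"y": 0,"z": 0,"rx": 0,"ry": 0,"rz": 0}]}}

```text
t: 68.95
eef_pos: [371.9, -177.6, 160.6]
tcp_rot: [3.142, -0.0, 1.655]
ft_force: [0.4, 0.6, -0.7]
opening: 0.722
grip_force: 0.0
```

```bash
python3 - <<'E'
from h import *
go(371.5,-175.5,7,1.655)
c=cam('wrist','w12.png'); coasters(c,12,800)
E
```

```text
pos [ 371.9 -177.6  160.6] rpy [ 3.142 -0.     1.655] open 0.722 grip 0.0 F [ 0.4  0.6 -0.7] t 69.0
tool units [ 0.08 -0.01  6.14] rz -0.0
coaster px [317. 219.] [ 371.8 -174.3] sz [54.7 65.4] short dir 4.9 yaw 1.656
```

>>> {"fn": "step_arm", "kwargs": {"plan": [{"x": 0.08,"y": 0,"z": 0.8,"rx": 0,"ry": 0,"rz": 0},{"x": 0,"y": 0,"z": 1,"rx": 0,"ry": 0,"rz": 0},{"x": 0,"y": 0,"z": 1,"rx": 0,"ry": 0,"rz": 0},{"x": 0,"y": 0,"z": 1,"rx": 0,"ry": 0,"rz": 0},{"x": 0,"y": 0,"z": 1,"rx": 0,"ry": 0,"rz": 0},{"x": 0,"y": 0,"z": 0.7,"rx": 0,"ry": 0,"rz": 0},{"x": 0,"y": 0,"z": 0.4,"rx": 0,"ry": 0,"rz": 0},{"x": 0,"y": 0,"z": 0.2,"rx": 0,"ry": 0,"rz": 0},{"x": 0,"y": 0,"z": 0.04,"rx": 0,"ry": 0,"rz": 0},{"x": 0,"y": 0,"z": 0,"rx": 0,"ry": 0,"rz": 0}]}}

```text
t: 69.83
eef_pos: [371.8, -175.6, 7.2]
tcp_rot: [3.142, -0.0, 1.655]
ft_force: [-0.1, 0.2, -0.2]
opening: 0.725
grip_force: 0.0
```

>>> {"fn": "step_arm", "kwargs": {"jaw": 1, "plan": [{"x": 0,"y": 0,"z": 0,"rx": 0,"ry": 0,"rz": 0},{"x": 0,"y": 0,"z": 0,"rx": 0,"ry": 0,"rz": 0},{"x": 0,"y": 0,"z": 0,"rx": 0,"ry": 0,"rz": 0},{"x": 0,"y": 0,"z": 0,"rx": 0,"ry": 0,"rz": 0},{"x": 0,"y": 0,"z": 0,"rx": 0,"ry": 0,"rz": 0},{"x": 0,"y": 0,"z": 0,"rx": 0,"ry": 0,"rz": 0},{"x": 0,"y": 0,"z": 0,"rx": 0,"ry": 0,"rz": 0},{"x": 0,"y": 0,"z": 0,"rx": 0,"ry": 0,"rz": 0},{"x": 0,"y": 0,"z": 0,"rx": 0,"ry": 0,"rz": 0},{"x": 0,"y": 0,"z": 0,"rx": 0,"ry": 0,"rz": 0}]}}

```text
t: 70.67
eef_pos: [372.0, -175.7, 7.7]
tcp_rot: [3.141, 0.001, 1.655]
ft_force: [-1.0, 1.0, 7.5]
opening: 0.567
grip_force: 30.0
```

>>> {"fn": "step_arm", "kwargs": {"plan": [{"x": 0,"y": 0,"z": -0.5,"rx": 0,"ry": 0,"rz": 0},{"x": 0,"y": 0,"z": -1,"rx": 0,"ry": 0,"rz": 0},{"x": 0,"y": 0,"z": -1,"rx": 0,"ry": 0,"rz": 0},{"x": 0,"y": 0,"z": -1,"rx": 0,"ry": 0,"rz": 0},{"x": 0,"y": 0,"z": -1,"rx": 0,"ry": 0,"rz": 0},{"x": 0,"y": 0,"z": -1,"rx": 0,"ry": 0,"rz": 0},{"x": 0,"y": 0,"z": -0.6,"rx": 0,"ry": 0,"rz": 0.62},{"x": 0,"y": 0,"z": 0,"rx": 0,"ry": 0,"rz": 0.62},{"x": 0.62,"y": 0.8,"z": 0,"rx": 0,"ry": 0,"rz": 0},{"x": 0.62,"y": 0.8,"z": 0,"rx": 0,"ry": 0,"rz": 0}]}}

```text
t: 71.5
eef_pos: [413.0, -146.2, 160.4]
tcp_rot: [3.14, 0.001, 1.528]
ft_force: [0.2, -0.8, -0.4]
opening: 0.563
grip_force: 30.0
```

>>> {"fn": "step_arm", "kwargs": {"plan": [{"x": 0.62,"y": 0.8,"z": 0,"rx": 0,"ry": 0,"rz": 0},{"x": 0.62,"y": 0.8,"z": 0,"rx": 0,"ry": 0,"rz": 0},{"x": 0.62,"y": 0.8,"z": 0,"rx": 0,"ry": 0,"rz": 0},{"x": 0.62,"y": 0.8,"z": 0,"rx": 0,"ry": 0,"rz": 0},{"x": 0.62,"y": 0.8,"z": 0,"rx": 0,"ry": 0,"rz": 0},{"x": 0.62,"y": 0.8,"z": 0,"rx": 0,"ry": 0,"rz": 0},{"x": 0,"y": 0,"z": 0,"rx": 0,"ry": 0,"rz": 0},{"x": 0,"y": 0,"z": 0,"rx": 0,"ry": 0,"rz": 0},{"x": 0,"y": 0,"z": 0,"rx": 0,"ry": 0,"rz": 0},{"x": 0,"y": 0,"z": 0,"rx": 0,"ry": 0,"rz": 0}]}}

```text
t: 72.33
eef_pos: [535.7, -58.5, 159.7]
tcp_rot: [-3.141, -0.0, 1.53]
ft_force: [-1.0, 0.0, -0.6]
opening: 0.56
grip_force: 30.0
```

```bash
python3 - <<'E'
from h import *
go(537,-58.5,61,1.531)
E
```

```text
pos [535.7 -58.5 159.7] rpy [-3.141 -0.     1.53 ] open 0.56 grip 30.0 F [-1.   0.  -0.6] t 72.3
tool units [0.   0.05 3.95] rz -0.01
```

>>> {"fn": "step_arm", "kwargs": {"plan": [{"x": 0,"y": 0.05,"z": 0.8,"rx": 0,"ry": 0,"rz": 0},{"x": 0,"y": 0,"z": 0.9,"rx": 0,"ry": 0,"rz": 0},{"x": 0,"y": 0,"z": 0.9,"rx": 0,"ry": 0,"rz": 0},{"x": 0,"y": 0,"z": 0.8,"rx": 0,"ry": 0,"rz": 0},{"x": 0,"y": 0,"z": 0.55,"rx": 0,"ry": 0,"rz": 0},{"x": 0.22,"y": 0,"z": 0,"rx": 0,"ry": 0,"rz": 0},{"x": 0.2,"y": 0,"z": 0,"rx": 0,"ry": 0,"rz": 0},{"x": 0,"y": 0,"z": 0.15,"rx": 0,"ry": 0,"rz": 0},{"x": 0,"y": 0,"z": 0.15,"rx": 0,"ry": 0,"rz": 0},{"x": 0,"y": 0,"z": 0,"rx": 0,"ry": 0,"rz": 0}]}}

```text
t: 73.17
eef_pos: [538.5, -47.5, 53.8]
tcp_rot: [3.14, 0.0, 1.531]
ft_force: [0.6, -0.1, -1.2]
opening: 0.565
grip_force: 30.0
```

>>> {"fn": "step_arm", "kwargs": {"jaw": -0.3, "plan": [{"x": 0,"y": 0,"z": 0,"rx": 0,"ry": 0,"rz": 0},{"x": 0,"y": 0,"z": 0,"rx": 0,"ry": 0,"rz": 0},{"x": 0,"y": 0,"z": 0,"rx": 0,"ry": 0,"rz": 0},{"x": 0,"y": 0,"z": -0.3,"rx": 0,"ry": 0,"rz": 0},{"x": 0,"y": 0,"z": -0.8,"rx": 0,"ry": 0,"rz": 0},{"x": 0,"y": 0,"z": -1,"rx": 0,"ry": 0,"rz": 0},{"x": 0,"y": 0,"z": -1,"rx": 0,"ry": 0,"rz": 0},{"x": 0,"y": 0,"z": -1,"rx": 0,"ry": 0,"rz": 0},{"x": -0.25,"y": -0.75,"z": 0,"rx": 0,"ry": 0,"rz": 0},{"x": -0.25,"y": -0.75,"z": 0,"rx": 0,"ry": 0,"rz": 0}]}}

```text
t: 74.0
eef_pos: [500.6, -58.7, 157.8]
tcp_rot: [3.138, 0.001, 1.532]
ft_force: [-1.2, -0.1, -1.4]
opening: 0.65
grip_force: 0.0
```

>>> {"fn": "step_arm", "kwargs": {"jaw": 0.3, "plan": [{"x": -0.25,"y": -0.75,"z": 0,"rx": 0,"ry": 0,"rz": 0},{"x": -0.25,"y": -0.75,"z": 0,"rx": 0,"ry": 0,"rz": 0},{"x": -0.25,"y": -0.75,"z": 0,"rx": 0,"ry": 0,"rz": 0},{"x": -0.15,"y": -0.75,"z": 0,"rx": 0,"ry": 0,"rz": 0},{"x": 0,"y": 0,"z": 0,"rx": 0,"ry": 0,"rz": -1},{"x": 0,"y": 0,"z": 0,"rx": 0,"ry": 0,"rz": -1},{"x": 0,"y": 0,"z": 0,"rx": 0,"ry": 0,"rz": -1},{"x": 0,"y": 0,"z": 0,"rx": 0,"ry": 0,"rz": -1},{"x": 0,"y": 0,"z": 0,"rx": 0,"ry": 0,"rz": -1},{"x": 0,"y": 0,"z": 0,"rx": 0,"ry": 0,"rz": -1}]}}

```text
t: 74.83
eef_pos: [424.4, -78.1, 156.5]
tcp_rot: [3.141, 0.0, 2.136]
ft_force: [0.1, -0.9, 0.3]
opening: 0.352
grip_force: 0.0
```

>>> {"fn": "step_arm", "kwargs": {"plan": [{"x": 0,"y": 0,"z": 0,"rx": 0,"ry": 0,"rz": -0.97},{"x": 0,"y": 0,"z": 0,"rx": 0,"ry": 0,"rz": -0.97},{"x": 0,"y": 0,"z": 0,"rx": 0,"ry": 0,"rz": -0.97},{"x": 0,"y": 0,"z": 0,"rx": 0,"ry": 0,"rz": -0.97},{"x": 0,"y": 0,"z": 0,"rx": 0,"ry": 0,"rz": -0.97},{"x": 0,"y": 0,"z": 0,"rx": 0,"ry": 0,"rz": -0.97},{"x": 0,"y": 0,"z": 0,"rx": 0,"ry": 0,"rz": -0.97},{"x": 0,"y": 0,"z": 0,"rx": 0,"ry": 0,"rz": -0.97},{"x": 0,"y": 0,"z": 0,"rx": 0,"ry": 0,"rz": -0.97},{"x": 0,"y": 0,"z": 0,"rx": 0,"ry": 0,"rz": -0.97}]}}

```text
t: 75.67
eef_pos: [424.4, -78.1, 156.5]
tcp_rot: [-3.142, 0.001, 3.106]
ft_force: [0.3, -1.2, -0.1]
opening: 0.35
grip_force: 0.0
```

```bash
python3 - <<'E'
from h import *
go(424,-78,95.5,3.101)
E
```

```text
pos [424.4 -78.1 156.5] rpy [-3.142e+00  1.000e-03  3.106e+00] open 0.35 grip 0.0 F [ 0.3 -1.2 -0.1] t 75.7
tool units [0.02 0.   2.44] rz 0.05
```

>>> {"fn": "step_arm", "kwargs": {"plan": [{"x": 0,"y": 0,"z": 0.8,"rx": 0,"ry": 0,"rz": 0},{"x": 0,"y": 0,"z": 0.8,"rx": 0,"ry": 0,"rz": 0},{"x": 0,"y": 0,"z": 0.5,"rx": 0,"ry": 0,"rz": 0},{"x": 0,"y": 0,"z": 0.34,"rx": 0,"ry": 0,"rz": 0},{"x": 0,"y": 0,"z": 0,"rx": 0,"ry": 0,"rz": 0},{"x": 0,"y": 0,"z": 0,"rx": 0,"ry": 0,"rz": 0},{"x": 0,"y": 0,"z": 0,"rx": 0,"ry": 0,"rz": 0},{"x": 0,"y": 0,"z": 0,"rx": 0,"ry": 0,"rz": 0},{"x": 0,"y": 0,"z": 0,"rx": 0,"ry": 0,"rz": 0},{"x": 0,"y": 0,"z": 0,"rx": 0,"ry": 0,"rz": 0}]}}

```text
t: 76.5
eef_pos: [424.6, -78.2, 95.4]
tcp_rot: [-3.141, 0.001, 3.101]
ft_force: [-0.3, -0.1, 0.7]
opening: 0.351
grip_force: 0.0
```

>>> {"fn": "step_arm", "kwargs": {"jaw": 1, "plan": [{"x": 0,"y": 0,"z": 0,"rx": 0,"ry": 0,"rz": 0},{"x": 0,"y": 0,"z": 0,"rx": 0,"ry": 0,"rz": 0},{"x": 0,"y": 0,"z": 0,"rx": 0,"ry": 0,"rz": 0},{"x": 0,"y": 0,"z": 0,"rx": 0,"ry": 0,"rz": 0},{"x": 0,"y": 0,"z": 0,"rx": 0,"ry": 0,"rz": 0},{"x": 0,"y": 0,"z": 0,"rx": 0,"ry": 0,"rz": 0},{"x": 0,"y": 0,"z": 0,"rx": 0,"ry": 0,"rz": 0},{"x": 0,"y": 0,"z": 0,"rx": 0,"ry": 0,"rz": 0},{"x": 0,"y": 0,"z": 0,"rx": 0,"ry": 0,"rz": 0},{"x": 0,"y": 0,"z": 0,"rx": 0,"ry": 0,"rz": 0}]}}

```text
t: 77.33
eef_pos: [424.4, -77.9, 94.9]
tcp_rot: [3.141, -0.0, 3.101]
ft_force: [1.2, 4.8, 1.4]
opening: 0.117
grip_force: 30.0
```

>>> {"fn": "step_arm", "kwargs": {"plan": [{"x": 0,"y": 0.118,"z": -0.129,"rx": 0,"ry": 0,"rz": 0},{"x": 0,"y": 0.118,"z": -0.129,"rx": 0,"ry": 0,"rz": 0},{"x": 0,"y": 0.129,"z": -0.118,"rx": 0,"ry": 0,"rz": 0},{"x": 0,"y": 0.129,"z": -0.118,"rx": 0,"ry": 0,"rz": 0},{"x": 0,"y": 0.138,"z": -0.106,"rx": 0,"ry": 0,"rz": 0},{"x": 0,"y": 0.138,"z": -0.106,"rx": 0,"ry": 0,"rz": 0},{"x": 0,"y": 0.147,"z": -0.094,"rx": 0,"ry": 0,"rz": 0},{"x": 0,"y": 0.147,"z": -0.094,"rx": 0,"ry": 0,"rz": 0},{"x": 0,"y": 0.155,"z": -0.081,"rx": 0,"ry": 0,"rz": 0},{"x": 0,"y": 0.155,"z": -0.081,"rx": 0,"ry": 0,"rz": 0}]}}

```text
t: 78.17
eef_pos: [426.4, -44.1, 122.3]
tcp_rot: [-3.14, 0.002, 3.101]
ft_force: [0.0, -7.8, 6.2]
opening: 0.116
grip_force: 30.0
```

>>> {"fn": "step_arm", "kwargs": {"plan": [{"x": 0,"y": 0.161,"z": -0.067,"rx": 0,"ry": 0,"rz": 0},{"x": 0,"y": 0.161,"z": -0.067,"rx": 0,"ry": 0,"rz": 0},{"x": 0,"y": 0.166,"z": -0.052,"rx": 0,"ry": 0,"rz": 0},{"x": 0,"y": 0.166,"z": -0.052,"rx": 0,"ry": 0,"rz": 0},{"x": 0,"y": 0.17,"z": -0.038,"rx": 0,"ry": 0,"rz": 0},{"x": 0,"y": 0.17,"z": -0.038,"rx": 0,"ry": 0,"rz": 0},{"x": 0,"y": 0.173,"z": -0.023,"rx": 0,"ry": 0,"rz": 0},{"x": 0,"y": 0.173,"z": -0.023,"rx": 0,"ry": 0,"rz": 0},{"x": 0,"y": 0.174,"z": -0.008,"rx": 0,"ry": 0,"rz": 0},{"x": 0,"y": 0.174,"z": -0.008,"rx": 0,"ry": 0,"rz": 0}]}}

```text
t: 79.0
eef_pos: [428.5, -1.4, 131.2]
tcp_rot: [-3.141, 0.002, 3.101]
ft_force: [3.4, -3.8, 2.1]
opening: 0.118
grip_force: 30.0
```

>>> {"fn": "step_arm", "kwargs": {"plan": [{"x": 0,"y": 0.174,"z": 0.008,"rx": 0,"ry": 0,"rz": 0},{"x": 0,"y": 0.174,"z": 0.008,"rx": 0,"ry": 0,"rz": 0},{"x": 0,"y": 0.173,"z": 0.023,"rx": 0,"ry": 0,"rz": 0},{"x": 0,"y": 0.173,"z": 0.023,"rx": 0,"ry": 0,"rz": 0},{"x": 0,"y": 0.17,"z": 0.038,"rx": 0,"ry": 0,"rz": 0},{"x": 0,"y": 0.17,"z": 0.038,"rx": 0,"ry": 0,"rz": 0},{"x": 0,"y": 0.166,"z": 0.052,"rx": 0,"ry": 0,"rz": 0},{"x": 0,"y": 0.166,"z": 0.052,"rx": 0,"ry": 0,"rz": 0},{"x": 0,"y": 0.161,"z": 0.067,"rx": 0,"ry": 0,"rz": 0},{"x": 0,"y": 0.161,"z": 0.067,"rx": 0,"ry": 0,"rz": 0}]}}

```text
t: 79.83
eef_pos: [429.8, 41.0, 121.5]
tcp_rot: [3.142, 0.002, 3.101]
ft_force: [5.0, -1.2, 3.9]
opening: 0.115
grip_force: 30.0
```

>>> {"fn": "step_arm", "kwargs": {"plan": [{"x": 0,"y": 0.155,"z": 0.081,"rx": 0,"ry": 0,"rz": 0},{"x": 0,"y": 0.155,"z": 0.081,"rx": 0,"ry": 0,"rz": 0},{"x": 0,"y": 0.147,"z": 0.094,"rx": 0,"ry": 0,"rz": 0},{"x": 0,"y": 0.147,"z": 0.094,"rx": 0,"ry": 0,"rz": 0},{"x": 0,"y": 0.138,"z": 0.106,"rx": 0,"ry": 0,"rz": 0},{"x": 0,"y": 0.138,"z": 0.106,"rx": 0,"ry": 0,"rz": 0},{"x": 0,"y": 0.129,"z": 0.118,"rx": 0,"ry": 0,"rz": 0},{"x": 0,"y": 0.129,"z": 0.118,"rx": 0,"ry": 0,"rz": 0},{"x": 0,"y": 0.118,"z": 0.129,"rx": 0,"ry": 0,"rz": 0},{"x": 0,"y": 0.08,"z": 0.08,"rx": 0,"ry": 0,"rz": 0}]}}

```text
t: 80.67
eef_pos: [430.9, 74.3, 95.9]
tcp_rot: [3.141, 0.001, 3.101]
ft_force: [6.1, -2.3, -0.2]
opening: 0.116
grip_force: 30.0
```

>>> {"fn": "step_arm", "kwargs": {"plan": [{"x": 0,"y": 0,"z": 0,"rx": 0,"ry": 0,"rz": 0},{"x": 0,"y": 0,"z": 0,"rx": 0,"ry": 0,"rz": 0},{"x": 0,"y": 0,"z": 0,"rx": 0,"ry": 0,"rz": 0},{"x": 0,"y": 0,"z": 0,"rx": 0,"ry": 0,"rz": 0},{"x": 0,"y": 0,"z": 0,"rx": 0,"ry": 0,"rz": 0},{"x": 0,"y": 0,"z": 0,"rx": 0,"ry": 0,"rz": 0},{"x": 0,"y": 0,"z": 0,"rx": 0,"ry": 0,"rz": 0},{"x": 0,"y": 0,"z": 0,"rx": 0,"ry": 0,"rz": 0},{"x": 0,"y": 0,"z": 0,"rx": 0,"ry": 0,"rz": 0},{"x": 0,"y": 0,"z": 0,"rx": 0,"ry": 0,"rz": 0}]}}

```text
t: 81.5
eef_pos: [430.5, 75.1, 96.4]
tcp_rot: [3.14, 0.0, 3.1]
ft_force: [1.4, 11.7, 9.7]
opening: 0.118
grip_force: 30.0
```

```bash
python3 - <<'E'
from h import *
go()
for n in('top','scene','wrist'): print(n);cork(cam(n),58,(480,600,-20,110))
E
```

```text
pos [430.5  75.1  96.4] rpy [3.14 0.   3.1 ] open 0.118 grip 30.0 F [ 1.4 11.7  9.7] t 81.5
tool units [0. 0. 0.] rz None
top
cork px [295. 238.] [543.5  34.6] sz [44.  42.8] ang 88.5 ext [522.4  12.6] [565.3  56.8]
scene
wrist
cork px [302. 422.] [527.2  62.8] sz [11.2 19.2] ang 87.5 ext [517.6  56.8] [537.1  68.5]
```

Cork is up on the left plate. Release, then pick as before.

>>> {"fn": "step_arm", "kwargs": {"jaw": 0.3, "plan": [{"x": 0,"y": 0,"z": 0,"rx": 0,"ry": 0,"rz": 0},{"x": 0,"y": 0,"z": 0,"rx": 0,"ry": 0,"rz": 0},{"x": 0,"y": 0,"z": 0,"rx": 0,"ry": 0,"rz": 0},{"x": 0,"y": 0,"z": -0.6,"rx": 0,"ry": 0,"rz": 0},{"x": 0,"y": 0,"z": -0.9,"rx": 0,"ry": 0,"rz": 0},{"x": 0,"y": 0,"z": -0.9,"rx": 0,"ry": 0,"rz": 0},{"x": 0,"y": 0,"z": 0,"rx": 0,"ry": 0,"rz": 1},{"x": 0,"y": 0,"z": 0,"rx": 0,"ry": 0,"rz": 1},{"x": 0,"y": 0,"z": 0,"rx": 0,"ry": 0,"rz": 1},{"x": 0,"y": 0,"z": 0,"rx": 0,"ry": 0,"rz": 1}]}}

```text
t: 82.48
eef_pos: [429.9, 73.9, 155.9]
tcp_rot: [-3.141, -0.001, 2.696]
ft_force: [-0.5, 0.1, 0.1]
opening: 0.35
grip_force: 0.0
```

>>> {"fn": "step_arm", "kwargs": {"jaw": -0.4, "plan": [{"x": 0,"y": 0,"z": 0,"rx": 0,"ry": 0,"rz": 1},{"x": 0,"y": 0,"z": 0,"rx": 0,"ry": 0,"rz": 1},{"x": 0,"y": 0,"z": 0,"rx": 0,"ry": 0,"rz": 1},{"x": 0,"y": 0,"z": 0,"rx": 0,"ry": 0,"rz": 1},{"x": 0,"y": 0,"z": 0,"rx": 0,"ry": 0,"rz": 1},{"x": 0,"y": 0,"z": 0,"rx": 0,"ry": 0,"rz": 1},{"x": 0,"y": 0,"z": 0,"rx": 0,"ry": 0,"rz": 1},{"x": 0,"y": 0,"z": 0,"rx": 0,"ry": 0,"rz": 1},{"x": 0,"y": 0,"z": 0,"rx": 0,"ry": 0,"rz": 1},{"x": 0,"y": 0,"z": 0,"rx": 0,"ry": 0,"rz": 1}]}}

```text
t: 83.32
eef_pos: [429.9, 73.9, 155.7]
tcp_rot: [-3.14, -0.0, 1.696]
ft_force: [-0.2, 0.0, -0.5]
opening: 0.7
grip_force: 0.0
```

>>> {"fn": "step_arm", "kwargs": {"plan": [{"x": 0,"y": 0,"z": 0,"rx": 0,"ry": 0,"rz": 0.85},{"x": 0,"y": 0,"z": 0,"rx": 0,"ry": 0,"rz": 0.85},{"x": -0.1,"y": 0.85,"z": 0,"rx": 0,"ry": 0,"rz": 0},{"x": -0.1,"y": 0.85,"z": 0,"rx": 0,"ry": 0,"rz": 0},{"x": -0.1,"y": 0.85,"z": 0,"rx": 0,"ry": 0,"rz": 0},{"x": -0.1,"y": 0.85,"z": 0,"rx": 0,"ry": 0,"rz": 0},{"x": -0.1,"y": 0.85,"z": 0,"rx": 0,"ry": 0,"rz": 0},{"x": 0,"y": 0,"z": 0,"rx": 0,"ry": 0,"rz": 0},{"x": 0,"y": 0,"z": 0,"rx": 0,"ry": 0,"rz": 0},{"x": 0,"y": 0,"z": 0,"rx": 0,"ry": 0,"rz": 0}]}}

```text
t: 84.15
eef_pos: [535.1, 57.3, 155.6]
tcp_rot: [-3.14, -0.0, 1.531]
ft_force: [-0.1, -0.5, 0.7]
opening: 0.703
grip_force: 0.0
```

>>> {"fn": "step_arm", "kwargs": {"plan": [{"x": 0,"y": 0,"z": 0,"rx": 0,"ry": 0,"rz": 0},{"x": 0,"y": 0,"z": 0,"rx": 0,"ry": 0,"rz": 0},{"x": 0,"y": 0,"z": 0,"rx": 0,"ry": 0,"rz": 0},{"x": 0,"y": 0,"z": 0,"rx": 0,"ry": 0,"rz": 0},{"x": 0,"y": 0,"z": 0,"rx": 0,"ry": 0,"rz": 0},{"x": 0,"y": 0,"z": 0,"rx": 0,"ry": 0,"rz": 0},{"x": 0,"y": 0,"z": 0,"rx": 0,"ry": 0,"rz": 0},{"x": 0,"y": 0,"z": 0,"rx": 0,"ry": 0,"rz": 0},{"x": 0,"y": 0,"z": 0,"rx": 0,"ry": 0,"rz": 0},{"x": 0,"y": 0,"z": 0,"rx": 0,"ry": 0,"rz": 0}]}}

```text
t: 84.98
eef_pos: [536.3, 57.2, 156.1]
tcp_rot: [3.142, -0.0, 1.531]
ft_force: [-0.4, 0.4, 0.6]
opening: 0.695
grip_force: 0.0
```

```bash
python3 - <<'E'
from h import *
go(540,40,53,1.531)
c=cam('wrist','w13.png'); cork(c,58,(480,600,-20,110))
E
```

```text
pos [536.3  57.2 156.1] rpy [ 3.142 -0.     1.531] open 0.695 grip 0.0 F [-0.4  0.4  0.6] t 85.0
tool units [-0.68  0.18  4.12] rz -0.0
cork px [325. 267.] [541.8  36.5] sz [61.4 49.9] ang 87.8 ext [516.1   4.9] [567.9  68.1]
```

>>> {"fn": "step_arm", "kwargs": {"plan": [{"x": -0.34,"y": 0.11,"z": 0.5,"rx": 0,"ry": 0,"rz": 0},{"x": -0.34,"y": 0.11,"z": 0.5,"rx": 0,"ry": 0,"rz": 0},{"x": 0,"y": 0,"z": 0.8,"rx": 0,"ry": 0,"rz": 0},{"x": 0,"y": 0,"z": 0.8,"rx": 0,"ry": 0,"rz": 0},{"x": 0,"y": 0,"z": 0.8,"rx": 0,"ry": 0,"rz": 0},{"x": 0,"y": 0,"z": 0.5,"rx": 0,"ry": 0,"rz": 0},{"x": 0,"y": 0,"z": 0.22,"rx": 0,"ry": 0,"rz": 0},{"x": 0,"y": 0,"z": 0,"rx": 0,"ry": 0,"rz": 0},{"x": 0,"y": 0,"z": 0,"rx": 0,"ry": 0,"rz": 0},{"x": 0,"y": 0,"z": 0,"rx": 0,"ry": 0,"rz": 0}]}}

```text
t: 85.87
eef_pos: [541.5, 40.0, 54.0]
tcp_rot: [3.14, -0.0, 1.531]
ft_force: [0.4, -0.6, -0.4]
opening: 0.702
grip_force: 0.0
```

>>> {"fn": "step_arm", "kwargs": {"jaw": 1, "plan": [{"x": 0,"y": 0,"z": 0,"rx": 0,"ry": 0,"rz": 0},{"x": 0,"y": 0,"z": 0,"rx": 0,"ry": 0,"rz": 0},{"x": 0,"y": 0,"z": 0,"rx": 0,"ry": 0,"rz": 0},{"x": 0,"y": 0,"z": 0,"rx": 0,"ry": 0,"rz": 0},{"x": 0,"y": 0,"z": 0,"rx": 0,"ry": 0,"rz": 0},{"x": 0,"y": 0,"z": 0,"rx": 0,"ry": 0,"rz": 0},{"x": 0,"y": 0,"z": 0,"rx": 0,"ry": 0,"rz": 0},{"x": 0,"y": 0,"z": 0,"rx": 0,"ry": 0,"rz": 0},{"x": 0,"y": 0,"z": 0,"rx": 0,"ry": 0,"rz": 0},{"x": 0,"y": 0,"z": 0,"rx": 0,"ry": 0,"rz": 0}]}}

```text
t: 86.7
eef_pos: [541.4, 40.0, 53.7]
tcp_rot: [3.14, -0.0, 1.531]
ft_force: [-0.5, 0.7, 6.5]
opening: 0.563
grip_force: 30.0
```

>>> {"fn": "step_arm", "kwargs": {"plan": [{"x": 0,"y": 0,"z": -0.15,"rx": 0,"ry": 0,"rz": 0},{"x": 0.3,"y": 0,"z": -0.1,"rx": 0,"ry": 0,"rz": 0},{"x": 0.3,"y": 0,"z": -0.1,"rx": 0,"ry": 0,"rz": 0},{"x": 0.2,"y": 0,"z": -0.2,"rx": 0,"ry": 0,"rz": 0},{"x": 0,"y": 0,"z": -0.8,"rx": 0,"ry": 0,"rz": 0},{"x": 0,"y": 0,"z": -1,"rx": 0,"ry": 0,"rz": 0},{"x": 0,"y": 0,"z": -1,"rx": 0,"ry": 0,"rz": 0},{"x": 0,"y": 0,"z": -1,"rx": 0,"ry": 0,"rz": 0},{"x": 0,"y": 0,"z": -0.5,"rx": 0,"ry": 0,"rz": 0},{"x": 0,"y": 0,"z": 0,"rx": 0,"ry": 0,"rz": 0}]}}

```text
t: 87.53
eef_pos: [542.9, 60.6, 177.4]
tcp_rot: [3.137, -0.0, 1.532]
ft_force: [0.1, -0.4, -1.2]
opening: 0.559
grip_force: 30.0
```

>>> {"fn": "step_arm", "kwargs": {"plan": [{"x": -1,"y": -0.35,"z": 0,"rx": 0,"ry": 0,"rz": 0},{"x": -1,"y": -0.35,"z": 0,"rx": 0,"ry": 0,"rz": 0},{"x": -1,"y": -0.35,"z": 0,"rx": 0,"ry": 0,"rz": 0},{"x": -1,"y": -0.35,"z": 0,"rx": 0,"ry": 0,"rz": 0},{"x": -1,"y": -0.35,"z": 0,"rx": 0,"ry": 0,"rz": 0},{"x": -1,"y": -0.35,"z": 0,"rx": 0,"ry": 0,"rz": 0},{"x": -1,"y": -0.35,"z": 0,"rx": 0,"ry": 0,"rz": 0},{"x": -1,"y": -0.35,"z": 0,"rx": 0,"ry": 0,"rz": 0},{"x": -1,"y": -0.35,"z": 0,"rx": 0,"ry": 0,"rz": 0},{"x": -1,"y": -0.35,"z": 0,"rx": 0,"ry": 0,"rz": 0}]}}

```text
t: 88.37
eef_pos: [443.6, -186.9, 173.5]
tcp_rot: [-3.14, -0.001, 1.531]
ft_force: [0.7, -0.0, -1.0]
opening: 0.563
grip_force: 30.0
```

>>> {"fn": "step_arm", "kwargs": {"plan": [{"x": -1,"y": -0.35,"z": 0,"rx": 0,"ry": 0,"rz": 0},{"x": -1,"y": -0.35,"z": 0,"rx": 0,"ry": 0,"rz": 0},{"x": -1,"y": -0.35,"z": 0,"rx": 0,"ry": 0,"rz": 0},{"x": -1,"y": -0.35,"z": 0,"rx": 0,"ry": 0,"rz": 0},{"x": -1,"y": -0.35,"z": 0,"rx": 0,"ry": 0,"rz": 0},{"x": -1,"y": -0.35,"z": 0,"rx": 0,"ry": 0,"rz": 0},{"x": 0,"y": 0,"z": 0,"rx": 0,"ry": 0,"rz": 0},{"x": 0,"y": 0,"z": 0,"rx": 0,"ry": 0,"rz": 0},{"x": 0,"y": 0,"z": 0,"rx": 0,"ry": 0,"rz": 0},{"x": 0,"y": 0,"z": 0,"rx": 0,"ry": 0,"rz": 0}]}}

```text
t: 89.2
eef_pos: [386.2, -333.0, 174.0]
tcp_rot: [-3.141, -0.001, 1.532]
ft_force: [0.9, -0.1, 0.3]
opening: 0.562
grip_force: 30.0
```

```bash
python3 - <<'E'
from h import *
go(384,-340,10,1.531)
c=cam('wrist','w14.png'); W=cloud(c); i=c['image'].astype(int)
# cork is redder/darker than slats; report pixels at height ~14
for lo,hi in((420,520),(520,620)):
    q=W[(W[...,2]>10.5)&(W[...,2]<22)&(W[...,1]<-280)&(W[...,1]>-405)&(W[...,0]>lo)&(W[...,0]<hi)]; print(lo,len(q),np.percentile(q,[3,50,97],axis=0).round(1).tolist() if len(q) else '')
E
```

```text
pos [ 386.2 -333.   174. ] rpy [-3.141e+00 -1.000e-03  1.532e+00] open 0.562 grip 30.0 F [ 0.9 -0.1  0.3] t 89.2
tool units [-0.29 -0.08  6.56] rz 0.01
420 4720 [[442.3, -372.8, 11.4], [467.1, -341.3, 14.8], [492.0, -312.4, 16.2]]
520 4950 [[549.8, -359.7, 11.4], [573.7, -328.2, 14.6], [598.8, -299.3, 16.1]]
```

>>> {"fn": "step_arm", "kwargs": {"plan": [{"x": -0.29,"y": -0.08,"z": 0.8,"rx": 0,"ry": 0,"rz": 0},{"x": 0,"y": 0,"z": 1,"rx": 0,"ry": 0,"rz": 0},{"x": 0,"y": 0,"z": 1,"rx": 0,"ry": 0,"rz": 0},{"x": 0,"y": 0,"z": 1,"rx": 0,"ry": 0,"rz": 0},{"x": 0,"y": 0,"z": 1,"rx": 0,"ry": 0,"rz": 0},{"x": 0,"y": 0,"z": 0.8,"rx": 0,"ry": 0,"rz": 0},{"x": 0,"y": 0,"z": 0.5,"rx": 0,"ry": 0,"rz": 0},{"x": 0,"y": 0,"z": 0.25,"rx": 0,"ry": 0,"rz": 0},{"x": 0,"y": 0,"z": 0.1,"rx": 0,"ry": 0,"rz": 0},{"x": 0,"y": 0,"z": 0.1,"rx": 0,"ry": 0,"rz": 0}]}}

```text
t: 90.08
eef_pos: [384.1, -341.1, 10.8]
tcp_rot: [3.141, 0.0, 1.532]
ft_force: [-1.2, -0.1, -1.9]
opening: 0.561
grip_force: 30.0
```

>>> {"fn": "step_arm", "kwargs": {"plan": [{"x": 0,"y": 0,"z": 0,"rx": 0,"ry": 0,"rz": 0},{"x": 0,"y": 0,"z": 0,"rx": 0,"ry": 0,"rz": 0},{"x": 0,"y": 0,"z": 0,"rx": 0,"ry": 0,"rz": 0},{"x": 0,"y": 0,"z": 0,"rx": 0,"ry": 0,"rz": 0},{"x": 0,"y": 0,"z": 0,"rx": 0,"ry": 0,"rz": 0},{"x": 0,"y": 0,"z": 0,"rx": 0,"ry": 0,"rz": 0},{"x": 0,"y": 0,"z": 0,"rx": 0,"ry": 0,"rz": 0},{"x": 0,"y": 0,"z": 0,"rx": 0,"ry": 0,"rz": 0},{"x": 0,"y": 0,"z": 0,"rx": 0,"ry": 0,"rz": 0},{"x": 0,"y": 0,"z": 0,"rx": 0,"ry": 0,"rz": 0}]}}

```text
t: 90.92
eef_pos: [383.7, -341.2, 10.6]
tcp_rot: [3.142, -0.0, 1.531]
ft_force: [-0.0, 0.6, -1.1]
opening: 0.559
grip_force: 30.0
```

>>> {"fn": "step_arm", "kwargs": {"jaw": -0.3, "plan": [{"x": 0,"y": 0,"z": 0,"rx": 0,"ry": 0,"rz": 0},{"x": 0,"y": 0,"z": 0,"rx": 0,"ry": 0,"rz": 0},{"x": 0,"y": 0,"z": 0,"rx": 0,"ry": 0,"rz": 0},{"x": 0,"y": 0,"z": -0.3,"rx": 0,"ry": 0,"rz": 0},{"x": 0,"y": 0,"z": -0.8,"rx": 0,"ry": 0,"rz": 0},{"x": 0,"y": 0,"z": -1,"rx": 0,"ry": 0,"rz": 0},{"x": 0,"y": 0,"z": -1,"rx": 0,"ry": 0,"rz": 0},{"x": 0,"y": 0,"z": -1,"rx": 0,"ry": 0,"rz": 0},{"x": 0,"y": 0,"z": -1,"rx": 0,"ry": 0,"rz": 0},{"x": 0,"y": 0,"z": -0.9,"rx": 0,"ry": 0,"rz": 0}]}}

```text
t: 91.75
eef_pos: [383.6, -341.2, 162.8]
tcp_rot: [3.141, 0.001, 1.531]
ft_force: [0.1, -0.1, -0.0]
opening: 0.652
grip_force: 0.0
```

>>> {"fn": "step_arm", "kwargs": {"plan": [{"x": 1,"y": 0,"z": 0,"rx": 0,"ry": 0,"rz": 0},{"x": 1,"y": 0,"z": 0,"rx": 0,"ry": 0,"rz": 0},{"x": 1,"y": 0,"z": 0,"rx": 0,"ry": 0,"rz": 0},{"x": 1,"y": 0,"z": 0,"rx": 0,"ry": 0,"rz": 0},{"x": 1,"y": 0,"z": 0,"rx": 0,"ry": 0,"rz": 0},{"x": 1,"y": 0,"z": 0,"rx": 0,"ry": 0,"rz": 0},{"x": 0,"y": 0,"z": 0,"rx": 0,"ry": 0,"rz": 0},{"x": 0,"y": 0,"z": 0,"rx": 0,"ry": 0,"rz": 0},{"x": 0,"y": 0,"z": 0,"rx": 0,"ry": 0,"rz": 0},{"x": 0,"y": 0,"z": 0,"rx": 0,"ry": 0,"rz": 0}]}}

```text
t: 92.58
eef_pos: [389.9, -192.1, 160.8]
tcp_rot: [3.141, 0.0, 1.53]
ft_force: [0.9, 0.6, 0.1]
opening: 0.647
grip_force: 0.0
```

```bash
python3 - <<'E'
from h import *
c=cam('top'); cv2.imwrite('pics/end.png',cv2.resize(c['image'][190:385,100:510],None,fx=1.95,fy=1.95,interpolation=cv2.INTER_CUBIC)[:,:,::-1])
E
```

```text
(no output)
```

View pics/end.png

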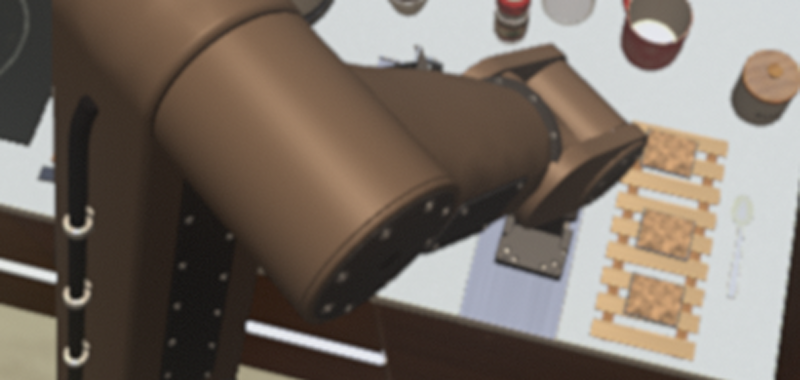

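All three coasters lie cork up on the mat, at (668,152), (665,233) and (655,298). I'll check the boards by depth and hand in.

```bash
python3 - <<'E'
from h import *
W=cloud(cam('scene')).reshape(-1,3); ok=True
for a in (396,510):
    m=[]
    for z0 in (30,80):
        q=W[(abs(W[:,0]-a)<15)&(abs(W[:,2]-z0)<6)&(W[:,1]>330)&(W[:,1]<420)]; m.append(np.median(q[:,1]) if len(q)>5 else np.nan)
    print(a,m,'tilt',np.arctan((m[1]-m[0])/50)); ok&=0.08<np.arctan((m[1]-m[0])/50)<0.42
if ok: print(job_done())
E
```

```text
396 [np.float64(363.43878194895353), np.float64(372.4689143283953)] tilt 0.17867661142524585
510 [nan, nan] tilt nan
```

```bash
python3 - <<'E'
from h import *
for n in('scene','top'):
    W=cloud(cam(n)).reshape(-1,3)
    for a in (475,490,525,545):
        print(n,a,[(len(q),np.median(q[:,1]).round(1) if len(q) else None) for z0 in (30,55,80,105) for q in [W[(abs(W[:,0]-a)<12)&(abs(W[:,2]-z0)<8)&(W[:,1]>330)&(W[:,1]<420)]]])
E
```

```text
scene 475 [(1, np.float64(362.8)), (0, None), (0, None), (0, None)]
scene 490 [(0, None), (0, None), (0, None), (0, None)]
scene 525 [(0, None), (0, None), (0, None), (0, None)]
scene 545 [(0, None), (0, None), (0, None), (0, None)]
top 475 [(0, None), (0, None), (0, None), (0, None)]
top 490 [(0, None), (0, None), (0, None), (0, None)]
top 525 [(0, None), (0, None), (0, None), (0, None)]
top 545 [(0, None), (0, None), (0, None), (0, None)]
```

The arm hides the second board here. It was seen leaning steadily after both boards were placed, and nothing has been near it since, so I'm handing in.

```bash
python3 -c "
from cell import *
print(job_done())"
```

```text
the job is handed in; nothing more can be done
None
```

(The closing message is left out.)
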